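Pack the fixture kit into its fitted box and clamp it

ROBOT

A 7-joint arm with a two-finger parallel gripper is mounted at the origin on a cart in front of the work surface, level with it; the furniture and walls round the work are solid. World frame = base frame: x ahead of the robot, y to its left, z up, the work surface at z = 0. Lengths are in mm, angles in rad, forces in N, time in s.
With the tool pointing down it reaches from about 400 to 900 mm from the base axis. Payload 5.5 kg.
Tool frame: the origin (TCP) lies midway between the tips of the shut fingers; the grasp point (between the pads) lies 19 mm behind it (robot.tcp_to_grasp is the distance from the TCP to the grasp point, in mm); z points along the fingers, y is the direction in which the jaws open and shut (so a half turn about z gives the same grasp; the last joint's range is limited). The gripper opens to 85 mm and grips with 20 to 120 N. Pads are 22 mm wide; open, the fingers measure 114 mm over their backs; the gripper's body (76 mm by 85 mm) begins 54 mm behind the grasp point. The pads swing forward as they close: fully open they stand 13 mm farther back than shut.
Start: joints at [1.583, 0.501, -0.427, 1.55, 0.221, 1.138, -0.21], TCP at [161.35, -629.655, 231.31] pointing down, gripper open.
Joint ranges: [-2.88, 2.88], [-0.31, 2.03], [-1.54, 1.56], [0.2, 2.42], [-1.41, 4.55], [0.19, 2.02], [-2.57, 2.57]. Speed limits (rad/s): [2.57, 2.57, 3.14, 3.14, 3.14, 3.14, 3.14].

INTERFACE

Orientations are given as a unit quaternion [w, x, y, z].
In Python, from bench import robot, cams, job gives the robot as it stands.
- The arm moves only by the tool step_arm, never from a script. Its argument "steps" is a list that holds one entry, the list of rows, each a list of 7 numbers: the opening, from 0 (shut) to 1 (fully open), then the shift along the tool's x, y, z in mm, then the turn, a rotation vector about the tool's x, y, z in rad. In form: [[[grip, tx, ty, tz, rx, ry, rz], ...]]. A call has 1 to 12 rows; each row is the pose to reach, as a shift and turn from the pose commanded when the call began, along the tool's axes at that moment; what a row does not reach only later rows make up. A row lasts 1/12 s, in which the tool goes at most 41.7 mm and 7.16 degrees, less where a joint would pass 70% of its speed; a pose out of reach is approached as far as the arm can. A call with a gripper value outside its range is refused whole. The fingers move at their own pace and stop on an object; the grip force is fixed at half the most. Time passes only in rows, so rows that repeat a pose let the fingers close. It gives the time, the measured TCP pose, the force and the opening at its end, in the units of the state.
- robot.get_obs(): the state, without advancing time (a new reading comes with each control period).
- cams.snapshot(name): name is "side" or "top"; returns a dict with "image" (480x640x3 uint8, red, green, blue), "K" (3x3 intrinsics, pixels), "extrinsics" (4x4, takes a point from camera to world coordinates). Camera axes: x right, y down, z forward; pixel columns grow to the right and rows downward; lengths in mm; the calibration is good to about 2 mm. A picture is of the moment at which its call begins. There is no depth.
- job.finish_job(): hands the job in, once; it reports no verdict.
The state is a dict: "time_s": time; "qpos": joint angles; "joint_vel": joint speeds; "joint_efforts": joint torques, N m; "eef_pos": TCP position; "tcp_rot": TCP orientation; "ft_force": force on the tool from outside, world axes, zero at the start; "wrist_torque": the same for the moment, N m; "finger_gap": finger opening in mm.
Only numpy, scipy, OpenCV 4.12 (cv2) and the standard library are available. Lean on these libraries where they do the work, as an engineer would, in place of code of your own. Each camera call takes 0.05 s, during which the arm holds its last target.

TASK

Swing both clamps on the ends of the black box aside to their open stops, then pack the T-block and every V-block and Z-bracket that is out on the bench upright and fully down into its fitted place in the box: V-blocks in the end pockets, brackets next to them with the flanges reaching outward over the end pockets, the T-block in the middle over the brackets' feet; parts that others overhang cannot get in afterwards, so mind the order. When everything is seated, turn both clamp knobs clockwise to their closed stops, so that both arms lie inward over the box, and let go. Leave the other things on the bench where they are.

Things in the scene. Friction and masses are not known exactly. Their poses are not given: they have to be found in the camera images.
- kit_box: a low black fitted box on the bench, fixed, 59 x 304 mm; x across, y along it, origin under its centre on the bench. Inside 49 x 217 mm, floor 4 mm above the bench; long walls only 12 mm above the floor (fingers pass over them), end walls 34 mm, flared. Aluminium cross ribs 4 mm high, 15.5 and 60.5 mm either side of the middle, part five pockets (end ones centred at 85.4). Packed along y: V-block, bracket, T-block, bracket, V-block; about 2 mm play
- end_pocket_a (a point): floor centre of the end pocket at the box's +y end (a V-block's place, standing on its base with its 44 mm width across the box); its axes are those of the box
- end_pocket_b (a point): the same at the box's -y end
- leg_place_a (a point): point on the box floor, 48 mm from the middle towards its +y end, over which a packed bracket's upright leg is centred; its flange then points outward, to +y, over the end pocket, and its foot inward; axes of the box
- leg_place_b (a point): the same 48 mm towards the -y end: here the bracket's flange points to the box's -y
- mid_pocket (a point): floor centre of the box: place of the T-block's stem; axes of the box
- clamp_a (a joint): turn of the clamp at the box's +y end (134 mm from its middle), rad: 0 = open stop (arm aside), 1.4 = closed stop (arm points inward along the box, to its -y). Grows clockwise seen from above; light friction, stays where left. Arm 14 mm wide, reaching 54 mm from the axis, underside 51.5 mm above the box floor, 2.5 mm over a seated bracket
- clamp_a_grip (a point): grip of that clamp: an aluminium bar on the arm, 40 mm long, 12 mm thick, 22 mm high; point on the turning axis, 13 mm above the bar's foot and 9 mm below its top. Turns with the clamp: its x axis runs along bar and arm to the arm's free end
- clamp_b (a joint): turn of the clamp at the box's -y end (134 mm from its middle), rad: 0 = open stop (arm aside), 1.4 = closed stop (arm points inward along the box, to its +y). Grows clockwise seen from above; light friction, stays where left. Arm 14 mm wide, reaching 54 mm from the axis, underside 51.5 mm above the box floor, 2.5 mm over a seated bracket
- clamp_b_grip (a point): grip of that clamp: an aluminium bar on the arm, 40 mm long, 12 mm thick, 22 mm high; point on the turning axis, 13 mm above the bar's foot and 9 mm below its top. Turns with the clamp: its x axis runs along bar and arm to the arm's free end
- vee_0_mid (a point): a ground steel V-block, 40 mm long (its x, along the groove), 44 mm wide (its y, the sides to grip), 34 mm high; point at its centre, 17 mm above its base; stands on its base, groove up, either way round. The two V-blocks are alike and either end pocket will do; one of the V-blocks and brackets may be absent
- vee_1_mid (a point): a ground steel V-block, 40 mm long (its x, along the groove), 44 mm wide (its y, the sides to grip), 34 mm high; point at its centre, 17 mm above its base; stands on its base, groove up, either way round. The two V-blocks are alike and either end pocket will do; one of the V-blocks and brackets may be absent
- bracket_0_mid (a point): aluminium Z-bracket, 44 mm wide (its y, sides to grip): upright leg 18 mm thick, 49 mm high; at its top a flange 12 mm thick reaching 28 mm beyond the leg (+x); at its bottom a foot 14 mm high reaching 20 mm the other way (-x). Point at the leg's centre, 24.5 mm above the underside, near the centre of mass; stands on foot and leg. Two alike; one of the V-blocks and brackets may be absent
- bracket_1_mid (a point): aluminium Z-bracket, 44 mm wide (its y, sides to grip): upright leg 18 mm thick, 49 mm high; at its top a flange 12 mm thick reaching 28 mm beyond the leg (+x); at its bottom a foot 14 mm high reaching 20 mm the other way (-x). Point at the leg's centre, 24.5 mm above the underside, near the centre of mass; stands on foot and leg. Two alike; one of the V-blocks and brackets may be absent
- tee_mid (a point): a steel T-block, 44 mm wide (its y, the sides to grip) and 50 mm high: a body 70 mm long (its x) and 34 mm high over a stem 24 mm long and 16 mm high, on which it stands; point on its middle, 25 mm above its underside; either way round. Packed, its stem is in the middle pocket and its body over the brackets' feet
- weight_mid (a point): brass test weight, 28 mm across and 45 mm high, bystander; point 22 mm up
- plug_gauge_mid (a point): double-ended plug gauge lying on the bench, 112 mm long, 24 mm thick, bystander; point at mid height
- ring_gauge_mid (a point): steel ring gauge lying flat, 62 mm across, 20 mm high, bystander; point at its centre
Things that resemble listed ones, but are neither listed nor needed, are in the scene too. What is shaped like the part that bears vee_1_mid but orange, purple or turquoise is not meant.

How it is judged (in metres and radians):
On the way, in this order (a step that is already met when the one before it is completed fails the run):
1. every part present is fully down in its place in the box, with both clamps swung aside (below 0.7 rad) ((horizontal distance between vee_0_mid and end_pocket_a below 0.006 m or horizontal distance between vee_0_mid and end_pocket_b below 0.006 m) and z of each of vee_0_mid, vee_1_mid in the frame of mid_pocket below 0.02 m and angle between each of vee_0_mid, vee_1_mid, bracket_0_mid, bracket_1_mid, tee_mid's own z axis and vertical below 0.06 rad and (horizontal distance between vee_1_mid and end_pocket_a below 0.006 m or horizontal distance between vee_1_mid and end_pocket_b below 0.006 m) and (horizontal distance between bracket_0_mid and leg_place_a below 0.006 m or horizontal distance between bracket_0_mid and leg_place_b below 0.006 m) and z of each of bracket_0_mid, bracket_1_mid in the frame of mid_pocket below 0.0275 m and (horizontal distance between bracket_1_mid and leg_place_a below 0.006 m or horizontal distance between bracket_1_mid and leg_place_b below 0.006 m) and horizontal distance between tee_mid and mid_pocket below 0.006 m and z of tee_mid in the frame of mid_pocket below 0.028 m and value of joint each of clamp_a, clamp_b below 0.7 rad), for 0.2 s.
2. both clamps are turned to their closed stops over the packed parts (value of joint each of clamp_a, clamp_b above 1.3 rad), for 0.2 s.
At the end, for the whole second after the job is handed in: Each V-block present within 6 mm of an end pocket's centre, each bracket present with its leg within 6 mm of a leg place (flange outward), the T-block within 6 mm of the middle; all upright within 0.06 rad, no more than 3 mm above their seats and at rest; both clamps turned beyond 1.3 rad (all of step 2 and (horizontal distance between vee_0_mid and end_pocket_a below 0.006 m or horizontal distance between vee_0_mid and end_pocket_b below 0.006 m) and z of each of vee_0_mid, vee_1_mid in the frame of mid_pocket below 0.02 m and angle between each of vee_0_mid, vee_1_mid, bracket_0_mid, bracket_1_mid, tee_mid's own z axis and vertical below 0.06 rad and (horizontal distance between vee_1_mid and end_pocket_a below 0.006 m or horizontal distance between vee_1_mid and end_pocket_b below 0.006 m) and (horizontal distance between bracket_0_mid and leg_place_a below 0.006 m or horizontal distance between bracket_0_mid and leg_place_b below 0.006 m) and z of each of bracket_0_mid, bracket_1_mid in the frame of mid_pocket below 0.0275 m and (horizontal distance between bracket_1_mid and leg_place_a below 0.006 m or horizontal distance between bracket_1_mid and leg_place_b below 0.006 m) and horizontal distance between tee_mid and mid_pocket below 0.006 m and z of tee_mid in the frame of mid_pocket below 0.028 m and linear speed of each of vee_0, vee_1, bracket_0, bracket_1, tee below 0.02 m/s); the robot touches nothing.
It fails at once if the weight is shifted by more than 4 cm (distance of weight_mid from where it was at the start of the episode above 0.04 m).
It fails at once if the plug gauge is shifted by more than 4 cm (distance of plug_gauge_mid from where it was at the start of the episode above 0.04 m).
It fails at once if the ring gauge is shifted by more than 4 cm (distance of ring_gauge_mid from where it was at the start of the episode above 0.04 m).
Of vee_0, vee_1, bracket_0, bracket_1 only 3 to 4 are there at a start; the rules pass over those that are not, and their reading is None.
At some moment in a run one of vee_0, vee_1 may be knocked a few centimetres aside while the robot is not near it.
It also fails if it takes over 210 s, if anything falls off the work surface, if the arm or the gripper's body presses on something with over 40 N, if the wrist force passes 120 N, or if a joint passes its speed limit or range.

## Working session

There is one attempt and no reset: what is moved stays moved. The work goes in short steps, Python scripts to look and compute and a tool call to move; the robot and the scene stay as the last step left them, time stands still between calls to the robot, and variables do not carry over. Pictures are saved under pics/ and viewed, and the job is handed in when it is done.

Besides the shell and the picture viewer there is one more tool, called after "Request:" by a JSON object that holds its "op" and its "data". step_arm: Moves the arm, as the interface text tells. Its arguments: {"type":"object","properties":{"steps":{"type":"array","items":{"type":"array","items":{"type":"array","items":{"type":"number"}}}}},"required":["steps"]}

```bash
ls; mkdir -p pics
python3 - <<'E'
from bench import robot,cams,job
import cv2,numpy as np
np.set_printoptions(precision=4,suppress=True)
o=robot.get_obs();print(o)
for n in("side","top"):
    s=cams.snapshot(n);cv2.imwrite(f"pics/{n}0.png",s["image"][:,:,::-1]);print(s["K"],s["extrinsics"])
E
```

```text
pics
{'time_s': 0.0, 'qpos': array([ 1.5832,  0.5018, -0.4268,  1.5515,  0.2208,  1.1383, -0.2103]), 'joint_vel': array([ 0.001 ,  0.0012,  0.0003,  0.0003, -0.0012, -0.0005, -0.0009]), 'joint_efforts': array([  0.0005, -56.9533,  -5.8158, -28.0934,   0.0107,   0.0119,
        -0.    ]), 'eef_pos': array([ 161.1103, -629.0061,  230.262 ]), 'tcp_rot': array([-0.001 ,  0.9921,  0.1251, -0.0001]), 'ft_force': array([-0.5594,  0.4128,  0.12  ]), 'wrist_torque': array([-0.0163, -0.0268,  0.0299]), 'finger_gap': 85.45641707495507}
[[524.387    0.     312.155 ]
 [  0.     524.387  229.2643]
 [  0.       0.       1.    ]] [[ -0.806   -0.3439   0.4818  42.5722]
 [ -0.5919   0.4707  -0.6543 671.8638]
 [ -0.0018  -0.8125  -0.5829 740.85  ]
 [  0.       0.       0.       1.    ]]
[[438.2026   0.     327.8468]
 [  0.     438.2026 245.6777]
 [  0.       0.       1.    ]] [[   0.0265   -0.983     0.1817  405.2333]
 [  -0.9996   -0.0273   -0.0016  -57.5334]
 [   0.0066   -0.1815   -0.9834 1015.2991]
 [   0.        0.        0.        1.    ]]
```

View pics/side0.png

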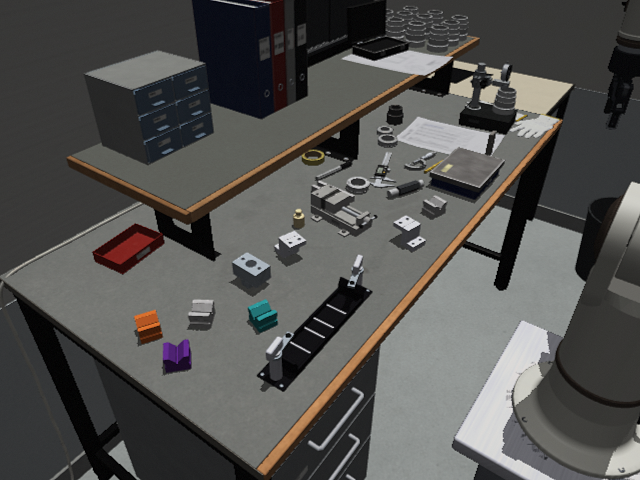

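View pics/top0.png

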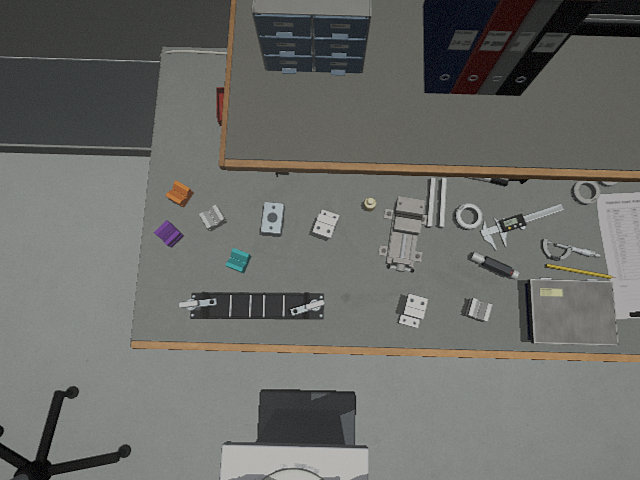

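```bash
cat > h.py <<'E'
from bench import robot,cams,job
import cv2,numpy as np
from scipy.spatial.transform import Rotation as R
np.set_printoptions(precision=3,suppress=True)
def snap(n): return cams.snapshot(n)
def ray(s,u,v):
    d=np.linalg.inv(s["K"])@np.array([u,v,1.]);E=np.array(s["extrinsics"]);return E[:3,3],E[:3,:3]@d
def plane(s,u,v,z):
    c,d=ray(s,u,v);return c+d*(z-c[2])/d[2]
def proj(s,p):
    E=np.array(s["extrinsics"]);q=E[:3,:3].T@(np.asarray(p,float)-E[:3,3]);w=s["K"]@q;return w[:2]/w[2]
def two(s1,p1,s2,p2):
    c1,d1=ray(s1,*p1);c2,d2=ray(s2,*p2)
    A=np.stack([d1,-d2],1);t=np.linalg.lstsq(A,c2-c1,rcond=None)[0]
    a,b=c1+d1*t[0],c2+d2*t[1];return (a+b)/2,np.linalg.norm(a-b)
def crop(s,x0,y0,x1,y1,k,f):
    im=s["image"][y0:y1,x0:x1,::-1];im=cv2.resize(im,None,fx=k,fy=k,interpolation=cv2.INTER_CUBIC);cv2.imwrite("pics/"+f,im)
E
python3 - <<'E'
from h import *
t=snap("top");s=snap("side")
crop(t,140,180,340,330,4,"t1.png");crop(t,340,180,540,330,4,"t2.png")
crop(s,120,210,320,360,4,"s1.png");crop(s,230,230,390,390,4,"s2.png".replace("s2","s2"));crop(s,290,140,490,260,4,"s3.png")
# shelf edge: front-left corner top (222,166) / side (190,213)
print(two(t,(222,162),s,(190,213)))
E
```

```text
(array([715.036, 151.552, 194.245]), np.float64(8.398476868530324))
```

View pics/t1.png

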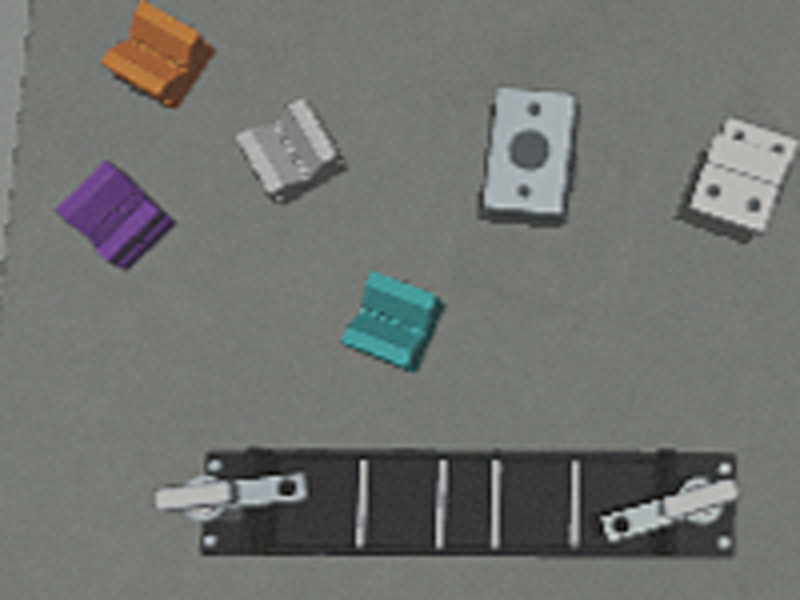

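View pics/t2.png

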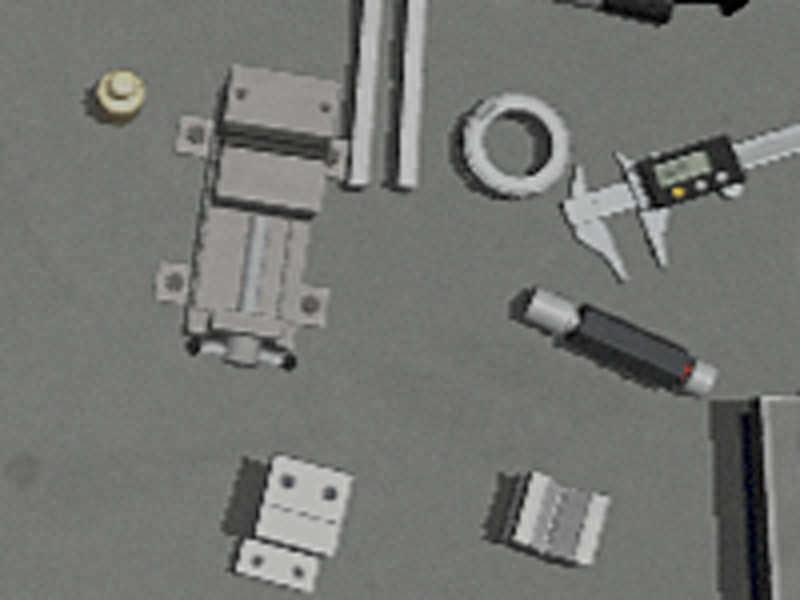

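View pics/s1.png

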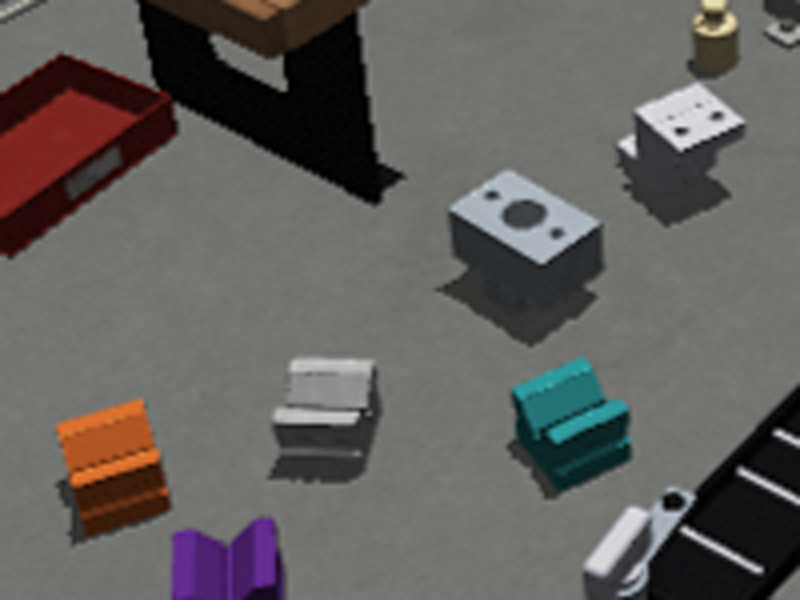

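View pics/s2.png

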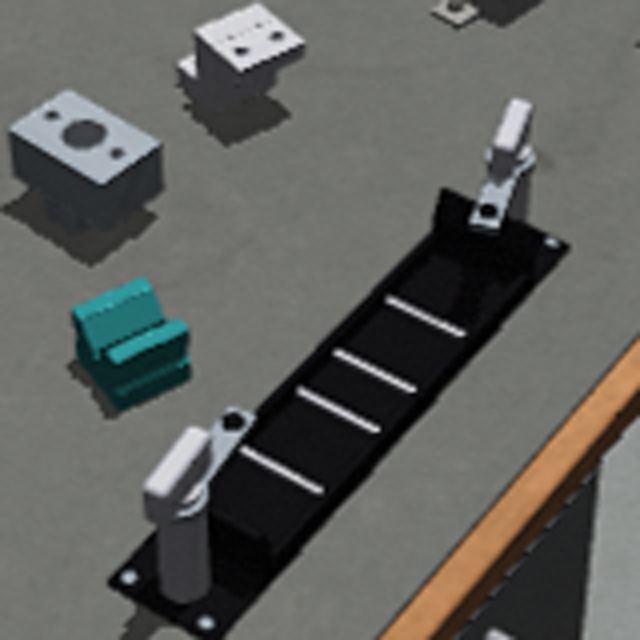

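View pics/s3.png

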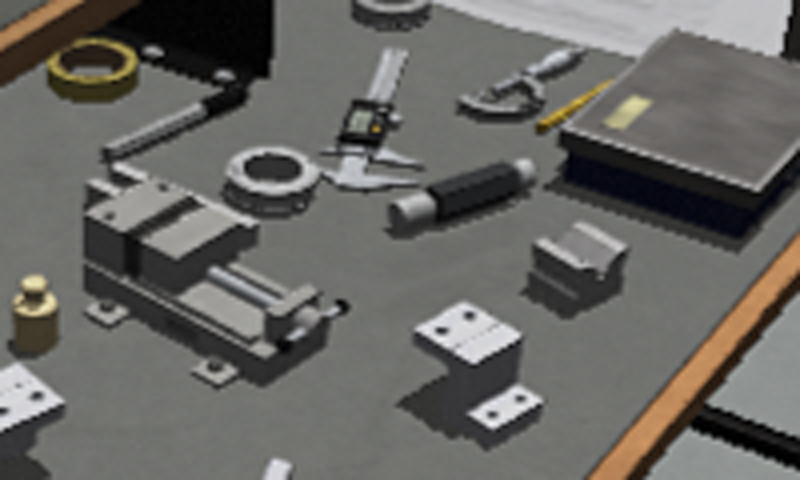

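Run:
```python
from h import *
t=snap("top");s=snap("side")
crop(t,175,285,255,330,10,"t_a.png");crop(t,255,285,335,330,10,"t_b.png")
crop(s,255,325,325,390,9,"s_a.png");crop(s,315,250,385,310,9,"s_b.png")
```

```text
(no output)
```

View pics/t_a.png

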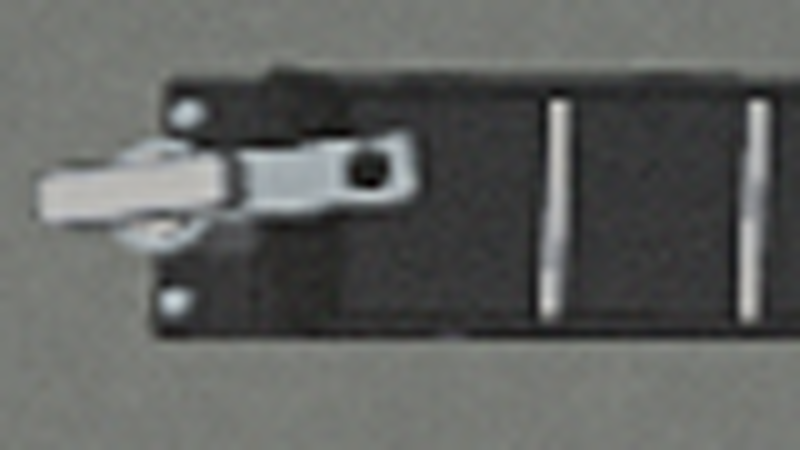

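View pics/t_b.png

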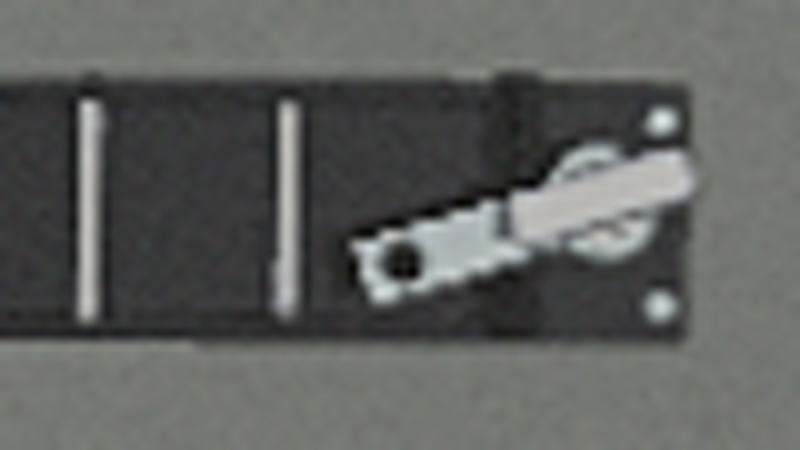

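View pics/s_a.png

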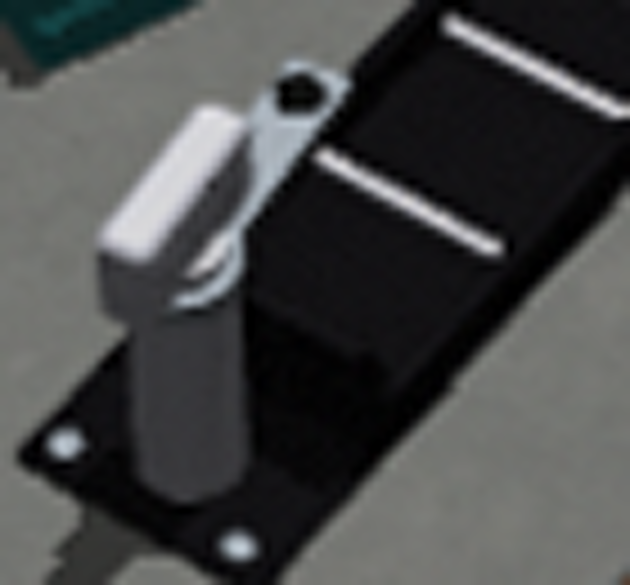

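View pics/s_b.png

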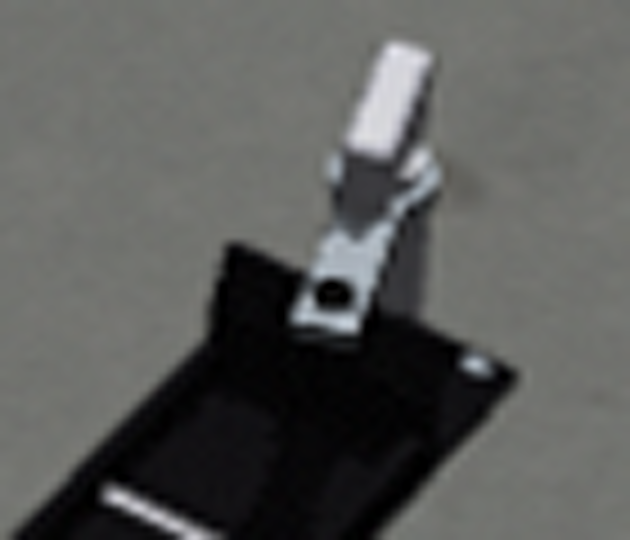

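```bash
cat >> h.py <<'E'
def un(p,k,x0,y0): return ((p[0]+.5)/k-.5+x0,(p[1]+.5)/k-.5+y0)
E
python3 - <<'E'
from h import *
t=snap("top");s=snap("side")
T=[[(560,100),(549,320),175],[(759,100),(748,320),175],[(91,100),(88,322),255],[(289,100),(285,320),255]]
S=[[(243,450),(323,491)],[(299,391),(379,430)],[(335,352),(414,389)],[(388,299),(464,333)]]
for (a,b,x0),(c,d) in zip(T,S):
    A=plane(t,*un(a,10,x0,285),8);B=plane(t,*un(b,10,x0,285),8)
    C=plane(s,*un(c,4,230,230),8);D=plane(s,*un(d,4,230,230),8)
    print("top",A,B,(A+B)/2,"side",C,D,(C+D)/2)
for a,c,x0,o in[((133,187),(175,183),175,(255,325)),((603,192),(388,100),255,(315,250))]:
    print(two(t,un(a,10,x0,285),s,un(c,9,*o)))
    print([plane(t,*un(a,10,x0,285),z) for z in(80,85)])
E
```

```text
top [471.52  160.228   8.   ] [421.841 159.4     8.   ] [446.681 159.814   8.   ] side [469.368 160.816   8.   ] [425.083 158.683   8.   ] [447.226 159.749   8.   ]
top [472.747 114.782   8.   ] [423.042 114.363   8.   ] [447.895 114.573   8.   ] side [470.8   115.995   8.   ] [425.855 113.735   8.   ] [448.327 114.865   8.   ]
top [473.561  84.622   8.   ] [423.44   82.639   8.   ] [448.501  83.631   8.   ] side [472.194  85.1     8.   ] [427.415  82.644   8.   ] [449.804  83.872   8.   ]
top [474.783  39.36    8.   ] [425.078  38.035   8.   ] [449.931  38.698   8.   ] side [472.542  39.776   8.   ] [428.789  37.307   8.   ] [450.665  38.542   8.   ]
(array([445.431, 232.829,  81.243]), np.float64(1.3026349184266681))
[array([446.044, 233.575,  80.   ]), array([445.825, 232.019,  85.   ])]
(array([451.61 , -35.19 ,  81.307]), np.float64(1.1908415557184515))
[array([452.205, -34.884,  80.   ]), array([451.953, -35.005,  85.   ])]
```

```bash
cat >> h.py <<'E'
def qR(q): return R.from_quat([q[1],q[2],q[3],q[0]])
def pose(o=None):
    o=o or robot.get_obs();r=qR(o["tcp_rot"]);x=r.as_matrix()[:,0];return np.array(o["eef_pos"]),r,np.arctan2(x[1],x[0]),o
def go(x,y,z,psi):
    p,r,ps,o=pose();t=R.from_matrix([[np.cos(psi),np.sin(psi),0],[np.sin(psi),-np.cos(psi),0],[0,0,-1]])
    m=r.as_matrix();print("goto",(x,y,z,psi),"shift",m.T@(np.array([x,y,z])-p),"turn",(r.inv()*t).as_rotvec())
def st():
    p,r,ps,o=pose();print("t",round(o["time_s"],2),"p",p,"psi",round(ps,4),"F",o["ft_force"],"gap",round(o["finger_gap"],1),"q",o["qpos"])
E
python3 - <<'E'
from h import *
st();go(451.7,-35,250,-1.29)
E
```

```text
t 0.4 p [ 161.307 -629.554  231.144] psi 0.2508 F [ 0.151 -0.526 -0.92 ] gap 85.4 q [ 1.583  0.501 -0.427  1.551  0.221  1.138 -0.21 ]
goto (451.7, -35, 250, -1.29) shift [ 428.88  -503.875  -18.691] turn [-0.     0.     1.541]
```

Request:
{"op": "step_arm", "data": {"steps": [[[1,30,-35,-19,0,0,0.1],[1,60,-70,-19,0,0,0.2],[1,90,-105,-19,0,0,0.3],[1,120,-140,-19,0,0,0.42],[1,150,-176,-19,0,0,0.54],[1,180,-211,-19,0,0,0.66],[1,210,-246,-19,0,0,0.78],[1,240,-281,-19,0,0,0.9],[1,240,-281,-19,0,0,0.9]]]}}

```text
time_s: 1.15
eef_pos: [324.3, -296.9, 250.7]
tcp_rot: [0.001, 0.947, -0.322, 0.0]
ft_force: [0.7, -1.1, 0.1]
finger_gap: 85.3
```

Run:
```python
from h import *
st();go(451.7,-35,120,-1.29)
```

```text
t 1.15 p [ 324.274 -296.905  250.687] psi -0.6556 F [ 0.666 -1.053  0.074] gap 85.3 q [ 1.168  0.091 -0.513  2.027  0.053  1.035 -1.596]
goto (451.7, -35, 120, -1.29) shift [ -58.816 -285.393  130.394] turn [ 0.    -0.001  0.634]
```

Request:
{"op": "step_arm", "data": {"steps": [[[1,-5,-26,12,0,0,-0.12],[1,-10,-52,24,0,0,-0.24],[1,-15,-78,36,0,0,-0.36],[1,-20,-104,48,0,0,-0.48],[1,-25,-130,60,0,0,-0.6],[1,-30,-156,72,0,0,-0.72],[1,-35,-182,84,0,0,-0.84],[1,-40,-208,96,0,0,-0.96],[1,-45,-234,108,0,0,-1.08],[1,-50,-260,115,0,0,-1.2],[1,-55,-280,118,0,0,-1.32],[1,-59,-285,120,0,0,-1.44]]]}}

```text
time_s: 2.15
eef_pos: [451.0, -31.9, 130.5]
tcp_rot: [-0.001, 0.921, 0.39, 0.001]
ft_force: [-0.0, -0.4, 0.1]
finger_gap: 85.7
```

Run:
```python
from h import *
st();go(451.6,-35,95,1.85)
```

```text
t 2.15 p [450.959 -31.94  130.473] psi 0.8009 F [-0.017 -0.371  0.146] gap 85.7 q [ 0.75   0.382 -0.858  2.111  0.396  0.812 -1.12 ]
goto (451.6, -35, 95, 1.85) shift [-1.863  2.591 35.467] turn [ 0.002 -0.003 -1.049]
```

Request:
{"op": "step_arm", "data": {"steps": [[[0.6,-2,2.6,5,0,0,-0.12],[0.6,-2,2.6,10,0,0,-0.24],[0.6,-2,2.6,15,0,0,-0.36],[0.6,-2,2.6,20,0,0,-0.48],[0.6,-2,2.6,25,0,0,-0.6],[0.6,-2,2.6,30,0,0,-0.72],[0.6,-2,2.6,35,0,0,-0.84],[0.6,-2,2.6,35,0,0,-0.96],[0.6,-2,2.6,35,0,0,-1.05],[0.6,-2,2.6,35,0,0,-1.05]]]}}

```text
time_s: 2.98
eef_pos: [449.7, -39.1, 95.2]
tcp_rot: [-0.0, 0.604, 0.797, 0.0]
ft_force: [0.2, 0.1, 0.1]
finger_gap: 51.2
```

Run:
```python
from h import *
st();go(451.6,-35,63,1.85)
s=snap("side");crop(s,290,190,430,310,5,"sb2.png")
t=snap("top");crop(t,230,240,370,340,5,"tb2.png")
```

```text
t 2.98 p [449.654 -39.066  95.215] psi 1.8435 F [0.164 0.109 0.052] gap 51.2 q [ 0.883  0.547 -1.036  2.13   0.653  0.826 -0.287]
goto (451.6, -35, 63, 1.85) shift [ 3.374  2.967 32.217] turn [ 0.    -0.001 -0.006]
```

View pics/sb2.png

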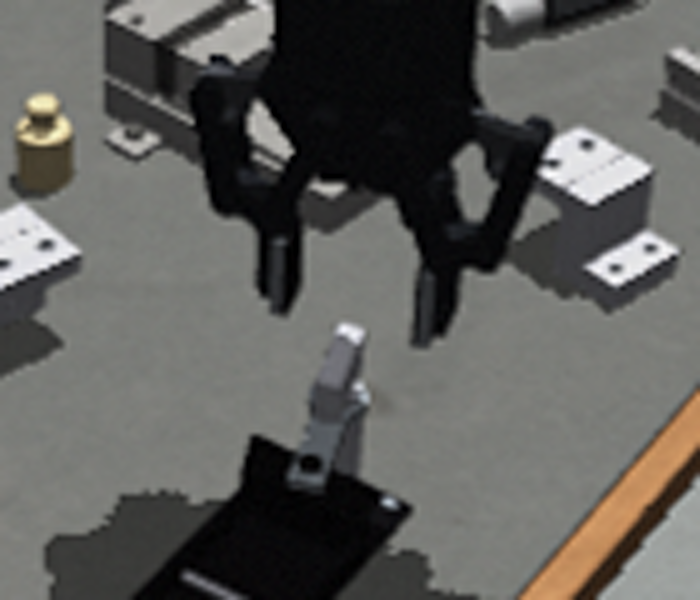

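View pics/tb2.png

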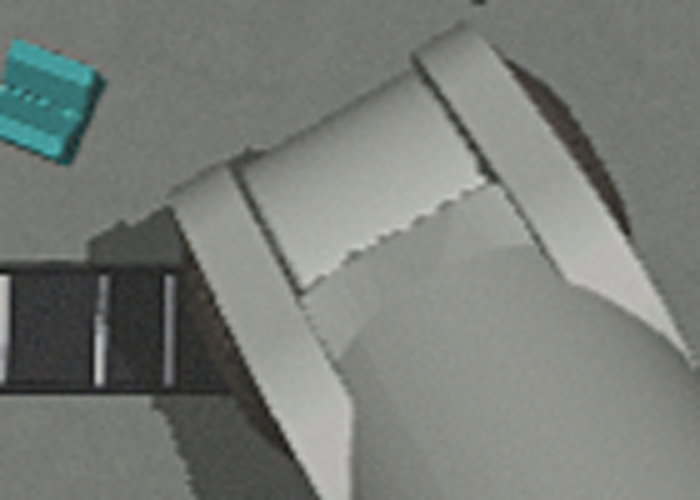

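Request:
{"op": "step_arm", "data": {"steps": [[[0.5,3.4,3,8,0,0,0],[0.4,3.4,3,16,0,0,0],[0.4,3.4,3,24,0,0,0],[0.4,3.4,3,32,0,0,0],[0.4,3.4,3,32,0,0,0]]]}}

```text
time_s: 3.5
eef_pos: [450.3, -35.1, 61.8]
tcp_rot: [-0.001, 0.606, 0.796, -0.001]
ft_force: [-0.4, 0.1, 0.3]
finger_gap: 34.2
```

Run:
```python
from h import *
st();go(451.6,-35,63,1.85)
s=snap("side");crop(s,290,190,430,310,5,"sb3.png")
```

```text
t 3.5 p [450.284 -35.055  61.786] psi 1.8402 F [-0.392  0.107  0.348] gap 34.2 q [ 0.813  0.599 -0.965  2.144  0.726  0.772 -0.358]
goto (451.6, -35, 63, 1.85) shift [-0.296  1.28  -1.217] turn [-0.002 -0.001 -0.01 ]
```

View pics/sb3.png

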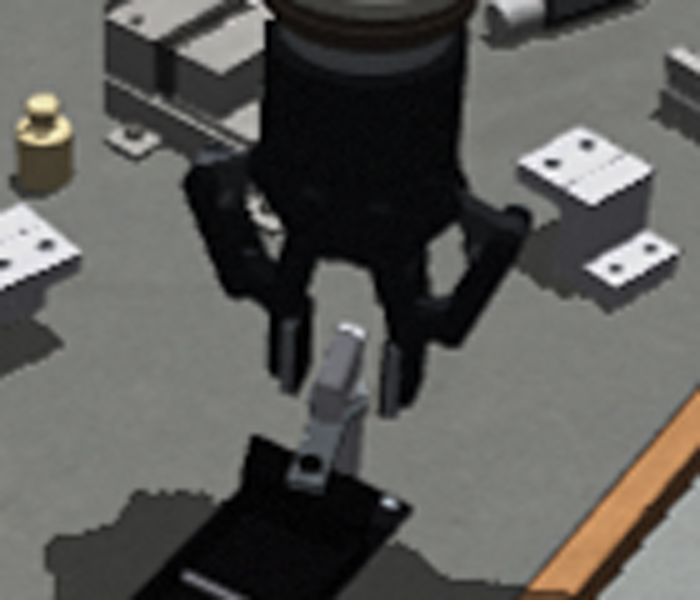

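Request:
{"op": "step_arm", "data": {"steps": [[[0.2,-0.3,1.3,-2,0,0,-0.01],[0.1,-0.3,1.3,-2,0,0,-0.01],[0.05,-0.3,1.3,-2,0,0,-0.01],[0.05,-0.3,1.3,-2,0,0,-0.01],[0.05,-0.3,1.3,-2,0,0,-0.01],[0.05,-0.3,1.3,-2,0,0,-0.01]]]}}

```text
time_s: 4.05
eef_pos: [452.9, -34.7, 65.9]
tcp_rot: [0.0, 0.601, 0.799, -0.0]
ft_force: [-3.8, 0.3, 5.0]
finger_gap: 10.7
```

Run:
```python
from h import *
st()
s=snap("side");crop(s,290,190,430,310,5,"sb4.png")
```

```text
t 4.05 p [452.877 -34.727  65.947] psi 1.851 F [-3.809  0.267  4.965] gap 10.7 q [ 0.818  0.596 -0.974  2.138  0.721  0.78  -0.344]
```

Request:
{"op": "step_arm", "data": {"steps": [[[0.05,0,0,0,0,0,-0.1],[0.05,0,0,0,0,0,-0.2],[0.05,0,0,0,0,0,-0.3],[0.05,0,0,0,0,0,-0.4],[0.05,0,0,0,0,0,-0.5],[0.05,0,0,0,0,0,-0.6],[0.05,0,0,0,0,0,-0.7],[0.05,0,0,0,0,0,-0.8],[0.05,0,0,0,0,0,-0.9],[0.05,0,0,0,0,0,-1.0],[0.05,0,0,0,0,0,-1.1],[0.05,0,0,0,0,0,-1.1]]]}}

```text
time_s: 5.1
eef_pos: [452.8, -34.8, 65.9]
tcp_rot: [-0.0, 0.093, 0.996, -0.0]
ft_force: [-4.1, 0.5, 8.2]
finger_gap: 10.5
```

Run:
```python
from h import *
st();print(robot.get_obs()["wrist_torque"])
s=snap("side");crop(s,290,190,430,310,5,"sb5.png")
```

```text
t 5.1 p [452.763 -34.752  65.93 ] psi 2.9557 F [-4.071  0.483  8.223] gap 10.5 q [ 0.96   0.751 -1.195  2.135  0.92   0.925  0.6  ]
[-0.02   0.666  0.087]
```

View pics/sb5.png

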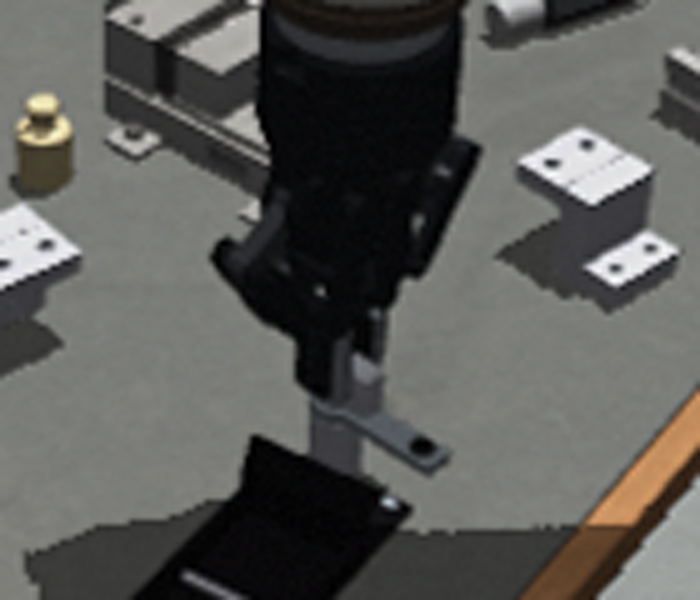

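Request:
{"op": "step_arm", "data": {"steps": [[[0.05,0,0,0,0,0,-0.03],[0.05,0,0,0,0,0,-0.05],[0.05,0,0,0,0,0,-0.05],[0.3,0,0,0,0,0,-0.05],[0.4,0,0,0,0,0,-0.05],[0.4,0,0,-5,0,0,-0.05],[0.4,0,0,-30,0,0,-0.05],[0.4,0,0,-60,0,0,-0.05],[0.4,0,0,-90,0,0,-0.05],[0.4,0,0,-90,0,0,-0.05]]]}}

```text
time_s: 5.98
eef_pos: [456.1, -34.1, 160.1]
tcp_rot: [0.004, 0.07, 0.998, 0.0]
ft_force: [1.4, 0.0, 0.4]
finger_gap: 34.2
```

Run:
```python
from h import *
st();go(446,233,110,1.667)
```

```text
t 5.98 p [456.09  -34.062 160.077] psi 3.0012 F [1.431 0.006 0.371] gap 34.2 q [ 1.103  0.647 -1.397  2.073  0.746  1.07   0.767]
goto (446, 233, 110, 1.667) shift [ 47.722 262.989  49.907] turn [0.005 0.006 1.334]
```

Request:
{"op": "step_arm", "data": {"steps": [[[0.4,4,22,4,0,0,0.12],[0.4,8,44,8,0,0,0.24],[0.4,12,66,12,0,0,0.36],[0.4,16,88,16,0,0,0.48],[0.4,20,110,20,0,0,0.6],[0.4,24,132,24,0,0,0.72],[0.4,28,154,28,0,0,0.84],[0.4,32,176,30,0,0,0.96],[0.4,36,200,32,0,0,1.08],[0.4,40,225,34,0,0,1.2],[0.4,44,250,36,0,0,1.3],[0.4,47.7,263,38,0,0,1.33]]]}}

```text
time_s: 6.98
eef_pos: [442.6, 236.0, 118.1]
tcp_rot: [-0.0, 0.672, 0.741, 0.001]
ft_force: [0.7, -0.5, 0.6]
finger_gap: 34.2
```

Run:
```python
from h import *
st();go(446.2,233,65,1.667)
```

```text
t 6.98 p [442.561 235.969 118.116] psi 1.6684 F [ 0.732 -0.536  0.571] gap 34.2 q [ 0.215  0.539 -0.944  2.005  0.567  0.881 -0.941]
goto (446.2, 233, 65, 1.667) shift [-3.426  3.224 53.115] turn [ 0.002 -0.002  0.001]
```

Request:
{"op": "step_arm", "data": {"steps": [[[0.4,-3.4,3.2,5,0,0,0],[0.4,-3.4,3.2,15,0,0,0],[0.4,-3.4,3.2,25,0,0,0],[0.4,-3.4,3.2,35,0,0,0],[0.4,-3.4,3.2,45,0,0,0],[0.4,-3.4,3.2,52,0,0,0],[0.4,-3.4,3.2,52,0,0,0]]]}}

```text
time_s: 7.57
eef_pos: [445.0, 227.9, 63.4]
tcp_rot: [-0.001, 0.671, 0.741, -0.001]
ft_force: [0.6, -0.0, -0.0]
finger_gap: 34.2
```

Run:
```python
from h import *
st();go(446.2,233,65,1.667)
s=snap("side");crop(s,220,280,360,400,5,"sa3.png")
```

```text
t 7.57 p [444.971 227.893  63.36 ] psi 1.6701 F [ 0.635 -0.03  -0.049] gap 34.2 q [ 0.161  0.621 -0.86   2.032  0.664  0.796 -0.999]
goto (446.2, 233, 65, 1.667) shift [ 4.959  1.724 -1.65 ] turn [-0.003  0.001  0.003]
```

View pics/sa3.png

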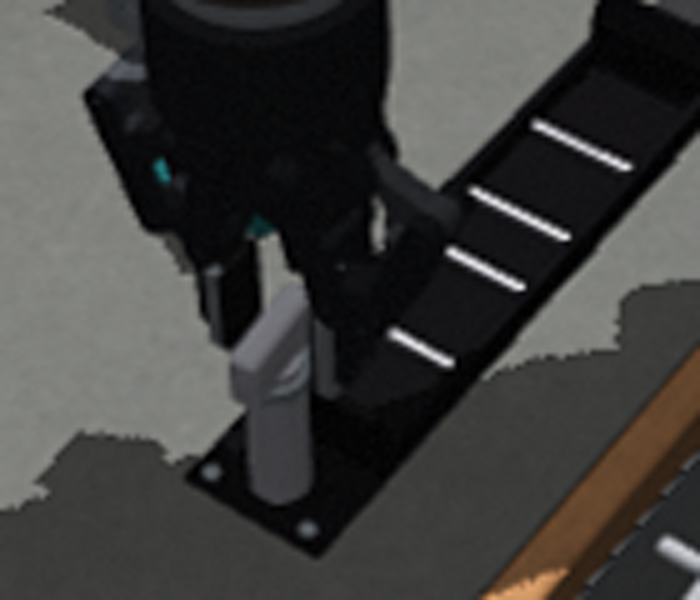

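Request:
{"op": "step_arm", "data": {"steps": [[[0.4,5,1.7,-1.6,0,0,0],[0.4,5,1.7,-1.6,0,0,0],[0.2,5,1.7,-1.6,0,0,0],[0.1,5,1.7,-1.6,0,0,0],[0.05,5,1.7,-1.6,0,0,0],[0.05,5,1.7,-1.6,0,0,0],[0.05,5,1.7,-1.6,0,0,0]]]}}

```text
time_s: 8.2
eef_pos: [446.6, 234.8, 67.6]
tcp_rot: [-0.0, 0.671, 0.742, -0.0]
ft_force: [-3.3, -0.6, 6.5]
finger_gap: 10.3
```

Request:
{"op": "step_arm", "data": {"steps": [[[0.05,0,0,0,0,0,-0.11],[0.05,0,0,0,0,0,-0.22],[0.05,0,0,0,0,0,-0.33],[0.05,0,0,0,0,0,-0.44],[0.05,0,0,0,0,0,-0.55],[0.05,0,0,0,0,0,-0.66],[0.05,0,0,0,0,0,-0.77],[0.05,0,0,0,0,0,-0.88],[0.05,0,0,0,0,0,-0.99],[0.05,0,0,0,0,0,-1.1],[0.05,0,0,0,0,0,-1.21],[0.05,0,0,0,0,0,-1.3]]]}}

```text
time_s: 9.2
eef_pos: [445.2, 233.6, 67.6]
tcp_rot: [-0.001, 0.082, 0.997, -0.002]
ft_force: [-8.8, -4.3, 13.8]
finger_gap: 10.5
```

Run:
```python
from h import *
st();print(robot.get_obs()["wrist_torque"])
s=snap("side");crop(s,220,280,360,400,5,"sa4.png")
```

```text
t 9.2 p [445.165 233.561  67.585] psi 2.9768 F [-8.77  -4.347 13.827] gap 10.5 q [ 0.323  0.78  -1.132  2.019  0.892  0.959  0.12 ]
[-0.882  1.729 -0.042]
```

View pics/sa4.png

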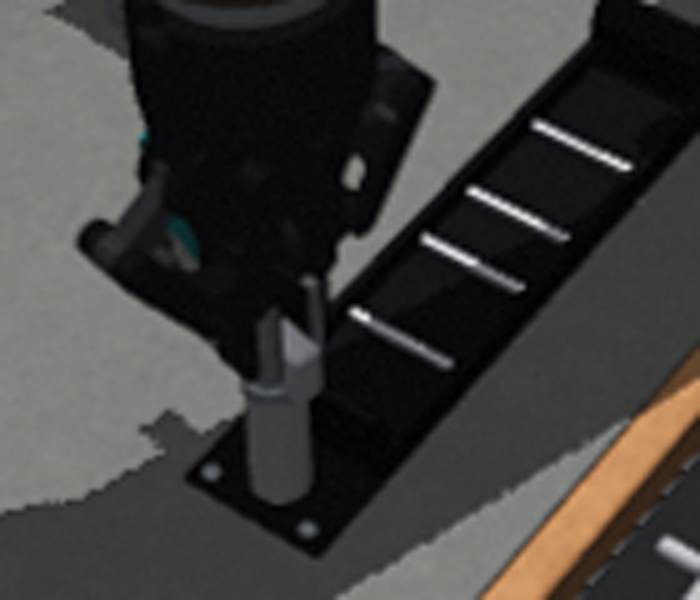

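Request:
{"op": "step_arm", "data": {"steps": [[[0.05,0,0,0,0,0,-0.03],[0.3,0,0,0,0,0,-0.03],[0.4,0,0,0,0,0,-0.03],[0.4,0,0,-5,0,0,0],[0.4,0,0,-30,0,0,0],[0.4,0,0,-60,0,0,0],[0.5,0,0,-90,0,0,0],[0.6,0,0,-100,0,0,0]]]}}

```text
time_s: 9.92
eef_pos: [448.9, 236.1, 170.9]
tcp_rot: [0.002, 0.086, 0.996, 0.002]
ft_force: [-0.0, 0.8, 0.1]
finger_gap: 51.0
```

Run:
```python
from h import *
st()
t=snap("top");s=snap("side")
cv2.imwrite("pics/top1.png",t["image"][:,:,::-1])
crop(t,140,170,220,230,10,"x.png") if 0 else None
b=cv2.imread("pics/top0.png");a=cv2.imread("pics/side0.png")
def c(im,x0,y0,x1,y1,k,f): cv2.imwrite("pics/"+f,cv2.resize(im[y0:y1,x0:x1],None,fx=k,fy=k,interpolation=cv2.INTER_CUBIC))
c(b,190,195,240,235,16,"v0t.png");c(a,180,285,230,335,12,"v0s.png")
c(b,455,290,505,330,16,"v1t.png");c(a,415,185,455,225,12,"v1s.png")
```

```text
t 9.92 p [448.876 236.13  170.941] psi 2.9695 F [-0.046  0.83   0.1  ] gap 51.0 q [ 0.44   0.658 -1.3    1.951  0.722  1.105  0.232]
```

View pics/v0t.png

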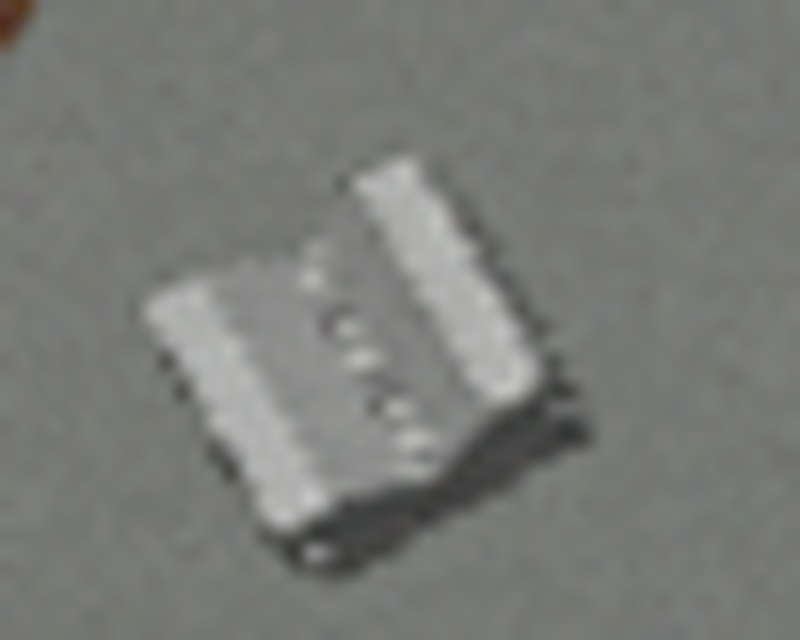

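View pics/v0s.png

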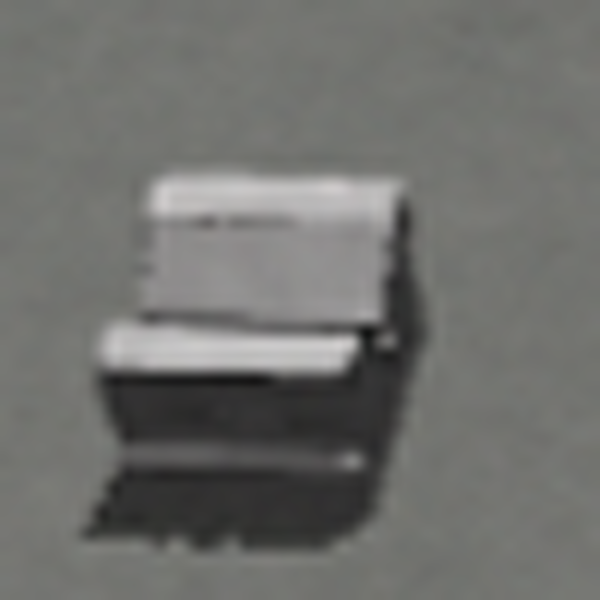

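View pics/v1t.png

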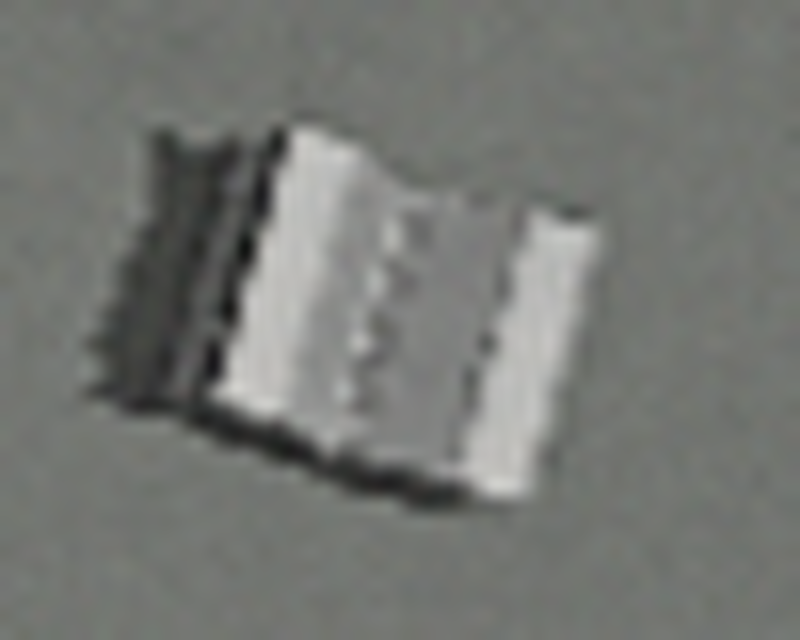

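View pics/v1s.png

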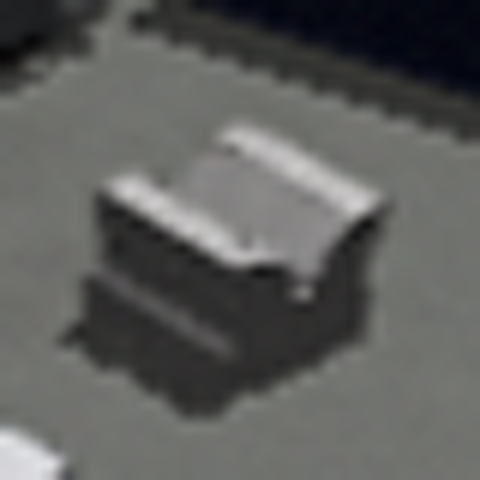

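View pics/top1.png

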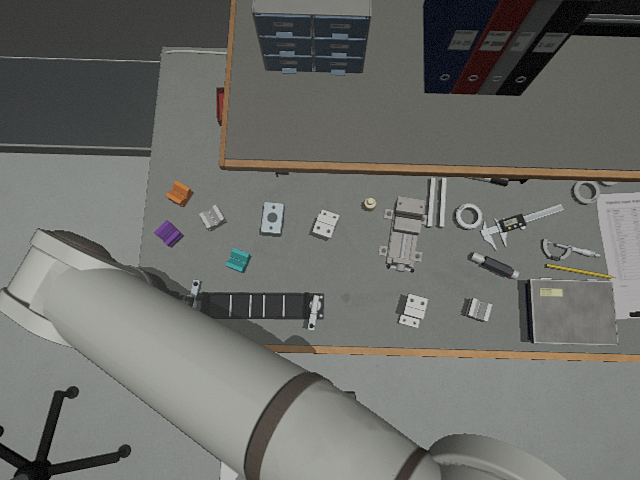

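```bash
cat >> h.py <<'E'
def quad(s,pts,k,x0,y0,z):
    # order: a,b,c,d with a->b width dir, b->c length dir
    P=np.array([plane(s,*un(p,k,x0,y0),z) for p in pts])[:,:2];c=P.mean(0)
    w=((P[1]-P[0])+(P[2]-P[3]))/2;l=((P[2]-P[1])+(P[3]-P[0]))/2
    print("centre",c,"w",np.linalg.norm(w),"l",np.linalg.norm(l),"ang_w",np.arctan2(w[1],w[0]),"ang_l",np.arctan2(l[1],l[0]));return c
E
python3 - <<'E'
from h import *
t=snap("top");s=snap("side")
quad(t,[(150,305),(405,155),(535,385),(285,525)],16,190,195,34)
quad(s,[(105,338),(155,180),(410,182),(350,375)][0:4],12,180,285,34)
quad(t,[(290,125),(600,220),(520,497),(220,395)],16,455,290,34)
quad(s,[(102,190),(232,125),(385,200),(245,268)],12,415,185,34)
E
```

```text
centre [648.722 211.528] w 41.29378148155499 l 39.18144274272411 ang_w -0.9952917337402174 ang_l -2.5603456643755265
centre [648.223 210.17 ] w 39.92289186635413 l 40.990741360512104 ang_w -0.9867825798272429 ang_l -2.6152797796849008
centre [ 453.176 -401.099] w 43.77216508138041 l 39.770865956930244 ang_w -1.8588466786928013 ang_l 2.8397818912730464
centre [ 451.878 -400.473] w 41.74177367464535 l 38.90881087868511 ang_w -1.8477337693625122 ang_l 2.909061929189892
```

Run:
```python
from h import *
st();go(649.6,211.4,120,-2.57)
```

```text
t 10.12 p [447.409 233.69  166.441] psi 2.9694 F [ 0.357  0.161 -0.422] gap 51.1 q [ 0.438  0.663 -1.294  1.955  0.726  1.103  0.231]
goto (649.6, 211.4, 120, -2.57) shift [-202.998   12.726   46.523] turn [-0.001  0.    -0.744]
```

Request:
{"op": "step_arm", "data": {"steps": [[[0.75,-25,2,2,0,0,-0.1],[0.75,-50,4,5,0,0,-0.2],[0.75,-75,6,10,0,0,-0.3],[0.75,-100,8,15,0,0,-0.4],[0.75,-125,10,20,0,0,-0.5],[0.75,-150,11,25,0,0,-0.6],[0.75,-175,12,30,0,0,-0.7],[0.75,-195,12.7,38,0,0,-0.744],[0.75,-203,12.7,46,0,0,-0.744],[0.75,-203,12.7,46,0,0,-0.744],[0.75,-203,12.7,46,0,0,-0.744]]]}}

```text
time_s: 11.03
eef_pos: [647.6, 212.6, 119.0]
tcp_rot: [-0.002, -0.282, 0.959, 0.0]
ft_force: [0.3, -0.5, 0.2]
finger_gap: 64.0
```

Run:
```python
from h import *
s=snap("side");crop(s,130,200,310,350,4,"p1.png")
st();go(649.6,211.4,12,-2.57)
```

```text
t 11.08 p [647.505 213.134 120.122] psi -2.5677 F [-0.615 -0.549 -0.182] gap 64.0 q [ 0.354  1.018 -1.233  1.532  0.981  1.307  1.145]
goto (649.6, 211.4, 12, -2.57) shift [ -1.024  -2.7   108.118] turn [ 0.001 -0.002  0.002]
```

View pics/p1.png

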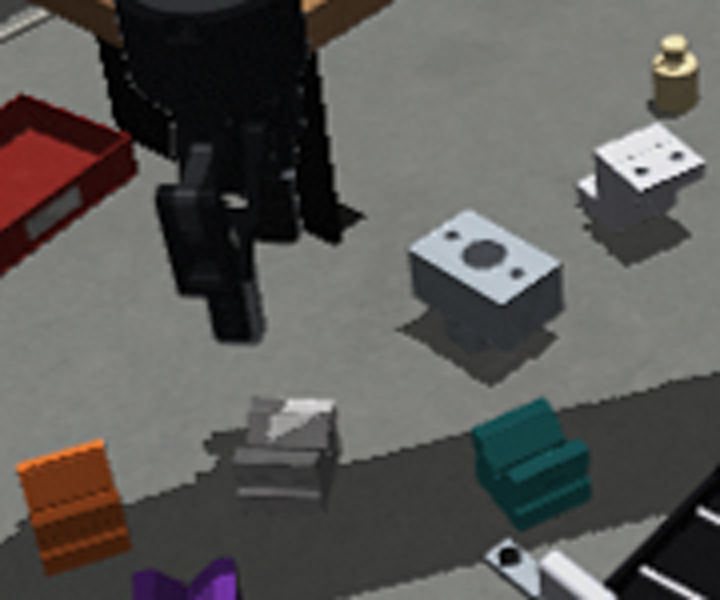

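Request:
{"op": "step_arm", "data": {"steps": [[[0.75,-1,-2.7,25,0,0,0],[0.75,-1,-2.7,50,0,0,0],[0.75,-1,-2.7,75,0,0,0],[0.75,-1,-2.7,92,0,0,0],[0.75,-1,-2.7,102,0,0,0],[0.75,-1,-2.7,106,0,0,0],[0.75,-1,-2.7,106,0,0,0]]]}}

```text
time_s: 11.67
eef_pos: [651.2, 211.0, 14.8]
tcp_rot: [-0.0, -0.283, 0.959, 0.0]
ft_force: [-0.4, -0.7, 0.4]
finger_gap: 63.9
```

Run:
```python
from h import *
s=snap("side");crop(s,130,220,290,340,5,"p2.png")
st();go(649.6,211.4,12,-2.57)
```

```text
t 11.72 p [651.866 211.219  15.803] psi -2.5682 F [0.209 0.521 0.199] gap 63.8 q [ 0.324  1.131 -1.136  1.561  1.089  1.184  1.101]
goto (649.6, 211.4, 12, -2.57) shift [1.808 1.38  3.801] turn [0.    0.001 0.002]
```

View pics/p2.png

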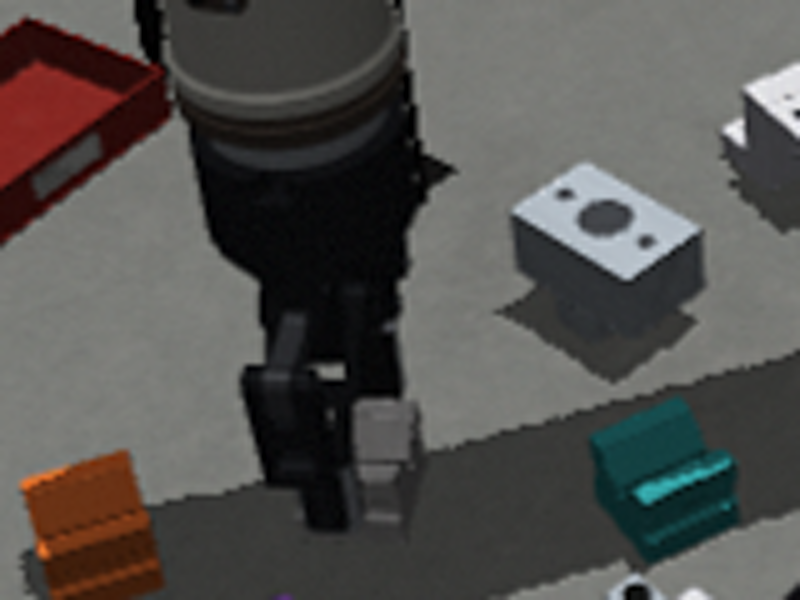

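Run:
```python
from h import *
s=snap("side")
p,r,ps,o=pose();m=r.as_matrix()
for off in(0,-1.2):
  for sg in(1,-1):
    for k in (32,46):
      q=p+m[:,1]*sg*k-m[:,2]*8;q[0]+=off;u=proj(s,q);print(sg,k,((u-[130,220])*5))
```

```text
1 32 [327.51  509.646]
1 46 [318.46  536.938]
-1 32 [366.363 392.482]
-1 46 [374.35  368.396]
1 32 [329.74  511.015]
1 46 [320.71  538.339]
-1 32 [368.503 393.717]
-1 46 [376.471 369.605]
```

Request:
{"op": "step_arm", "data": {"steps": [[[0.7,1.8,1.4,3,0,0,0],[0.5,1.8,1.4,3,0,0,0],[0.3,1.8,1.4,3,0,0,0],[0.3,1.8,1.4,3,0,0,0],[0.3,1.8,1.4,3,0,0,0],[0.3,1.8,1.4,3,0,0,0]]]}}

```text
time_s: 12.27
eef_pos: [649.8, 211.2, 13.0]
tcp_rot: [0.0, -0.283, 0.959, 0.0]
ft_force: [-1.4, -1.1, 6.2]
finger_gap: 42.2
```

Run:
```python
from h import *
s=snap("side");crop(s,130,220,290,340,5,"p3.png")
st()
```

```text
t 12.32 p [649.786 211.247  12.994] psi -2.5682 F [-1.443  0.041  5.564] gap 42.8 q [ 0.324  1.132 -1.134  1.568  1.092  1.179  1.096]
```

View pics/p3.png

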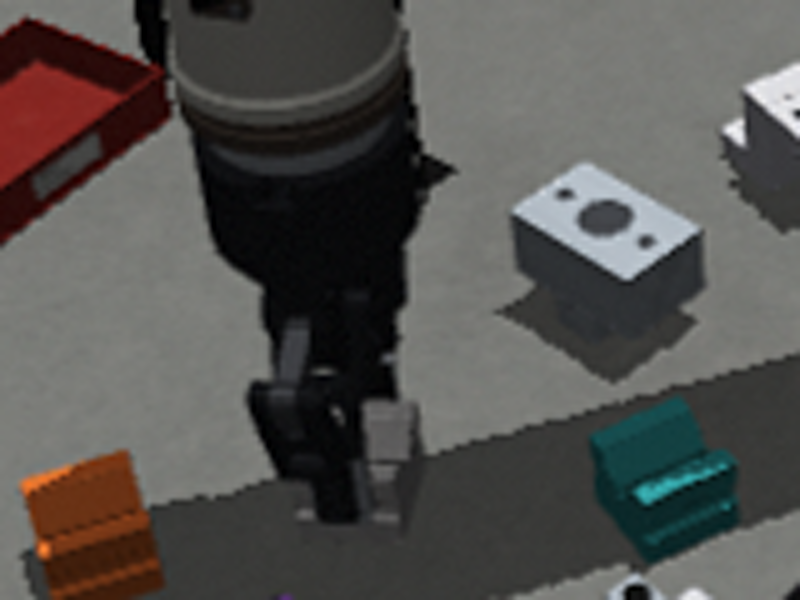

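Request:
{"op": "step_arm", "data": {"steps": [[[0.3,0,0,-10,0,0,0],[0.3,0,0,-40,0,0,0],[0.3,0,0,-80,0,0,0],[0.3,0,0,-110,0,0,0],[0.3,0,0,-120,0,0,0]]]}}

```text
time_s: 12.73
eef_pos: [651.1, 212.4, 137.2]
tcp_rot: [0.003, -0.283, 0.959, 0.001]
ft_force: [0.7, 1.4, -2.5]
finger_gap: 42.3
```

Run:
```python
from h import *
st();go(447.3,184.9,125,1.597)
```

```text
t 12.73 p [651.134 212.39  137.245] psi -2.5683 F [ 0.679  1.363 -2.454] gap 42.3 q [ 0.361  1.001 -1.247  1.521  0.969  1.322  1.155]
goto (447.3, 184.9, 125, 1.597) shift [186.226  87.468  11.084] turn [0.006 0.004 2.118]
```

Request:
{"op": "step_arm", "data": {"steps": [[[0.3,15,7,0,0,0,0.11],[0.3,30,14,0,0,0,0.22],[0.3,45,21,0,0,0,0.33],[0.3,60,28,0,0,0,0.44],[0.3,75,35,2,0,0,0.55],[0.3,90,42,4,0,0,0.66],[0.3,105,49,6,0,0,0.77],[0.3,120,56,8,0,0,0.88],[0.3,135,63,9,0,0,0.99],[0.3,150,70,10,0,0,1.1],[0.3,170,80,11,0,0,1.21],[0.3,186,87.5,11,0,0,1.32]]]}}

```text
time_s: 13.73
eef_pos: [443.4, 182.5, 119.8]
tcp_rot: [-0.001, 0.367, 0.93, -0.001]
ft_force: [-0.1, -0.2, -3.2]
finger_gap: 42.1
```

Run:
```python
from h import *
st();go(447.3,184.9,100,1.597)
```

```text
t 13.73 p [443.361 182.454 119.759] psi 2.3893 F [-0.068 -0.208 -3.249] gap 42.1 q [ 0.466  0.617 -1.154  2.047  0.706  0.952 -0.251]
goto (447.3, 184.9, 100, 1.597) shift [-1.224  4.527 19.747] turn [-0.003  0.     0.792]
```

Request:
{"op": "step_arm", "data": {"steps": [[[0.3,-1.2,4.5,0,0,0,0.11],[0.3,-1.2,4.5,0,0,0,0.22],[0.3,-1.2,4.5,0,0,0,0.33],[0.3,-1.2,4.5,0,0,0,0.44],[0.3,-1.2,4.5,5,0,0,0.55],[0.3,-1.2,4.5,10,0,0,0.66],[0.3,-1.2,4.5,15,0,0,0.77],[0.3,-1.2,4.5,20,0,0,0.79],[0.3,-1.2,4.5,20,0,0,0.79],[0.3,-1.2,4.5,20,0,0,0.79]]]}}

```text
time_s: 14.57
eef_pos: [449.1, 185.6, 100.4]
tcp_rot: [-0.0, 0.694, 0.72, -0.001]
ft_force: [0.1, 0.8, -3.6]
finger_gap: 42.2
```

Run:
```python
from h import *
s=snap("side");crop(s,220,270,380,390,5,"p4.png")
st();go(447.3,184.9,60,1.597)
```

```text
t 14.62 p [449.39  185.886 100.668] psi 1.6076 F [ 0.141  0.359 -2.97 ] gap 42.2 q [ 0.316  0.55  -0.942  2.048  0.601  0.845 -0.939]
goto (447.3, 184.9, 60, 1.597) shift [-0.905 -2.096 40.669] turn [-0.001  0.     0.011]
```

View pics/p4.png

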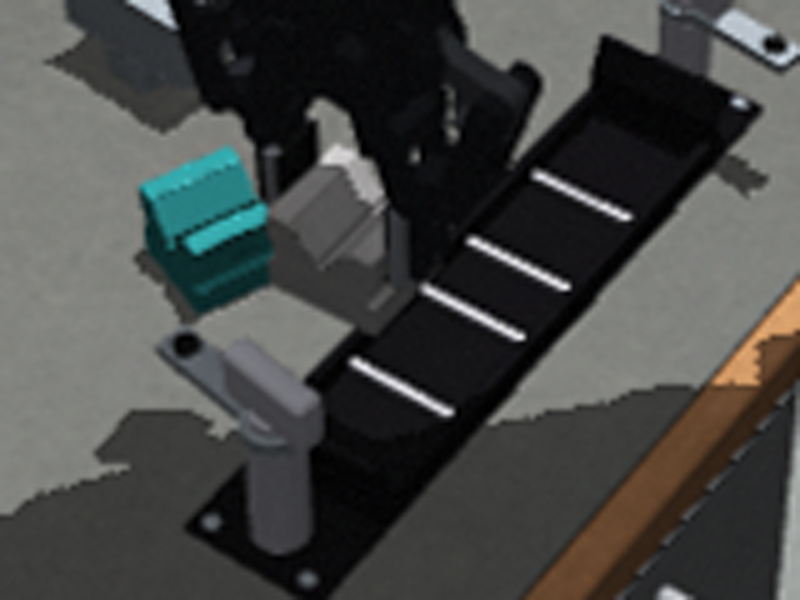

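Run:
```python
from h import *
s=snap("side")
p,r,ps,o=pose()
for u,l in(((375,333),"near -x"),((270,285),"near +x"),((412,292),"far -x")):
    q=plane(s,*un(u,5,220,270),p[2]-13); print(l,q-p+[1.2,.4,0])
st()
```

```text
near -x [-23.179  16.524 -13.   ]
near +x [ 18.952  20.382 -13.   ]
far -x [-21.907  -5.514 -13.   ]
t 14.67 p [449.614 186.013 100.869] psi 1.6071 F [-0.309  0.754 -4.056] gap 42.0 q [ 0.316  0.55  -0.942  2.047  0.601  0.845 -0.94 ]
```

Request:
{"op": "step_arm", "data": {"steps": [[[0.3,-1,-2.2,10,0,0,0.01],[0.3,-1,-2.2,20,0,0,0.01],[0.3,-1,-2.2,30,0,0,0.01],[0.3,-1,-2.2,40,0,0,0.01],[0.3,-1,-2.2,40,0,0,0.01],[0.3,-1,-2.2,40,0,0,0.01],[0.3,-1,-2.2,40,0,0,0.01]]]}}

```text
time_s: 15.25
eef_pos: [447.5, 185.2, 60.8]
tcp_rot: [-0.0, 0.698, 0.716, 0.0]
ft_force: [0.2, -0.2, -3.4]
finger_gap: 42.0
```

Run:
```python
from h import *
s=snap("side");crop(s,220,270,380,390,5,"p5.png")
st();go(447.3,184.9,17,1.597)
```

```text
t 15.3 p [447.793 185.292  61.115] psi 1.5952 F [-0.31   0.121 -3.519] gap 42.3 q [ 0.26   0.606 -0.873  2.072  0.675  0.773 -1.012]
goto (447.3, 184.9, 17, 1.597) shift [-0.399 -0.52  44.115] turn [ 0.    -0.    -0.002]
```

View pics/p5.png

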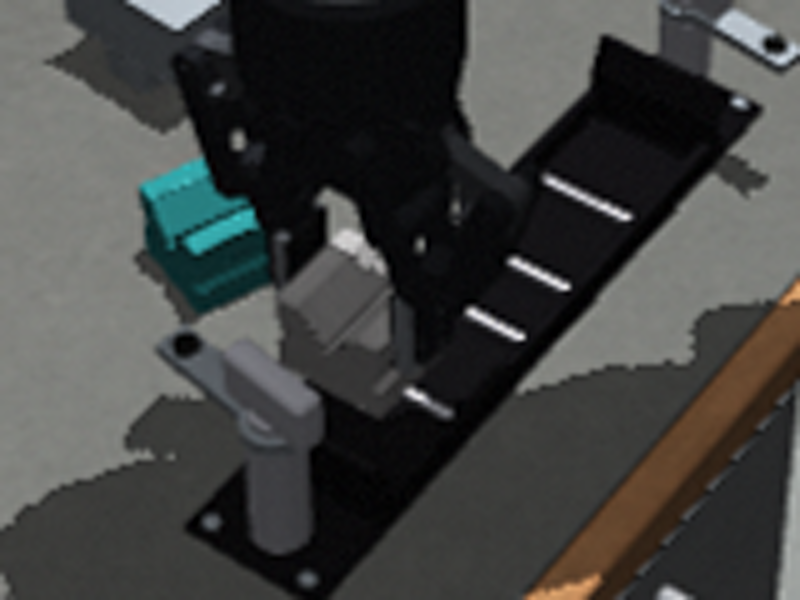

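Request:
{"op": "step_arm", "data": {"steps": [[[0.3,-0.4,-0.5,8,0,0,0],[0.3,-0.4,-0.5,16,0,0,0],[0.3,-0.4,-0.5,22,0,0,0],[0.3,-0.4,-0.5,28,0,0,0],[0.3,-0.4,-0.5,32,0,0,0],[0.3,-0.4,-0.5,36,0,0,0],[0.3,-0.4,-0.5,36,0,0,0]]]}}

```text
time_s: 15.88
eef_pos: [446.5, 184.3, 24.1]
tcp_rot: [-0.0, 0.699, 0.716, -0.001]
ft_force: [0.0, 0.2, -3.0]
finger_gap: 42.0
```

Run:
```python
from h import *
st();go(447.3,184.9,17,1.597)
```

```text
t 15.88 p [446.533 184.324  24.06 ] psi 1.595 F [ 0.012  0.165 -3.03 ] gap 42.0 q [ 0.209  0.662 -0.807  2.085  0.748  0.711 -1.07 ]
goto (447.3, 184.9, 17, 1.597) shift [0.559 0.79  7.059] turn [-0.001  0.    -0.002]
```

Request:
{"op": "step_arm", "data": {"steps": [[[0.3,0.5,0.5,2,0,0,0],[0.3,0.5,0.5,4,0,0,0],[0.3,0.5,0.5,6,0,0,0],[0.3,0.5,0.5,7,0,0,0],[0.3,0.5,0.5,7,0,0,0]]]}}

```text
time_s: 16.3
eef_pos: [447.5, 184.9, 17.8]
tcp_rot: [-0.0, 0.699, 0.716, -0.0]
ft_force: [-0.4, 0.1, -4.2]
finger_gap: 42.4
```

Run:
```python
from h import *
s=snap("side");crop(s,220,270,380,390,5,"p6.png")
st();go(447.3,184.9,17,1.597)
```

```text
t 16.35 p [447.508 184.933  17.872] psi 1.5948 F [ 0.603  0.182 -3.548] gap 42.1 q [ 0.199  0.673 -0.795  2.085  0.762  0.701 -1.081]
goto (447.3, 184.9, 17, 1.597) shift [-0.028 -0.209  0.872] turn [-0.     0.    -0.002]
```

View pics/p6.png

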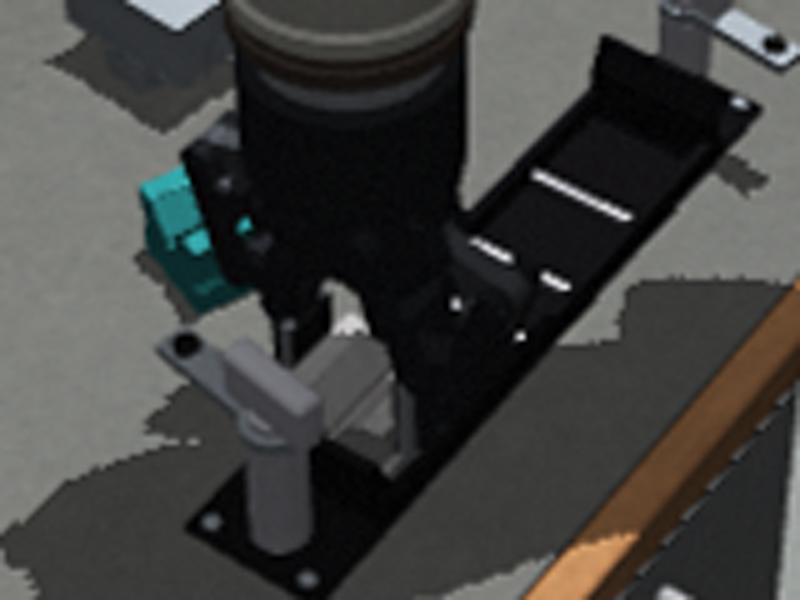

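Request:
{"op": "step_arm", "data": {"steps": [[[0.3,0,0,1,0,0,0],[0.3,0,0,1.5,0,0,0],[0.3,0,0,1.5,0,0,0]]]}}

```text
time_s: 16.6
eef_pos: [447.8, 185.0, 16.9]
tcp_rot: [0.0, 0.699, 0.716, 0.0]
ft_force: [-1.7, -1.3, 3.3]
finger_gap: 42.5
```

Request:
{"op": "step_arm", "data": {"steps": [[[0.5,0,0,-1,0,0,0],[0.6,0,0,-1,0,0,0],[0.62,0,0,-1,0,0,0],[0.62,0,0,-10,0,0,0],[0.62,0,0,-40,0,0,0],[0.62,0,0,-80,0,0,0],[0.62,0,0,-120,0,0,0],[0.62,0,0,-150,0,0,0],[0.62,0,0,-150,0,0,0]]]}}

```text
time_s: 17.35
eef_pos: [450.9, 187.5, 172.6]
tcp_rot: [0.002, 0.698, 0.716, 0.004]
ft_force: [0.8, 0.7, -0.2]
finger_gap: 52.4
```

Run:
```python
from h import *
s=snap("side");crop(s,220,270,380,390,5,"p7.png");
t=snap("top");cv2.imwrite("pics/top2.png",t["image"][:,:,::-1])
st()
```

```text
t 17.45 p [448.686 185.133 168.208] psi 1.5944 F [-0.078 -0.143 -0.56 ] gap 53.3 q [ 0.411  0.446 -1.043  2.004  0.477  0.955 -0.852]
```

View pics/p7.png

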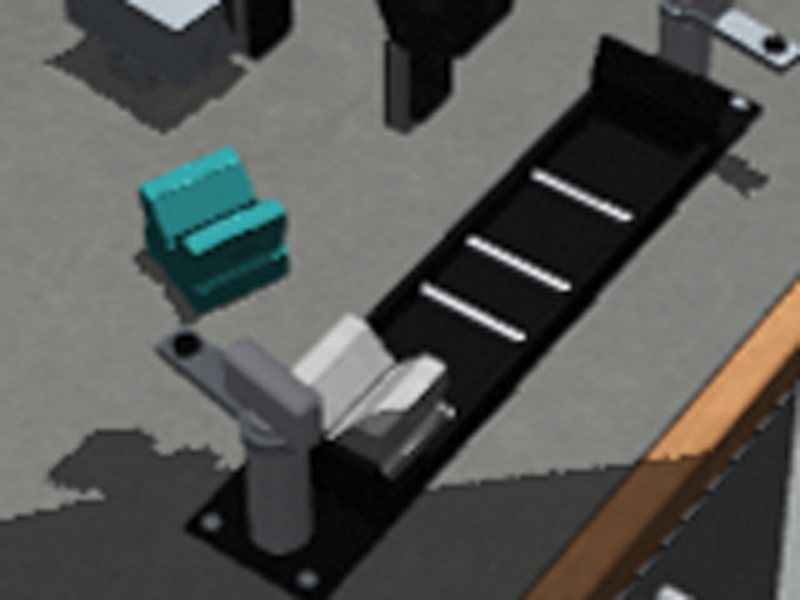

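View pics/top2.png

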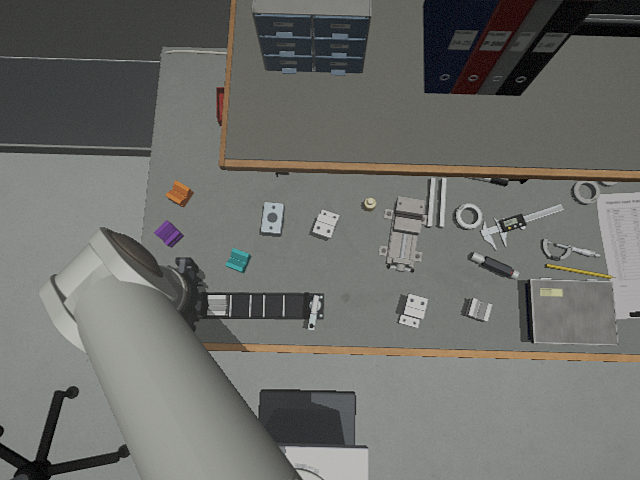

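Request:
{"op": "step_arm", "data": {"steps": [[[0.62,-25,0,0,0,0,0.08],[0.62,-50,0,0,0,0,0.16],[0.62,-75,0,0,0,0,0.24],[0.62,-100,0,0,0,0,0.32],[0.62,-125,0,0,0,0,0.4],[0.62,-150,0,0,0,0,0.48],[0.62,-175,0,0,0,0,0.56],[0.62,-200,0,0,0,0,0.64],[0.62,-225,0,0,0,0,0.72],[0.62,-250,0,0,0,0,0.8],[0.62,-275,0,0,0,0,0.88],[0.62,-300,0,0,0,0,0.96]]]}}

```text
time_s: 18.45
eef_pos: [453.4, -116.0, 165.3]
tcp_rot: [-0.001, 0.951, 0.31, -0.001]
ft_force: [0.2, 0.3, -0.7]
finger_gap: 52.7
```

Run:
```python
from h import *
st();go(453.7,-400.4,130,-.282)
```

```text
t 18.45 p [ 453.389 -115.98   165.271] psi 0.631 F [ 0.168  0.3   -0.668] gap 52.7 q [ 0.873  0.326 -0.788  2.046  0.297  0.886 -1.019]
goto (453.7, -400.4, 130, -0.282) shift [-167.494  229.905   35.047] turn [-0.001  0.002  0.913]
```

Request:
{"op": "step_arm", "data": {"steps": [[[0.75,-15,21,0,0,0,0.08],[0.75,-30,42,0,0,0,0.16],[0.75,-45,63,0,0,0,0.24],[0.75,-60,84,0,0,0,0.32],[0.75,-75,105,0,0,0,0.4],[0.75,-90,126,5,0,0,0.48],[0.75,-105,147,10,0,0,0.56],[0.75,-120,168,15,0,0,0.64],[0.75,-135,189,20,0,0,0.72],[0.75,-150,210,28,0,0,0.8],[0.75,-163,225,35,0,0,0.88],[0.75,-167.5,230,35,0,0,0.913]]]}}

```text
time_s: 19.45
eef_pos: [453.2, -402.2, 128.2]
tcp_rot: [-0.0, 0.99, -0.142, -0.002]
ft_force: [0.1, -0.4, 0.2]
finger_gap: 64.0
```

Run:
```python
from h import *
s=snap("side");crop(s,340,120,500,240,5,"q1.png");st();go(453.7,-400.4,13,-.282)
t=snap("top");cv2.imwrite("pics/top3.png",t["image"][:,:,::-1])
```

```text
t 19.5 p [ 453.682 -401.931  129.088] psi -0.2853 F [ 0.329 -0.519 -0.315] gap 64.1 q [ 1.012  0.546 -0.441  1.747  0.285  0.917 -1.405]
goto (453.7, -400.4, 13, -0.282) shift [  0.031  -1.454 116.089] turn [-0.     0.004 -0.003]
```

View pics/q1.png

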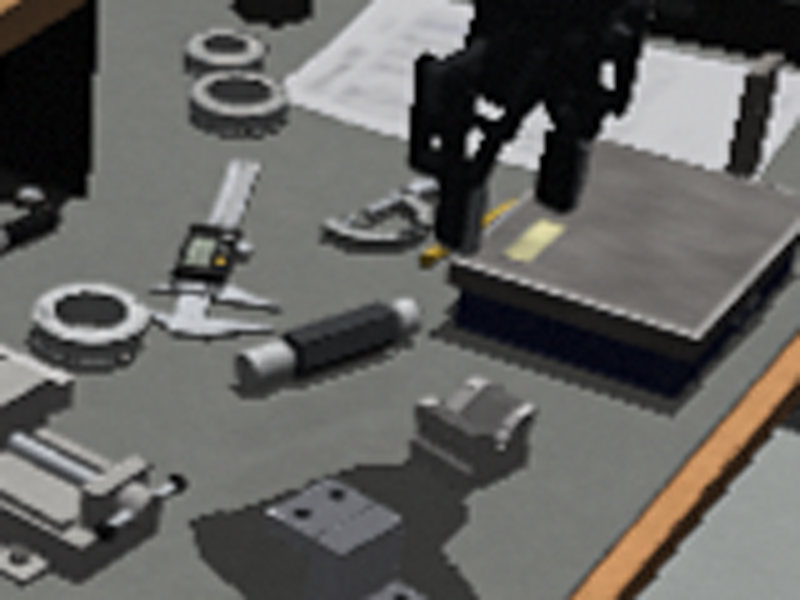

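View pics/top3.png

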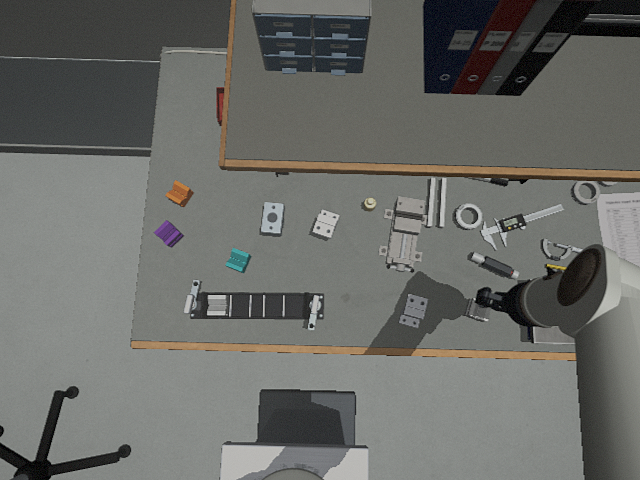

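Request:
{"op": "step_arm", "data": {"steps": [[[0.75,0,-1.3,25,0,0,0],[0.75,0,-1.3,50,0,0,0],[0.75,0,-1.3,75,0,0,0],[0.75,0,-1.3,95,0,0,0],[0.75,0,-1.3,108,0,0,0],[0.75,0,-1.3,114,0,0,0],[0.75,0,-1.3,114,0,0,0],[0.75,0,-1.3,114,0,0,0]]]}}

```text
time_s: 20.22
eef_pos: [457.4, -397.8, 18.2]
tcp_rot: [-0.0, 0.99, -0.138, 0.0]
ft_force: [-0.5, 0.5, -0.6]
finger_gap: 64.3
```

Run:
```python
from h import *
s=snap("side");crop(s,340,120,500,240,5,"q2.png");st();go(453.7,-400.4,13,-.282)
```

```text
t 20.27 p [ 457.764 -398.322   18.685] psi -0.2773 F [-0.422 -0.322  1.027] gap 63.8 q [ 0.958  0.698 -0.381  1.793  0.371  0.72  -1.472]
goto (453.7, -400.4, 13, -0.282) shift [-3.351  3.109  5.68 ] turn [ 0.    -0.002  0.005]
```

View pics/q2.png

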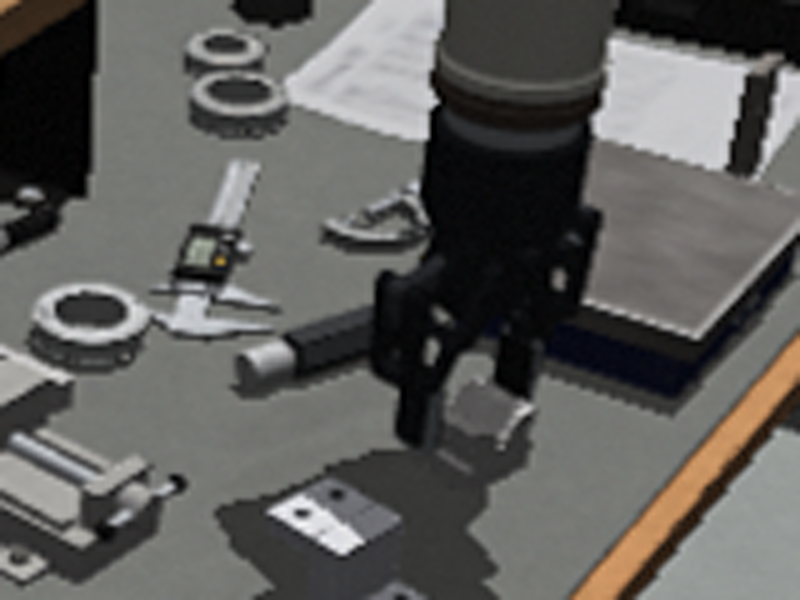

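Request:
{"op": "step_arm", "data": {"steps": [[[0.75,-3.3,3,4,0,0,0],[0.75,-3.3,3,5,0,0,0],[0.75,-3.3,3,5,0,0,0],[0.75,-3.3,3,5,0,0,0]]]}}

```text
time_s: 20.6
eef_pos: [452.6, -400.6, 12.8]
tcp_rot: [0.0, 0.99, -0.139, 0.0]
ft_force: [-0.0, -0.3, 0.1]
finger_gap: 63.8
```

Run:
```python
from h import *
st();go(453.7,-400.4,13,-.282)
```

```text
t 20.6 p [ 452.574 -400.589   12.79 ] psi -0.2787 F [-0.015 -0.3    0.142] gap 63.8 q [ 0.963  0.704 -0.377  1.798  0.375  0.709 -1.47 ]
goto (453.7, -400.4, 13, -0.282) shift [ 1.031 -0.491 -0.209] turn [ 0.    -0.     0.003]
```

Request:
{"op": "step_arm", "data": {"steps": [[[0.6,1,-0.5,0,0,0,0],[0.4,1,-0.5,0,0,0,0],[0.3,1,-0.5,0,0,0,0],[0.3,1,-0.5,0,0,0,0],[0.3,1,-0.5,0,0,0,0],[0.3,1,-0.5,0,0,0,0],[0.3,1,-0.5,0,0,0,0]]]}}

```text
time_s: 21.18
eef_pos: [454.4, -400.3, 13.1]
tcp_rot: [0.0, 0.99, -0.139, 0.001]
ft_force: [0.7, -0.5, 4.7]
finger_gap: 42.4
```

Request:
{"op": "step_arm", "data": {"steps": [[[0.3,0,0,-10,0,0,0],[0.3,0,0,-40,0,0,0],[0.3,0,0,-80,0,0,0],[0.3,0,0,-120,0,0,0],[0.3,0,0,-130,0,0,0],[0.3,0,0,-130,0,0,0]]]}}

```text
time_s: 21.68
eef_pos: [455.8, -401.5, 146.4]
tcp_rot: [0.002, 0.99, -0.139, 0.003]
ft_force: [-1.2, -0.4, -3.9]
finger_gap: 42.4
```

Run:
```python
from h import *
s=snap("side");crop(s,340,80,500,200,5,"q3.png");
st();go(451.7,14.1,140,1.597)
```

```text
t 21.73 p [ 454.038 -400.447  143.574] psi -0.2783 F [ 0.165  0.362 -3.875] gap 42.2 q [ 1.021  0.525 -0.455  1.744  0.278  0.934 -1.395]
goto (451.7, 14.1, 140, 1.597) shift [-116.141 -397.958    2.79 ] turn [ 0.003  0.    -1.875]
```

View pics/q3.png

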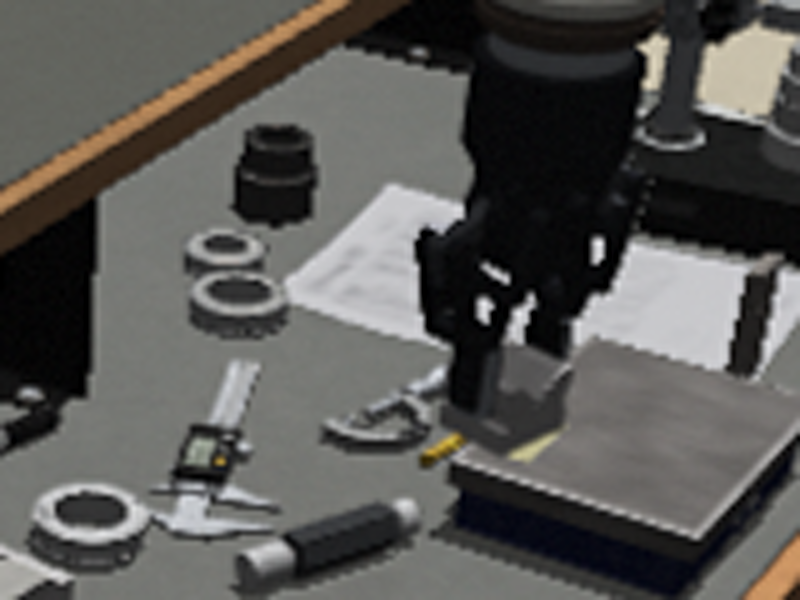

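Held. Carry to above pocket B.

Request:
{"op": "step_arm", "data": {"steps": [[[0.3,-7,-24,0,0,0,-0.11],[0.3,-14,-48,0,0,0,-0.22],[0.3,-21,-72,0,0,0,-0.33],[0.3,-28,-96,0,0,0,-0.44],[0.3,-35,-120,0,0,0,-0.55],[0.3,-42,-144,0,0,0,-0.66],[0.3,-49,-168,0,0,0,-0.77],[0.3,-56,-192,0,0,0,-0.88],[0.3,-63,-216,0,0,0,-0.99],[0.3,-70,-240,0,0,0,-1.1],[0.3,-77,-264,0,0,0,-1.21],[0.3,-84,-288,0,0,0,-1.32]]]}}

```text
time_s: 22.73
eef_pos: [449.5, -98.4, 140.1]
tcp_rot: [-0.002, 0.866, 0.5, -0.001]
ft_force: [-0.7, 0.1, -4.3]
finger_gap: 43.0
```

Run:
```python
from h import *
st();go(451.7,14.1,125,1.597)
```

```text
t 22.73 p [449.492 -98.433 140.146] psi 1.0473 F [-0.727  0.112 -4.292] gap 43.0 q [ 0.902  0.387 -0.874  2.08   0.393  0.85  -0.725]
goto (451.7, 14.1, 125, 1.597) shift [ 98.572 -54.273  15.357] turn [-0.005 -0.001 -0.55 ]
```

Request:
{"op": "step_arm", "data": {"steps": [[[0.3,16,-9,0,0,0,-0.1],[0.3,32,-18,0,0,0,-0.2],[0.3,48,-27,0,0,0,-0.3],[0.3,64,-36,3,0,0,-0.4],[0.3,80,-45,6,0,0,-0.5],[0.3,94,-52,10,0,0,-0.55],[0.3,98.6,-54.3,15,0,0,-0.55],[0.3,98.6,-54.3,25,0,0,-0.55],[0.3,98.6,-54.3,35,0,0,-0.55],[0.3,98.6,-54.3,40,0,0,-0.55],[0.3,98.6,-54.3,40,0,0,-0.55],[0.3,98.6,-54.3,40,0,0,-0.55]]]}}

```text
time_s: 23.73
eef_pos: [454.4, 11.7, 101.7]
tcp_rot: [-0.001, 0.7, 0.714, -0.001]
ft_force: [0.1, 0.8, -3.7]
finger_gap: 42.6
```

Run:
```python
from h import *
s=snap("side");crop(s,270,200,430,320,5,"q4.png");
st();go(451.7,14.1,60,1.597)
```

```text
t 23.78 p [454.923  11.94  102.238] psi 1.5904 F [-0.199  0.142 -3.035] gap 42.6 q [ 0.709  0.492 -0.951  2.119  0.563  0.805 -0.574]
goto (451.7, 14.1, 60, 1.597) shift [ 2.225 -3.164 42.239] turn [-0.     0.    -0.007]
```

View pics/q4.png

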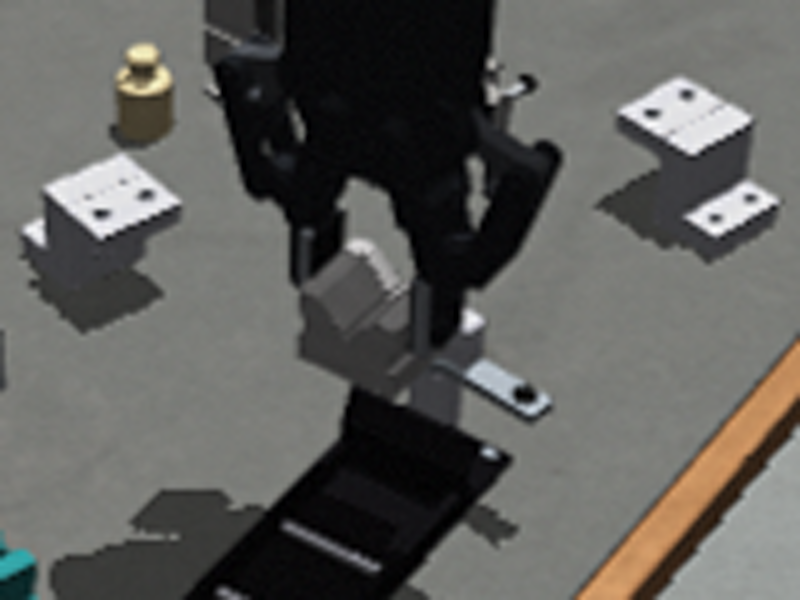

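Run:
```python
from h import *
s=snap("side")
p,r,ps,o=pose()
for u in((388,397),(300,350)):
    q=plane(s,*un(u,5,270,200),p[2]-13); print(q-p+[1.2,.4,0])
go(451.7,14.1,60,1.597)
```

```text
[-21.413  19.66  -13.   ]
[ 20.94   16.678 -13.   ]
goto (451.7, 14.1, 60, 1.597) shift [ 2.089 -3.506 42.57 ] turn [ 0.     0.    -0.006]
```

Request:
{"op": "step_arm", "data": {"steps": [[[0.3,2.2,-3.2,10,0,0,-0.007],[0.3,2.2,-3.2,20,0,0,-0.007],[0.3,2.2,-3.2,30,0,0,-0.007],[0.3,2.2,-3.2,40,0,0,-0.007],[0.3,2.2,-3.2,42,0,0,-0.007],[0.3,2.2,-3.2,42,0,0,-0.007],[0.3,2.2,-3.2,42,0,0,-0.007]]]}}

```text
time_s: 24.42
eef_pos: [451.6, 15.0, 60.2]
tcp_rot: [-0.0, 0.697, 0.717, -0.0]
ft_force: [0.4, -0.7, -2.6]
finger_gap: 42.3
```

Run:
```python
from h import *
st();go(451.7,14.1,17,1.597)
```

```text
t 24.42 p [451.617  14.987  60.155] psi 1.5993 F [ 0.409 -0.65  -2.632] gap 42.3 q [ 0.636  0.557 -0.875  2.147  0.656  0.728 -0.65 ]
goto (451.7, 14.1, 17, 1.597) shift [-0.907  0.081 43.155] turn [-0.001 -0.     0.002]
```

Request:
{"op": "step_arm", "data": {"steps": [[[0.3,-0.9,0,8,0,0,0],[0.3,-0.9,0,16,0,0,0],[0.3,-0.9,0,22,0,0,0],[0.3,-0.9,0,28,0,0,0],[0.3,-0.9,0,32,0,0,0],[0.3,-0.9,0,36,0,0,0],[0.3,-0.9,0,36,0,0,0]]]}}

```text
time_s: 25.0
eef_pos: [451.2, 13.9, 23.6]
tcp_rot: [-0.0, 0.697, 0.717, -0.0]
ft_force: [-0.1, -0.2, -4.1]
finger_gap: 42.4
```

Run:
```python
from h import *
st();go(451.7,14.1,17,1.597)
```

```text
t 25.0 p [451.202  13.851  23.635] psi 1.5991 F [-0.051 -0.243 -4.082] gap 42.4 q [ 0.576  0.618 -0.799  2.159  0.739  0.663 -0.717]
goto (451.7, 14.1, 17, 1.597) shift [0.234 0.513 6.634] turn [-0.001 -0.     0.002]
```

Request:
{"op": "step_arm", "data": {"steps": [[[0.3,0.2,0.4,2,0,0,0],[0.3,0.2,0.4,4,0,0,0],[0.3,0.2,0.4,6,0,0,0],[0.3,0.2,0.4,8,0,0,0],[0.3,0.2,0.4,8,0,0,0]]]}}

```text
time_s: 25.42
eef_pos: [452.3, 13.9, 17.1]
tcp_rot: [0.001, 0.697, 0.717, -0.0]
ft_force: [-2.0, -0.6, 7.2]
finger_gap: 42.7
```

Request:
{"op": "step_arm", "data": {"steps": [[[0.5,0,0,-1,0,0,0],[0.6,0,0,-1,0,0,0],[0.62,0,0,-1,0,0,0],[0.62,0,0,-10,0,0,0],[0.62,0,0,-40,0,0,0],[0.62,0,0,-80,0,0,0],[0.62,0,0,-120,0,0,0],[0.62,0,0,-150,0,0,0],[0.62,0,0,-150,0,0,0]]]}}

```text
time_s: 26.17
eef_pos: [456.0, 15.0, 172.2]
tcp_rot: [0.004, 0.697, 0.717, 0.003]
ft_force: [1.0, -0.1, -0.6]
finger_gap: 52.6
```

Run:
```python
from h import *
s=snap("side");crop(s,270,200,430,320,5,"q5.png");
t=snap("top");cv2.imwrite("pics/top4.png",t["image"][:,:,::-1])
st()
b=t["image"][:,:,::-1]
def c(im,x0,y0,x1,y1,k,f): cv2.imwrite("pics/"+f,cv2.resize(im[y0:y1,x0:x1],None,fx=k,fy=k,interpolation=cv2.INTER_CUBIC))
c(b,300,200,350,245,14,"b0t.png");c(b,390,285,440,335,12,"b1t.png");c(b,250,190,300,245,11,"tt.png")
```

```text
t 26.27 p [453.212  13.57  168.047] psi 1.5982 F [-0.245  0.832 -0.213] gap 53.3 q [ 0.823  0.381 -1.07   2.075  0.426  0.918 -0.456]
```

View pics/q5.png

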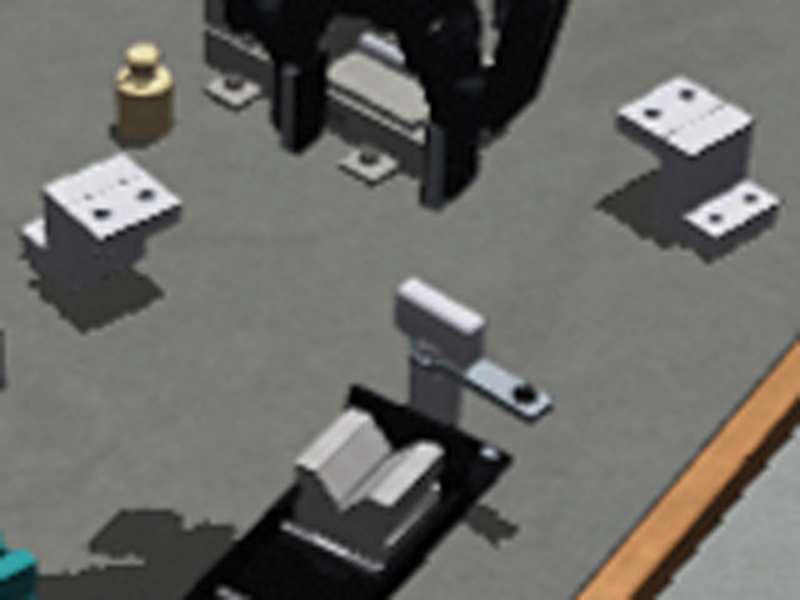

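View pics/b0t.png

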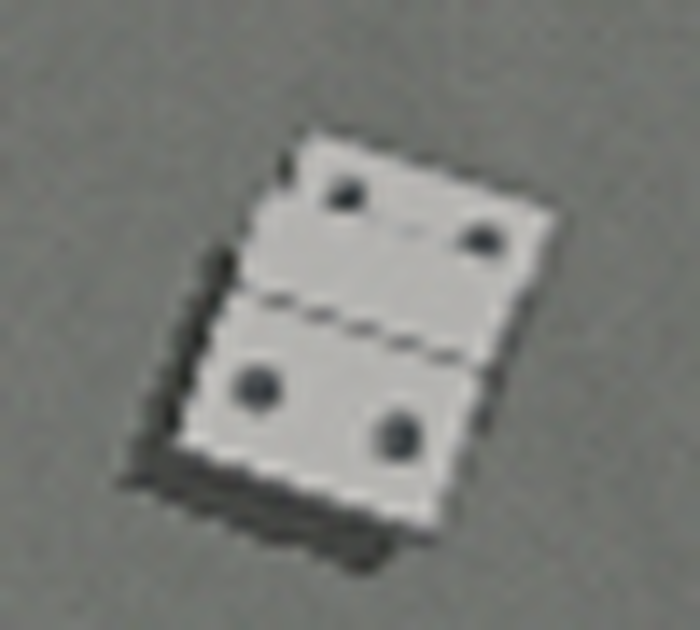

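View pics/b1t.png

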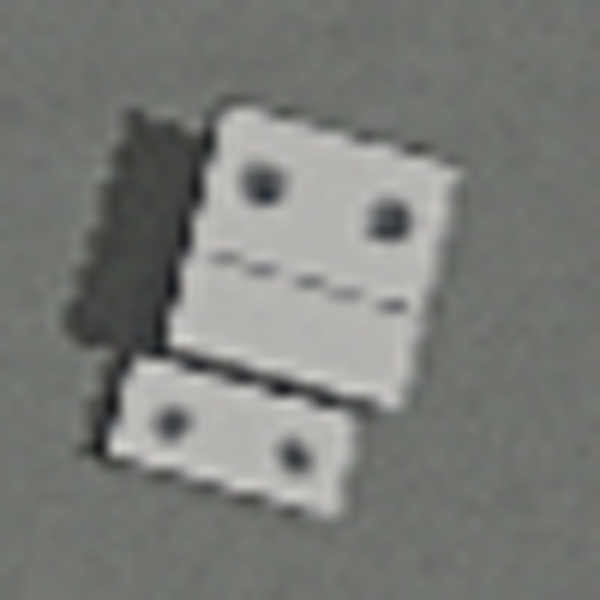

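View pics/tt.png

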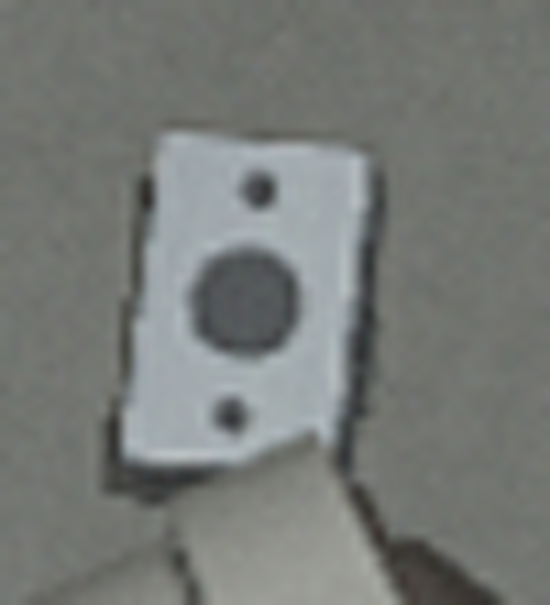

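Run:
```python
from h import *
t=snap("top");s=snap("side")
def leg(c,a): pass
print("b0");quad(t,[(267,178),(522,263),(435,530),(180,445)],14,300,200,49);quad(s,[(43,190),(123,153),(183,205),(103,240)],5,270,200,49)
print("b1");quad(t,[(168,345),(403,408),(462,175),(225,105)],12,390,285,49);quad(s,[(690,155),(753,120),(682,75),(617,112)],5,270,200,49)
print("T");quad(t,[(122,460),(335,482),(372,155),(160,132)],11,250,190,50);print(plane(t,*un((246,303),11,250,190),50))
quad(s,[(10,130),(100,183),(162,145),(70,90)],4,230,230,50);print(plane(s,*un((84,134),4,230,230),50))
# flange hole midpoints
print("holes b0 flange",[plane(t,*un(u,14,300,200),49) for u in((257,388),(400,437))]," b1",[plane(t,*un(u,12,390,285),49) for u in((263,185),(390,220))])
```

```text
b0
centre [631.6   -50.543] w 43.544674615707635 l 46.44407116186744 ang_w -1.8722826824075613 ang_l 2.8619537378094053
centre [628.4   -49.298] w 43.500206309396496 l 46.771318345359525 ang_w -1.8525561522129435 ang_l 2.836361348104396
b1
centre [ 454.762 -255.116] w 44.344561988136164 l 44.4938769059613 ang_w -1.8189174308065645 ang_l -0.2501891619941182
centre [ 454.212 -254.265] w 44.38050391929515 l 45.157055199783606 ang_w -1.7993348577004 ang_l -0.2702705997529783
T
centre [645.208  68.98 ] w 44.083664557792865 l 69.68474544462924 ang_w -1.6510385520445714 ang_l -0.06129299445178232
[645.878  69.289  50.   ]
centre [643.6   69.91] w 67.62189062868303 l 42.66222575956203 ang_w 3.065153892879921 ang_l -1.670315020173229
[645.33  68.83  50.  ]
holes b0 flange [array([625.448, -35.532,  49.   ]), array([618.003, -58.818,  49.   ])]  b1 [array([ 467.712, -245.817,   49.   ]), array([ 461.975, -268.993,   49.   ])]
```

Run:
```python
from h import *
st();go(645,-53.5,140,2.85)
t=snap("top");print([plane(t,325,168,z) for z in(150,180,200,220)])
```

```text
t 26.37 p [451.458  13.541 166.036] psi 1.5985 F [ 0.25  -0.084  0.016] gap 52.9 q [ 0.821  0.384 -1.067  2.078  0.427  0.918 -0.456]
goto (645, -53.5, 140, 2.85) shift [-72.357 191.635  25.908] turn [-0.001 -0.    -1.252]
[array([728.84 , -48.716, 150.   ]), array([717.621, -49.021, 180.   ]), array([710.141, -49.225, 200.   ]), array([702.662, -49.429, 220.   ])]
```

Request:
{"op": "step_arm", "data": {"steps": [[[0.75,-7,18,0,0,0,-0.11],[0.75,-14,36,0,0,0,-0.22],[0.75,-21,54,0,0,0,-0.33],[0.75,-28,72,0,0,0,-0.44],[0.75,-35,90,0,0,0,-0.55],[0.75,-42,108,0,0,0,-0.66],[0.75,-49,126,5,0,0,-0.77],[0.75,-56,144,10,0,0,-0.88],[0.75,-63,162,15,0,0,-0.99],[0.75,-68,178,20,0,0,-1.1],[0.75,-71,188,24,0,0,-1.2],[0.75,-72,191.5,26,0,0,-1.25]]]}}

```text
time_s: 27.42
eef_pos: [645.7, -52.9, 137.1]
tcp_rot: [-0.002, 0.144, 0.99, 0.0]
ft_force: [0.1, -0.0, 0.3]
finger_gap: 64.3
```

Run:
```python
from h import *
s=snap("side");crop(s,200,120,400,270,4,"r1.png");
t=snap("top");cv2.imwrite("pics/top5.png",t["image"][:,:,::-1])
st();go(645,-53.5,60,2.85)
```

```text
t 27.52 p [644.752 -52.23  137.481] psi 2.8494 F [-0.482 -0.001  0.305] gap 63.9 q [ 0.754  0.866 -1.123  1.618  0.823  1.205  0.728]
goto (645, -53.5, 60, 2.85) shift [-0.946 -1.186 77.477] turn [ 0.001 -0.004 -0.001]
```

View pics/r1.png

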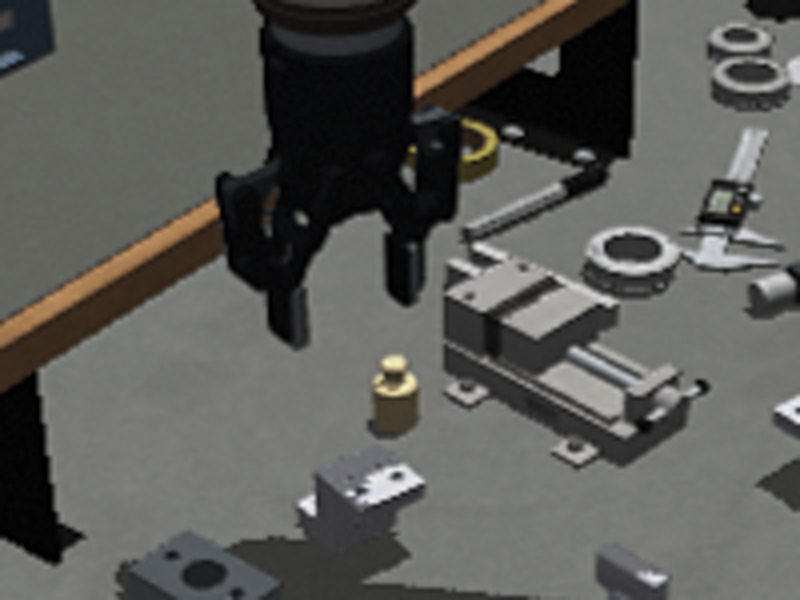

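View pics/top5.png

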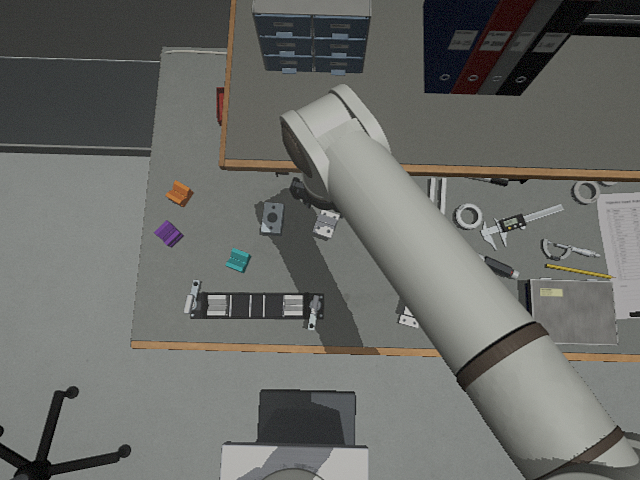

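```bash
python3 - <<'E'
from h import *
t=snap("top")
for z in(350,400,450): print(z,[plane(t,*u,z)[:2] for u in((285,130),(340,88),(385,150),(320,190))])
E
python3 - <<'E'
import cv2
im=cv2.imread('pics/side0.png')
E
python3 - <<'E'
from h import *
s=snap("side");crop(s,150,0,470,240,2.5,"r2.png")
E
```

```text
350 [array([716.935,  15.889]), array([793.829, -71.702]), array([ 687.302, -146.482]), array([617.266, -43.866])]
400 [array([693.509,  10.371]), array([764.624, -70.637]), array([ 666.104, -139.797]), array([601.331, -44.893])]
450 [array([670.083,   4.853]), array([735.42 , -69.572]), array([ 644.905, -133.112]), array([585.396, -45.92 ])]
```

View pics/r2.png

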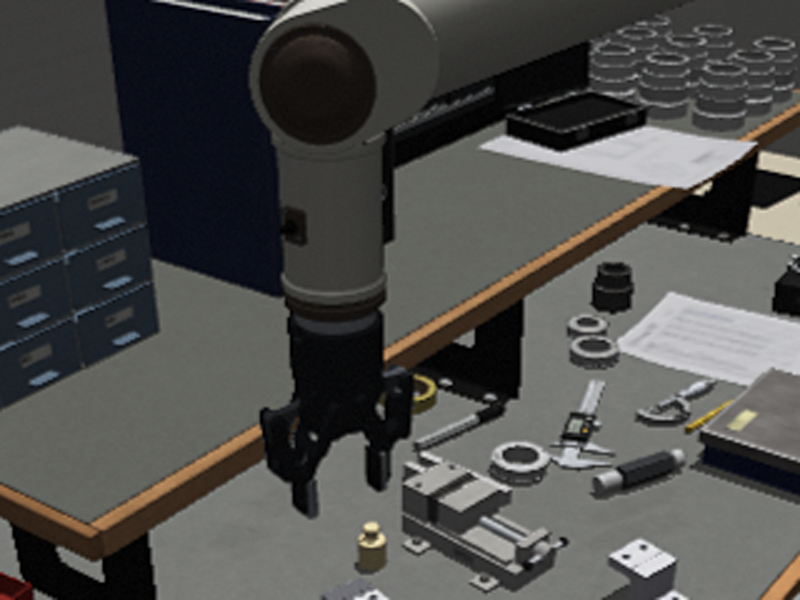

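Request:
{"op": "step_arm", "data": {"steps": [[[0.75,-1,-1.2,20,0,0,0],[0.75,-1,-1.2,40,0,0,0],[0.75,-1,-1.2,60,0,0,0],[0.75,-1,-1.2,75,0,0,0],[0.75,-1,-1.2,77,0,0,0],[0.75,-1,-1.2,77,0,0,0],[0.75,-1,-1.2,77,0,0,0]]]}}

```text
time_s: 28.2
eef_pos: [646.6, -53.6, 64.3]
tcp_rot: [0.0, 0.146, 0.989, 0.0]
ft_force: [-0.2, 1.0, 0.4]
finger_gap: 64.0
```

Run:
```python
from h import *
s=snap("side");crop(s,210,150,370,270,5,"r3.png")
st();go(645,-53.5,16,2.85)
```

```text
t 28.25 p [647.016 -53.659  64.799] psi 2.8488 F [ 0.401  0.178 -0.457] gap 64.1 q [ 0.721  0.943 -1.052  1.654  0.906  1.104  0.681]
goto (645, -53.5, 16, 2.85) shift [ 2.064 -0.465 48.795] turn [ 0.001  0.002 -0.001]
```

View pics/r3.png

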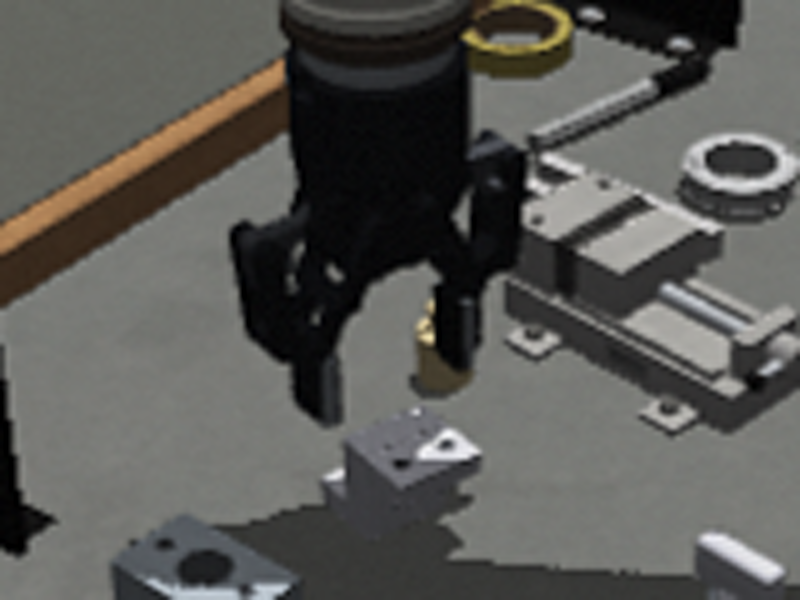

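Request:
{"op": "step_arm", "data": {"steps": [[[0.75,2,-0.4,15,0,0,0],[0.75,2,-0.4,30,0,0,0],[0.75,2,-0.4,42,0,0,0],[0.75,2,-0.4,46,0,0,0],[0.75,2,-0.4,46,0,0,0],[0.75,2,-0.4,46,0,0,0],[0.75,2,-0.4,46,0,0,0]]]}}

```text
time_s: 28.83
eef_pos: [644.5, -53.5, 17.8]
tcp_rot: [0.0, 0.146, 0.989, 0.0]
ft_force: [-0.3, -0.2, 1.2]
finger_gap: 64.2
```

Run:
```python
from h import *
s=snap("side");crop(s,210,150,370,270,5,"r4.png")
st();go(645,-53.5,16,2.85)
```

```text
t 28.88 p [644.698 -53.612  18.047] psi 2.8489 F [ 0.062 -0.13  -0.36 ] gap 63.8 q [ 0.7    0.995 -1.004  1.671  0.959  1.043  0.649]
goto (645, -53.5, 16, 2.85) shift [-0.255  0.194  2.047] turn [ 0.001  0.001 -0.001]
```

View pics/r4.png

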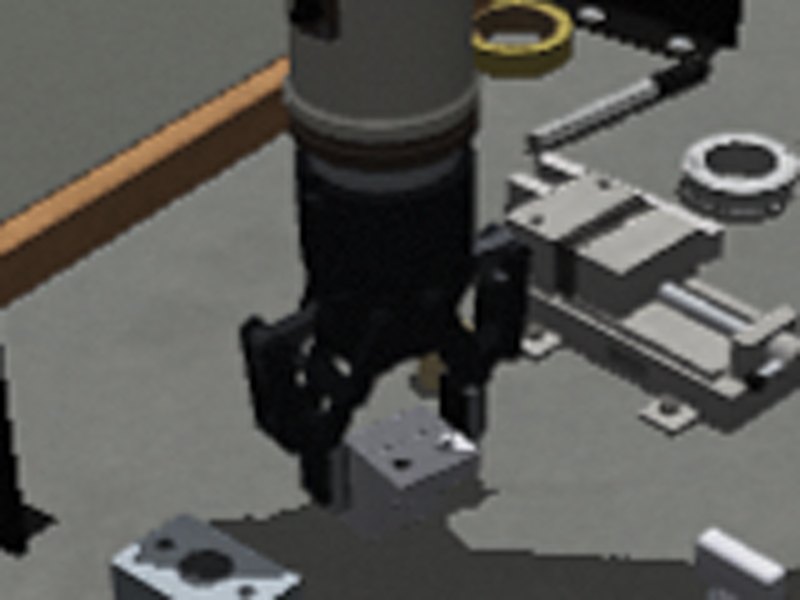

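Request:
{"op": "step_arm", "data": {"steps": [[[0.6,0,0,2,0,0,0],[0.4,0,0,2,0,0,0],[0.3,0,0,2,0,0,0],[0.3,0,0,2,0,0,0],[0.3,0,0,2,0,0,0],[0.3,0,0,2,0,0,0],[0.3,0,0,2,0,0,0]]]}}

```text
time_s: 29.47
eef_pos: [644.5, -53.9, 15.9]
tcp_rot: [0.0, 0.146, 0.989, -0.0]
ft_force: [-0.6, 0.0, 4.1]
finger_gap: 43.2
```

Request:
{"op": "step_arm", "data": {"steps": [[[0.3,0,0,-10,0,0,0],[0.3,0,0,-40,0,0,0],[0.3,0,0,-80,0,0,0],[0.3,0,0,-110,0,0,0],[0.3,0,0,-130,0,0,0],[0.3,0,0,-130,0,0,0],[0.3,0,0,-130,0,0,0]]]}}

```text
time_s: 30.05
eef_pos: [644.4, -54.0, 146.5]
tcp_rot: [0.001, 0.146, 0.989, -0.0]
ft_force: [-0.9, -0.5, -2.6]
finger_gap: 43.3
```

Run:
```python
from h import *
s=snap("side");crop(s,210,100,370,220,5,"r5.png")
st();go(448.3,147.5,150,1.597)
```

```text
t 30.1 p [643.477 -54.332 144.918] psi 2.8487 F [-0.426 -0.095 -2.1  ] gap 43.0 q [ 0.761  0.854 -1.129  1.62   0.816  1.21   0.732]
goto (448.3, 147.5, 150, 1.597) shift [245.146 136.873  -5.039] turn [-0.001 -0.     1.252]
```

View pics/r5.png

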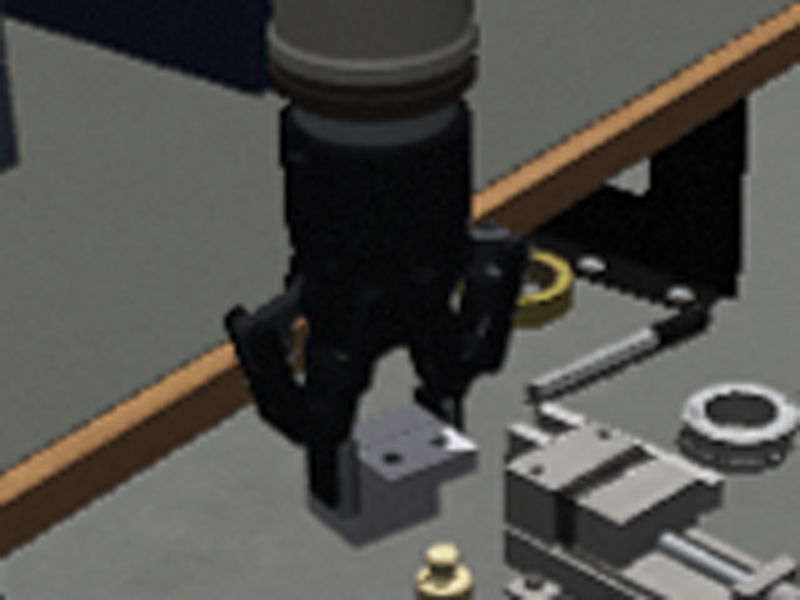

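Request:
{"op": "step_arm", "data": {"steps": [[[0.3,20,11,0,0,0,0.1],[0.3,41,23,0,0,0,0.2],[0.3,62,35,0,0,0,0.3],[0.3,84,47,0,0,0,0.41],[0.3,106,59,0,0,0,0.52],[0.3,128,71,0,0,0,0.63],[0.3,150,84,0,0,0,0.74],[0.3,172,97,0,0,0,0.85],[0.3,194,109,0,0,0,0.96],[0.3,216,121,0,0,0,1.07],[0.3,235,131,0,0,0,1.18],[0.3,245,137,0,0,0,1.25]]]}}

```text
time_s: 31.1
eef_pos: [445.4, 149.1, 144.0]
tcp_rot: [-0.001, 0.698, 0.716, -0.002]
ft_force: [-0.3, -0.5, -2.4]
finger_gap: 43.3
```

Run:
```python
from h import *
st();go(448.3,147.5,105,1.597)
```

```text
t 31.1 p [445.406 149.149 143.973] psi 1.5959 F [-0.309 -0.52  -2.394] gap 43.3 q [ 0.46   0.454 -1.011  2.054  0.492  0.901 -0.8  ]
goto (448.3, 147.5, 105, 1.597) shift [-1.703  3.004 38.962] turn [-0.004  0.    -0.001]
```

Request:
{"op": "step_arm", "data": {"steps": [[[0.3,-1.7,2,10,0,0,0],[0.3,-1.7,2,20,0,0,0],[0.3,-1.7,2,30,0,0,0],[0.3,-1.7,2,39,0,0,0],[0.3,-1.7,2,39,0,0,0],[0.3,-1.7,2,39,0,0,0],[0.3,-1.7,2,39,0,0,0]]]}}

```text
time_s: 31.68
eef_pos: [451.3, 146.3, 106.2]
tcp_rot: [-0.0, 0.697, 0.717, -0.0]
ft_force: [0.3, 0.3, -2.2]
finger_gap: 43.3
```

Run:
```python
from h import *
s=snap("side");crop(s,220,230,380,350,5,"r6.png")
st();go(448.3,147.5,65,1.597)
```

```text
t 31.73 p [451.479 146.444 106.512] psi 1.5986 F [ 0.334 -0.52  -1.735] gap 43.5 q [ 0.408  0.517 -0.948  2.072  0.572  0.835 -0.851]
goto (448.3, 147.5, 65, 1.597) shift [ 1.123 -3.153 41.512] turn [ 0.    -0.001  0.002]
```

View pics/r6.png

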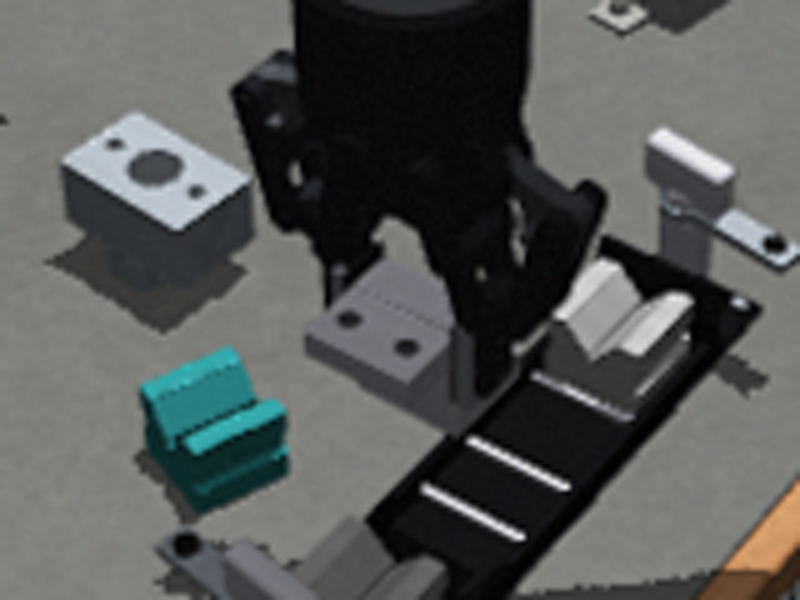

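Run:
```python
from h import *
s=snap("side")
p,r,ps,o=pose();m=r.as_matrix()
for u in((305,338),(408,382),(356,360),(350,319),(407,348),(362,286),(445,325)):
    q=plane(s,*un(u,5,220,230),p[2]+33)+[1.2,.4,0]; print(u,m.T@(q-p))
go(448.3,147.5,65,1.597)
```

```text
(305, 338) [ 38.106  17.654 -32.974]
(408, 382) [ 35.594 -22.786 -32.999]
(356, 360) [ 36.931  -2.63  -32.986]
(350, 319) [ 22.149  10.857 -32.984]
(407, 348) [ 22.726 -13.141 -32.998]
(362, 286) [  6.585  17.355 -32.987]
(445, 325) [  6.439 -17.119 -33.007]
goto (448.3, 147.5, 65, 1.597) shift [ 1.099 -3.287 41.711] turn [ 0.001 -0.     0.002]
```

Request:
{"op": "step_arm", "data": {"steps": [[[0.3,1.3,-3.2,10,0,0,0],[0.3,1.3,-3.2,20,0,0,0],[0.3,1.3,-3.2,30,0,0,0],[0.3,1.3,-3.2,40,0,0,0],[0.3,1.3,-3.2,50,0,0,0],[0.3,1.3,-3.2,56,0,0,0],[0.3,1.3,-3.2,56,0,0,0],[0.3,1.3,-3.2,56,0,0,0],[0.3,1.3,-3.2,56,0,0,0]]]}}

```text
time_s: 32.53
eef_pos: [448.1, 147.9, 50.6]
tcp_rot: [-0.0, 0.697, 0.717, 0.0]
ft_force: [0.6, 0.2, -1.9]
finger_gap: 43.3
```

Run:
```python
from h import *
s=snap("side");crop(s,220,230,380,350,5,"r7.png")
st();go(448.3,147.7,20,1.597)
```

```text
t 32.58 p [448.317 147.874  50.783] psi 1.599 F [-0.157 -0.361 -1.675] gap 42.9 q [ 0.321  0.6   -0.85   2.105  0.685  0.735 -0.949]
goto (448.3, 147.7, 20, 1.597) shift [-0.181 -0.046 30.783] turn [ 0.001 -0.     0.002]
```

View pics/r7.png

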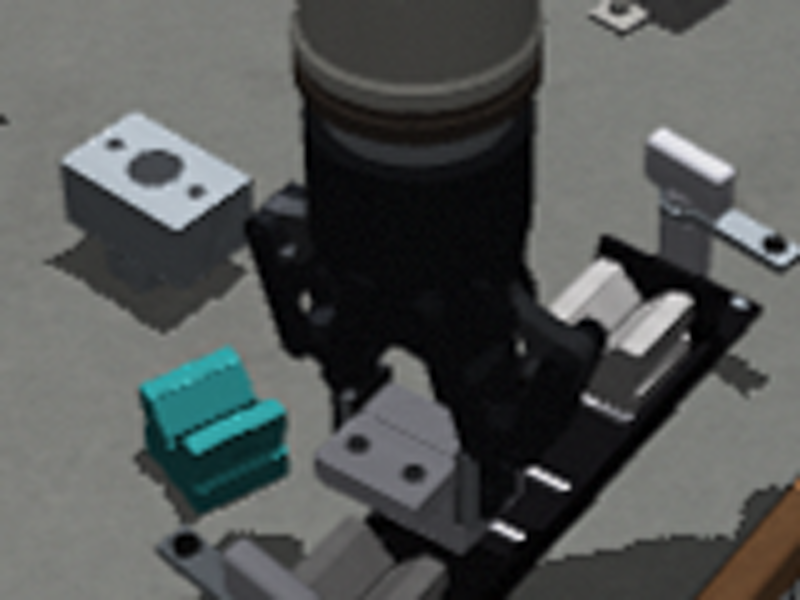

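Request:
{"op": "step_arm", "data": {"steps": [[[0.3,-0.2,0,6,0,0,0],[0.3,-0.2,0,12,0,0,0],[0.3,-0.2,0,17,0,0,0],[0.3,-0.2,0,20,0,0,0],[0.3,-0.2,0,22,0,0,0],[0.3,-0.2,0,22,0,0,0],[0.3,-0.2,0,22,0,0,0]]]}}

```text
time_s: 33.17
eef_pos: [447.8, 147.5, 28.3]
tcp_rot: [-0.0, 0.697, 0.717, -0.0]
ft_force: [-0.0, -0.5, -1.4]
finger_gap: 42.9
```

Run:
```python
from h import *
s=snap("side");crop(s,220,230,380,350,5,"r8.png")
st();go(448.3,147.7,20,1.597)
```

```text
t 33.22 p [447.953 147.478  28.431] psi 1.5989 F [ 0.506  0.352 -2.422] gap 43.3 q [ 0.288  0.636 -0.808  2.112  0.732  0.698 -0.986]
goto (448.3, 147.7, 20, 1.597) shift [0.212 0.353 8.431] turn [ 0.    -0.     0.002]
```

View pics/r8.png

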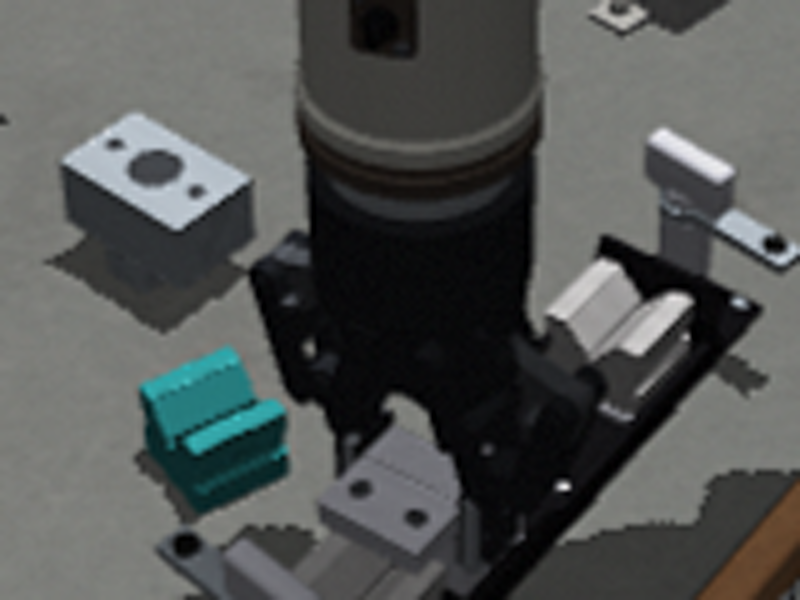

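Request:
{"op": "step_arm", "data": {"steps": [[[0.3,0.2,0.3,2,0,0,0],[0.3,0.2,0.3,4,0,0,0],[0.3,0.2,0.3,6,0,0,0],[0.3,0.2,0.3,7,0,0,0],[0.3,0.2,0.3,7,0,0,0]]]}}

```text
time_s: 33.63
eef_pos: [448.0, 147.5, 21.1]
tcp_rot: [-0.0, 0.697, 0.717, -0.0]
ft_force: [-0.1, 0.8, -2.0]
finger_gap: 43.2
```

Request:
{"op": "step_arm", "data": {"steps": [[[0.3,0,0,1,0,0,0],[0.3,0,0,2,0,0,0],[0.3,0,0,2,0,0,0]]]}}

```text
time_s: 33.88
eef_pos: [448.3, 147.6, 19.8]
tcp_rot: [0.0, 0.697, 0.717, -0.0]
ft_force: [-1.8, -0.9, 4.6]
finger_gap: 43.3
```

Run:
```python
from h import *
s=snap("side");crop(s,220,230,380,350,5,"r9.png")
st();go(448.3,147.7,20,1.597)
```

```text
t 33.93 p [448.29  147.651  19.788] psi 1.599 F [-0.565 -0.733  4.722] gap 43.2 q [ 0.274  0.65  -0.791  2.114  0.751  0.683 -1.002]
goto (448.3, 147.7, 20, 1.597) shift [ 0.048  0.011 -0.212] turn [0.    0.    0.002]
```

View pics/r9.png

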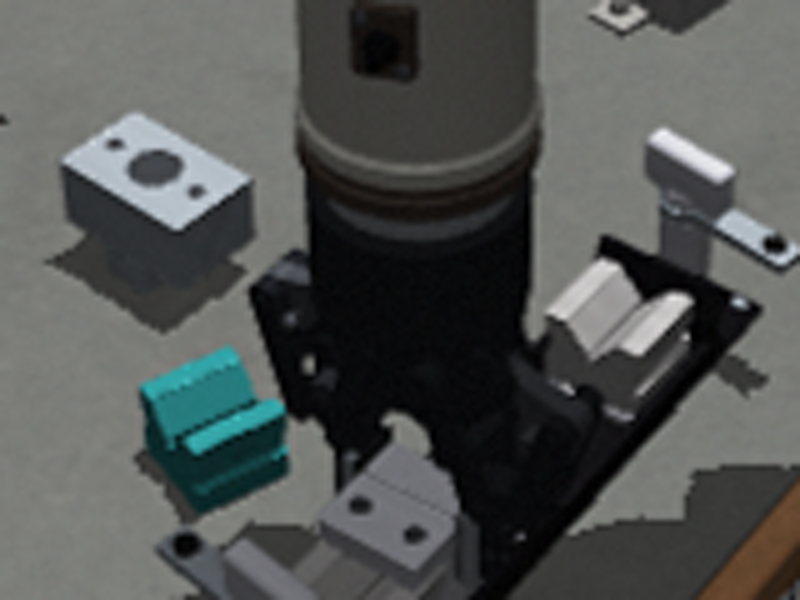

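Request:
{"op": "step_arm", "data": {"steps": [[[0.5,0,0,0,0,0,0],[0.6,0,0,-1,0,0,0],[0.62,0,0,-1,0,0,0],[0.62,0,0,-10,0,0,0],[0.62,0,0,-40,0,0,0],[0.62,0,0,-80,0,0,0],[0.62,0,0,-120,0,0,0],[0.62,0,0,-150,0,0,0],[0.62,0,0,-150,0,0,0]]]}}

```text
time_s: 34.68
eef_pos: [451.6, 149.7, 175.3]
tcp_rot: [0.003, 0.697, 0.717, 0.004]
ft_force: [1.4, 0.6, -0.5]
finger_gap: 52.6
```

Run:
```python
from h import *
s=snap("side");crop(s,220,250,380,370,5,"r10.png")
st();go(442.9,-251,150,2.89)
```

```text
t 34.73 p [450.6   148.461 172.913] psi 1.5985 F [-0.06   0.472  0.213] gap 53.0 q [ 0.505  0.412 -1.054  2.027  0.448  0.945 -0.754]
goto (442.9, -251, 150, 2.89) shift [-399.104  -18.931   22.616] turn [ 0.006  0.004 -1.291]
```

View pics/r10.png

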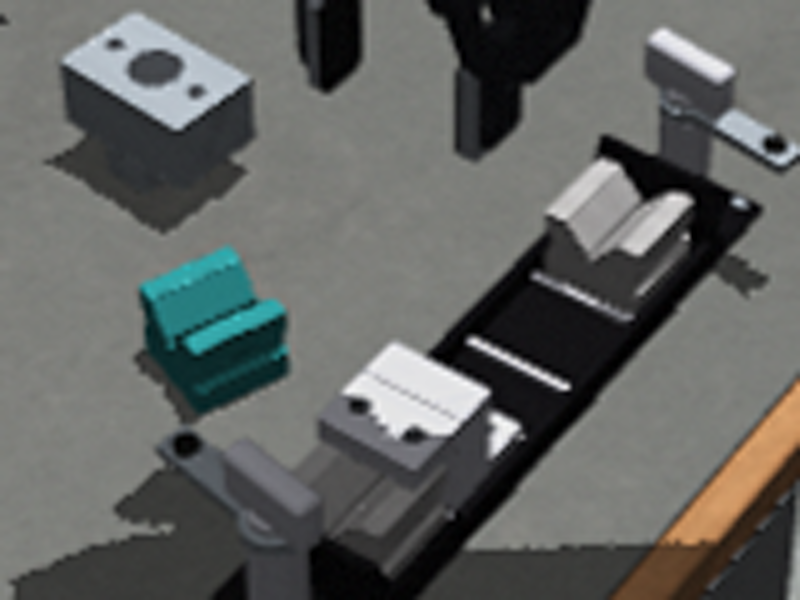

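Request:
{"op": "step_arm", "data": {"steps": [[[0.7,-25,-1,0,0,0,-0.06],[0.7,-50,-2,0,0,0,-0.12],[0.7,-75,-3,0,0,0,-0.18],[0.7,-100,-4,0,0,0,-0.24],[0.7,-125,-6,0,0,0,-0.3],[0.7,-150,-7,0,0,0,-0.36],[0.7,-175,-8,0,0,0,-0.42],[0.7,-200,-9,0,0,0,-0.48],[0.7,-225,-10,0,0,0,-0.54],[0.7,-250,-12,0,0,0,-0.6],[0.7,-275,-13,0,0,0,-0.66],[0.7,-300,-14,0,0,0,-0.72]]]}}

```text
time_s: 35.73
eef_pos: [441.6, -153.8, 168.7]
tcp_rot: [-0.001, 0.398, 0.917, -0.0]
ft_force: [0.6, -0.1, -0.7]
finger_gap: 60.1
```

Run:
```python
from h import *
st();go(442.9,-251,150,2.89)
```

```text
t 35.73 p [ 441.58  -153.818  168.72 ] psi 2.322 F [ 0.65  -0.105 -0.711] gap 60.1 q [ 1.272  0.513 -1.229  2.037  0.581  1.003  0.501]
goto (442.9, -251, 150, 2.89) shift [-71.954 -65.349  18.675] turn [-0.    -0.001 -0.568]
```

Request:
{"op": "step_arm", "data": {"steps": [[[0.75,-12,-11,3,0,0,-0.09],[0.75,-24,-22,6,0,0,-0.18],[0.75,-36,-33,9,0,0,-0.27],[0.75,-48,-44,12,0,0,-0.36],[0.75,-60,-55,15,0,0,-0.45],[0.75,-70,-63,18,0,0,-0.54],[0.75,-72,-65.3,18,0,0,-0.57],[0.75,-72,-65.3,28,0,0,-0.57],[0.75,-72,-65.3,38,0,0,-0.57],[0.75,-72,-65.3,38,0,0,-0.57]]]}}

```text
time_s: 36.57
eef_pos: [441.9, -248.7, 128.9]
tcp_rot: [-0.002, 0.126, 0.992, 0.001]
ft_force: [-0.7, 0.7, -0.1]
finger_gap: 64.3
```

Run:
```python
from h import *
s=snap("side");crop(s,320,120,480,260,5,"u1.png")
st();go(442.9,-251,80,2.89)
```

```text
t 36.62 p [ 442.48  -248.63   129.805] psi 2.8895 F [ 0.83  -0.476  0.494] gap 63.9 q [ 1.39   0.72  -1.244  1.974  0.796  1.061  1.097]
goto (442.9, -251, 80, 2.89) shift [-1.147 -2.229 49.8  ] turn [ 0.001 -0.003 -0.   ]
```

View pics/u1.png

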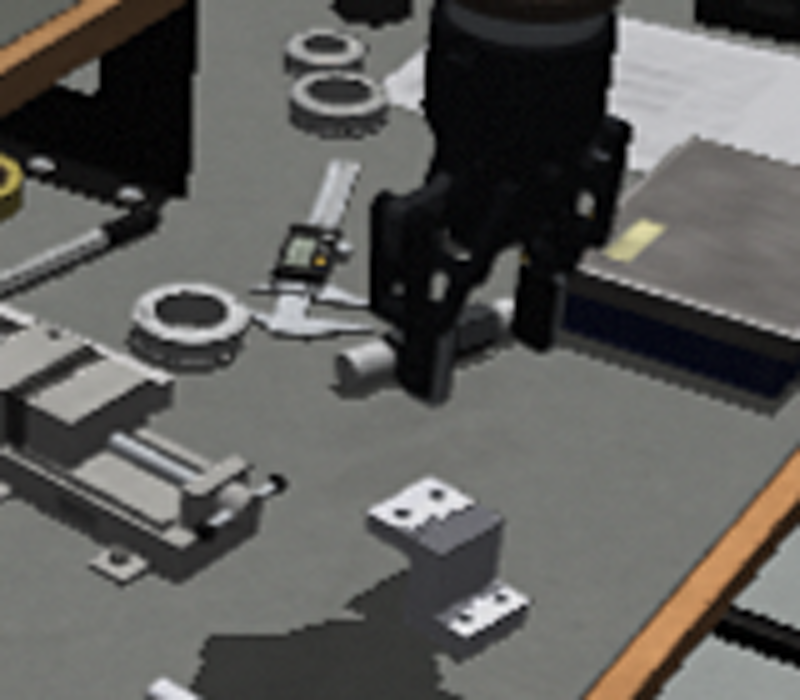

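Request:
{"op": "step_arm", "data": {"steps": [[[0.75,-1.1,-2.2,20,0,0,0],[0.75,-1.1,-2.2,40,0,0,0],[0.75,-1.1,-2.2,60,0,0,0],[0.75,-1.1,-2.2,80,0,0,0],[0.75,-1.1,-2.2,95,0,0,0],[0.75,-1.1,-2.2,105,0,0,0],[0.75,-1.1,-2.2,107,0,0,0],[0.75,-1.1,-2.2,107,0,0,0],[0.75,-1.1,-2.2,107,0,0,0]]]}}

```text
time_s: 37.37
eef_pos: [445.0, -252.1, 25.2]
tcp_rot: [0.001, 0.126, 0.992, -0.0]
ft_force: [-0.6, -0.6, -0.6]
finger_gap: 64.0
```

Run:
```python
from h import *
s=snap("side");crop(s,340,150,500,270,5,"u2.png")
st();go(442.9,-251,16,2.89)
```

```text
t 37.42 p [ 445.059 -252.388   25.374] psi 2.889 F [-0.213 -0.09  -0.469] gap 63.9 q [ 1.274  0.849 -1.064  2.015  0.982  0.91   0.978]
goto (442.9, -251, 16, 2.89) shift [2.452 0.807 9.37 ] turn [-0.     0.002 -0.001]
```

View pics/u2.png

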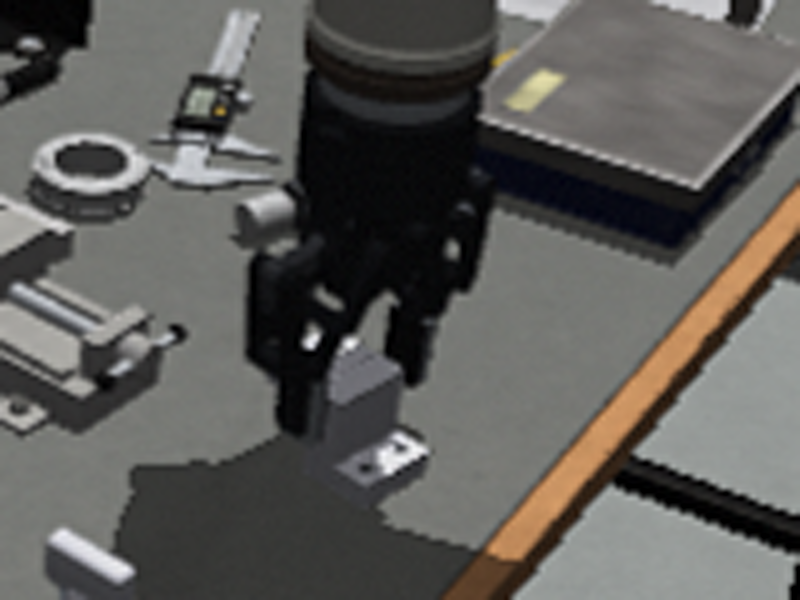

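Request:
{"op": "step_arm", "data": {"steps": [[[0.75,2.4,0.8,5,0,0,0],[0.75,2.4,0.8,8,0,0,0],[0.75,2.4,0.8,8,0,0,0],[0.75,2.4,0.8,8,0,0,0]]]}}

```text
time_s: 37.75
eef_pos: [441.9, -251.0, 16.4]
tcp_rot: [-0.0, 0.126, 0.992, -0.0]
ft_force: [0.1, 0.1, -0.8]
finger_gap: 64.0
```

Run:
```python
from h import *
st();go(442.9,-251,16,2.89)
```

```text
t 37.75 p [ 441.931 -251.002   16.364] psi 2.8887 F [ 0.129  0.078 -0.814] gap 64.0 q [ 1.267  0.858 -1.05   2.023  0.998  0.897  0.965]
goto (442.9, -251, 16, 2.89) shift [-0.938  0.244  0.364] turn [-0.    -0.    -0.001]
```

Request:
{"op": "step_arm", "data": {"steps": [[[0.6,-0.9,0.2,0.4,0,0,0],[0.4,-0.9,0.2,0.4,0,0,0],[0.3,-0.9,0.2,0.4,0,0,0],[0.3,-0.9,0.2,0.4,0,0,0],[0.3,-0.9,0.2,0.4,0,0,0],[0.3,-0.9,0.2,0.4,0,0,0],[0.3,-0.9,0.2,0.4,0,0,0]]]}}

```text
time_s: 38.33
eef_pos: [443.6, -251.1, 16.3]
tcp_rot: [0.0, 0.126, 0.992, -0.0]
ft_force: [1.0, -0.0, 4.6]
finger_gap: 43.1
```

Request:
{"op": "step_arm", "data": {"steps": [[[0.3,0,0,-10,0,0,0],[0.3,0,0,-40,0,0,0],[0.3,0,0,-80,0,0,0],[0.3,0,0,-110,0,0,0],[0.3,0,0,-135,0,0,0],[0.3,0,0,-135,0,0,0],[0.3,0,0,-135,0,0,0]]]}}

```text
time_s: 38.92
eef_pos: [443.1, -251.3, 152.0]
tcp_rot: [0.001, 0.126, 0.992, -0.001]
ft_force: [-0.6, 0.2, -3.0]
finger_gap: 43.4
```

Run:
```python
from h import *
s=snap("side");crop(s,340,90,500,210,5,"u3.png")
st();go(450.75,51.5,150,1.597)
```

```text
t 38.97 p [ 442.104 -251.145  150.709] psi 2.8884 F [-0.426  0.936 -3.235] gap 43.4 q [ 1.415  0.693 -1.273  1.959  0.761  1.089  1.125]
goto (450.75, 51.5, 150, 1.597) shift [ 67.44  295.162   0.549] turn [-0.001 -0.     1.291]
```

View pics/u3.png

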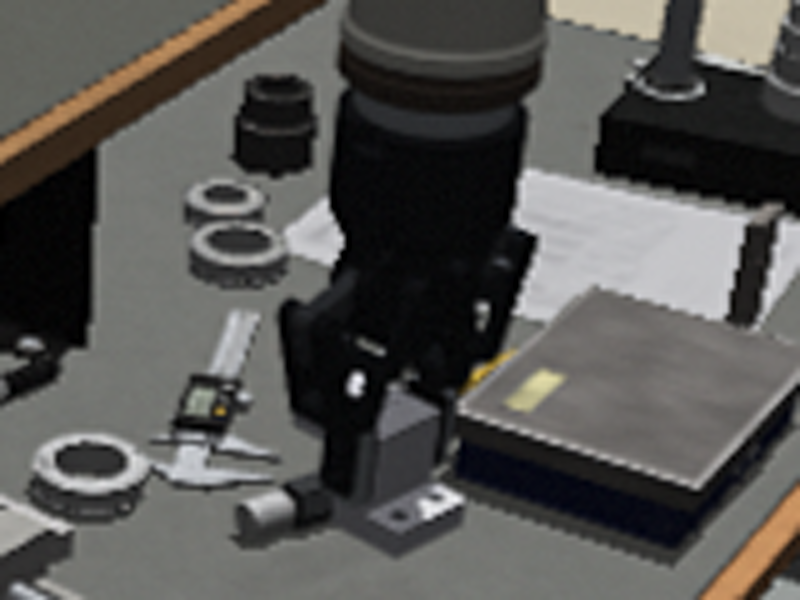

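Request:
{"op": "step_arm", "data": {"steps": [[[0.3,5,24,0,0,0,0.1],[0.3,11,49,0,0,0,0.21],[0.3,17,74,0,0,0,0.32],[0.3,23,99,0,0,0,0.43],[0.3,29,124,0,0,0,0.54],[0.3,34,149,0,0,0,0.65],[0.3,40,174,0,0,0,0.76],[0.3,46,199,0,0,0,0.87],[0.3,52,224,0,0,0,0.98],[0.3,58,249,0,0,0,1.09],[0.3,63,274,0,0,0,1.2],[0.3,67.4,295,0,0,0,1.29]]]}}

```text
time_s: 39.97
eef_pos: [449.8, 53.0, 149.7]
tcp_rot: [-0.001, 0.699, 0.715, -0.001]
ft_force: [0.7, -0.7, -2.3]
finger_gap: 43.2
```

Run:
```python
from h import *
st();go(450.75,51.5,105,1.597)
```

```text
t 39.97 p [449.831  52.973 149.69 ] psi 1.5942 F [ 0.687 -0.695 -2.25 ] gap 43.2 q [ 0.696  0.41  -1.029  2.087  0.454  0.889 -0.57 ]
goto (450.75, 51.5, 105, 1.597) shift [-1.504  1.018 44.687] turn [-0.003 -0.    -0.003]
```

Request:
{"op": "step_arm", "data": {"steps": [[[0.3,-1.5,0,10,0,0,0],[0.3,-1.5,0,20,0,0,0],[0.3,-1.5,0,30,0,0,0],[0.3,-1.5,0,40,0,0,0],[0.3,-1.5,0,45,0,0,0],[0.3,-1.5,0,45,0,0,0],[0.3,-1.5,0,45,0,0,0],[0.3,-1.5,0,45,0,0,0]]]}}

```text
time_s: 40.63
eef_pos: [451.9, 49.8, 106.1]
tcp_rot: [-0.0, 0.697, 0.717, 0.0]
ft_force: [0.4, -0.5, -1.8]
finger_gap: 43.2
```

Run:
```python
from h import *
s=snap("side");crop(s,250,180,410,300,5,"u4.png")
st();go(450.75,51.5,50,1.597)
```

```text
t 40.68 p [452.046  49.878 106.352] psi 1.5983 F [-0.557 -0.782 -1.118] gap 43.6 q [ 0.63   0.482 -0.955  2.118  0.551  0.809 -0.639]
goto (450.75, 51.5, 50, 1.597) shift [ 1.649 -1.292 56.351] turn [ 0.001 -0.     0.001]
```

View pics/u4.png

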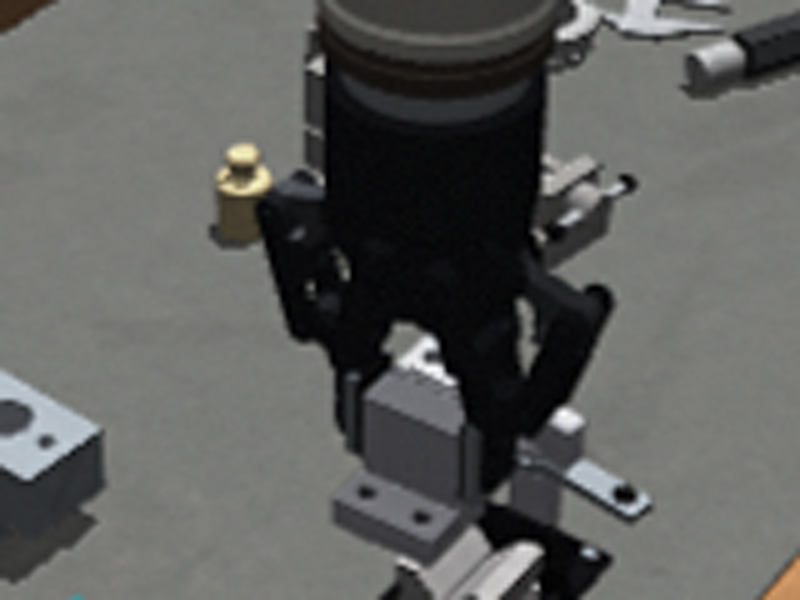

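Run:
```python
from h import *
s=snap("side")
p,r,ps,o=pose();m=r.as_matrix()
for u,dz in(((333,503),-2),((433,546),-2),((384,525),-2),((433,562),-16),((362,467),-2),((367,400),33),((462,425),33)):
    q=plane(s,*un(u,5,250,180),p[2]+dz)+[1.2,.4,0]; print(u,m.T@(q-p))
go(450.75,51.5,50,1.597)
```

```text
(333, 503) [32.344 17.758  2.017]
(433, 546) [ 31.217 -25.01    1.974]
(384, 525) [31.795 -4.289  1.995]
(433, 562) [ 25.257 -21.63   15.978]
(362, 467) [ 9.452 20.303  2.02 ]
(367, 400) [ 11.589  17.098 -32.983]
(462, 425) [  4.066 -18.961 -33.019]
goto (450.75, 51.5, 50, 1.597) shift [ 1.642 -1.358 56.447] turn [0.001 0.    0.001]
```

Run:
```python
from h import *
s=snap("side");crop(s,310,245,360,305,12,"u5.png")
p,r,ps,o=pose();m=r.as_matrix()
# predicted corners of foot top/bottom if offset 0
def P(x,y,z): return (proj(s,p+m@np.array([x,y,z])-[1.2,.4,0])-[310,245])*12+5.5
for n,x,y,z in(("foot top near +y",29,22,2),("foot top near -y",29,-22,2),("foot bot near +y",29,22,16),("foot bot near -y",29,-22,16),("leg base +y",9,22,2),("leg top +y",9,22,-33),("leg top -y",9,-22,-33)):
    print(n,P(x,y,z))
```

```text
foot top near +y [ 69.375 405.535]
foot top near -y [310.962 515.329]
foot bot near +y [ 69.147 474.063]
foot bot near -y [308.661 584.38 ]
leg base +y [142.051 335.793]
leg top +y [144.177 160.264]
leg top -y [389.21  265.562]
```

View pics/u5.png

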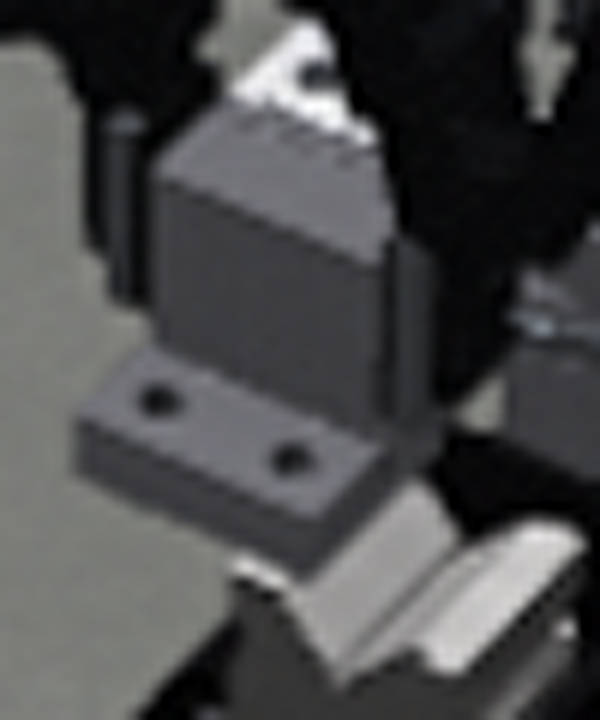

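Request:
{"op": "step_arm", "data": {"steps": [[[0.3,1.6,-1.3,10,0,0,0],[0.3,1.6,-1.3,20,0,0,0],[0.3,1.6,-1.3,30,0,0,0],[0.3,1.6,-1.3,40,0,0,0],[0.3,1.6,-1.3,50,0,0,0],[0.3,1.6,-1.3,60,0,0,0],[0.3,1.6,-1.3,66,0,0,0],[0.3,1.6,-1.3,66,0,0,0],[0.3,1.6,-1.3,66,0,0,0],[0.3,1.6,-1.3,66,0,0,0]]]}}

```text
time_s: 41.62
eef_pos: [450.6, 51.9, 40.2]
tcp_rot: [0.0, 0.697, 0.717, 0.0]
ft_force: [0.1, 0.7, -1.1]
finger_gap: 43.6
```

Run:
```python
from h import *
s=snap("side");crop(s,250,200,410,320,5,"u6.png")
st();go(450.75,51.5,20,1.597)
```

```text
t 41.67 p [450.705  51.789  40.382] psi 1.599 F [-0.187 -0.247 -2.839] gap 42.9 q [ 0.515  0.589 -0.828  2.151  0.698  0.691 -0.765]
goto (450.75, 51.5, 20, 1.597) shift [-0.292  0.019 20.382] turn [ 0.001 -0.     0.002]
```

View pics/u6.png

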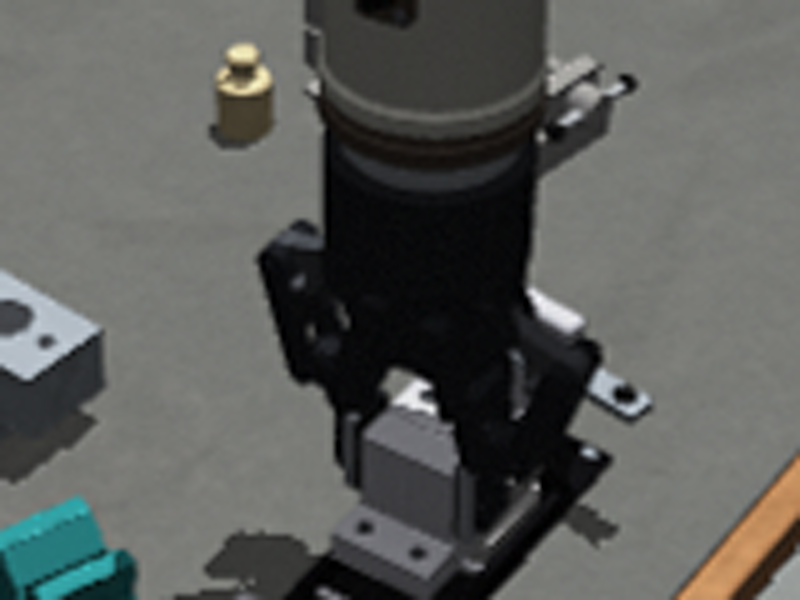

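Request:
{"op": "step_arm", "data": {"steps": [[[0.3,-0.3,0,4,0,0,0],[0.3,-0.3,0,8,0,0,0],[0.3,-0.3,0,11,0,0,0],[0.3,-0.3,0,12,0,0,0],[0.3,-0.3,0,12,0,0,0],[0.3,-0.3,0,12,0,0,0]]]}}

```text
time_s: 42.17
eef_pos: [450.2, 51.4, 27.9]
tcp_rot: [-0.0, 0.697, 0.717, -0.0]
ft_force: [0.6, 0.3, -1.5]
finger_gap: 43.2
```

Run:
```python
from h import *
st();go(450.75,51.5,20,1.597)
```

```text
t 42.17 p [450.194  51.354  27.929] psi 1.5989 F [ 0.591  0.349 -1.514] gap 43.2 q [ 0.495  0.61  -0.802  2.155  0.725  0.669 -0.788]
goto (450.75, 51.5, 20, 1.597) shift [0.13  0.561 7.929] turn [-0.    -0.     0.002]
```

Request:
{"op": "step_arm", "data": {"steps": [[[0.3,0.1,0.5,2,0,0,0],[0.3,0.1,0.5,4,0,0,0],[0.3,0.1,0.5,6,0,0,0],[0.3,0.1,0.5,7,0,0,0],[0.3,0.1,0.5,7,0,0,0]]]}}

```text
time_s: 42.58
eef_pos: [450.6, 51.4, 20.7]
tcp_rot: [-0.0, 0.697, 0.717, -0.0]
ft_force: [-0.4, 0.3, -1.7]
finger_gap: 43.1
```

Request:
{"op": "step_arm", "data": {"steps": [[[0.3,0,0,1,0,0,0],[0.3,0,0,2,0,0,0],[0.3,0,0,2,0,0,0]]]}}

```text
time_s: 42.83
eef_pos: [450.8, 51.4, 20.3]
tcp_rot: [0.001, 0.697, 0.717, -0.001]
ft_force: [-6.2, -0.6, 19.2]
finger_gap: 43.4
```

Run:
```python
from h import *
s=snap("side");crop(s,250,200,410,320,5,"u7.png")
st();go(450.75,51.5,20,1.597)
```

```text
t 42.88 p [450.747  51.423  20.262] psi 1.5991 F [-5.409 -2.068 18.438] gap 43.2 q [ 0.48   0.623 -0.785  2.156  0.745  0.657 -0.805]
goto (450.75, 51.5, 20, 1.597) shift [0.078 0.005 0.262] turn [0.    0.002 0.002]
```

View pics/u7.png

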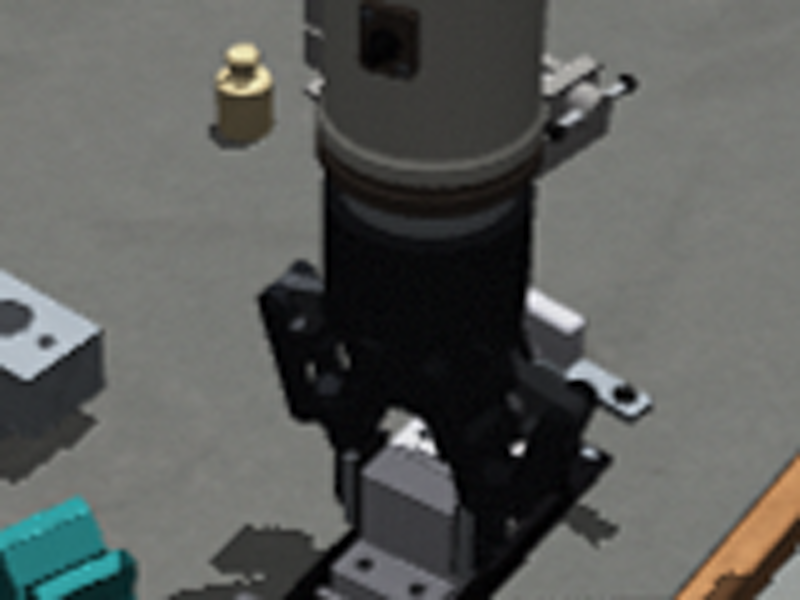

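Request:
{"op": "step_arm", "data": {"steps": [[[0.3,0,0,-1,0,0,0],[0.5,0,0,-2,0,0,0],[0.62,0,0,-2,0,0,0],[0.62,0,0,-2,0,0,0],[0.62,0,0,-10,0,0,0],[0.62,0,0,-40,0,0,0],[0.62,0,0,-80,0,0,0],[0.62,0,0,-120,0,0,0],[0.62,0,0,-150,0,0,0],[0.62,0,0,-150,0,0,0]]]}}

```text
time_s: 43.72
eef_pos: [454.5, 52.7, 174.6]
tcp_rot: [0.003, 0.697, 0.717, 0.003]
ft_force: [1.7, 0.3, -0.1]
finger_gap: 53.4
```

Run:
```python
from h import *
s=snap("side");crop(s,220,220,400,370,4,"u8.png")
t=snap("top");crop(t,180,280,340,330,5,"u8t.png")
st();go(646.6,69.4,150,3.08)
```

```text
t 43.82 p [451.742  51.062 170.458] psi 1.5981 F [-0.712  0.27  -0.289] gap 53.0 q [ 0.737  0.377 -1.065  2.07   0.418  0.923 -0.531]
goto (646.6, 69.4, 150, 3.08) shift [ 13.039 195.221  21.047] turn [ 0.002  0.003 -1.482]
```

View pics/u8.png

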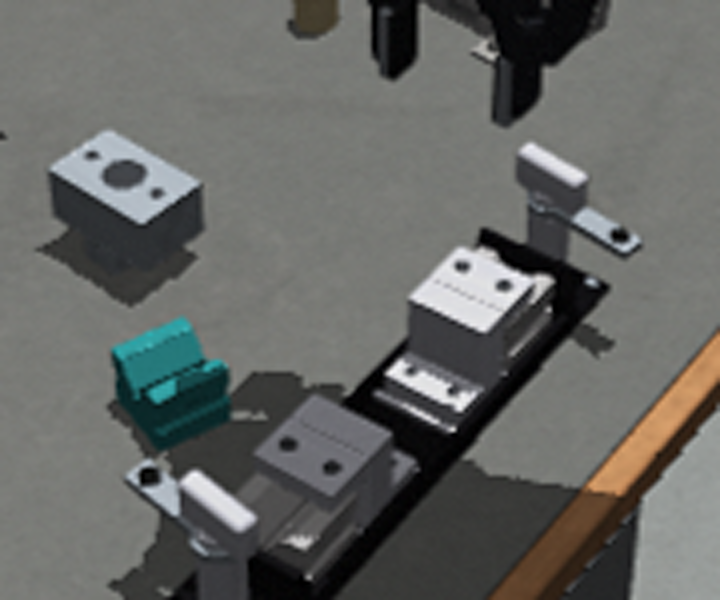

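View pics/u8t.png

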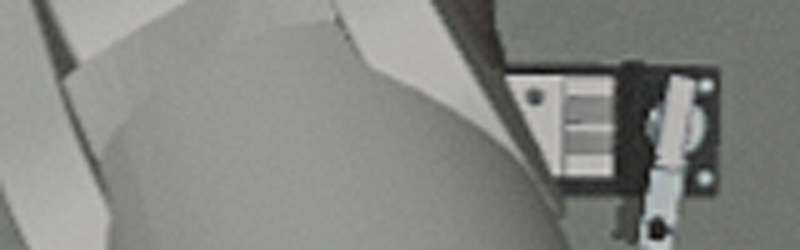

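Request:
{"op": "step_arm", "data": {"steps": [[[0.75,1,15,0,0,0,-0.12],[0.75,2,30,0,0,0,-0.24],[0.75,3,46,0,0,0,-0.36],[0.75,4,62,0,0,0,-0.48],[0.75,5,78,0,0,0,-0.6],[0.75,6,95,3,0,0,-0.72],[0.75,7,112,6,0,0,-0.84],[0.75,8,130,9,0,0,-0.96],[0.75,9,148,12,0,0,-1.08],[0.75,11,165,15,0,0,-1.2],[0.75,12,182,18,0,0,-1.32],[0.75,13,195,21,0,0,-1.44]]]}}

```text
time_s: 44.82
eef_pos: [645.3, 69.9, 145.5]
tcp_rot: [-0.002, 0.048, 0.999, -0.0]
ft_force: [0.9, 0.7, -0.2]
finger_gap: 64.2
```

Run:
```python
from h import *
st();go(646.4,69.6,80,3.062)
```

```text
t 44.82 p [645.337  69.93  145.543] psi 3.0451 F [ 0.854  0.732 -0.171] gap 64.2 q [ 0.577  0.878 -1.158  1.608  0.842  1.234  0.725]
goto (646.4, 69.6, 80, 3.062) shift [-1.286 -0.199 65.54 ] turn [-0.    -0.003 -0.017]
```

Request:
{"op": "step_arm", "data": {"steps": [[[0.75,0,0,20,0,0,-0.017],[0.75,0,0,40,0,0,-0.017],[0.75,0,0,60,0,0,-0.017],[0.75,0,0,68,0,0,-0.017],[0.75,0,0,68,0,0,-0.017],[0.75,0,0,68,0,0,-0.017]]]}}

```text
time_s: 45.32
eef_pos: [644.6, 70.2, 79.3]
tcp_rot: [-0.001, 0.043, 0.999, 0.0]
ft_force: [0.3, 0.4, 0.2]
finger_gap: 64.2
```

Run:
```python
from h import *
s=snap("side");crop(s,170,190,330,310,5,"w1.png")
st();go(646.4,69.6,16,3.062)
```

```text
t 45.37 p [645.385  70.441  80.397] psi 3.0564 F [0.134 0.515 0.003] gap 64.2 q [ 0.551  0.947 -1.098  1.646  0.915  1.145  0.692]
goto (646.4, 69.6, 16, 3.062) shift [-1.081 -0.789 64.397] turn [ 0.001  0.    -0.006]
```

View pics/w1.png

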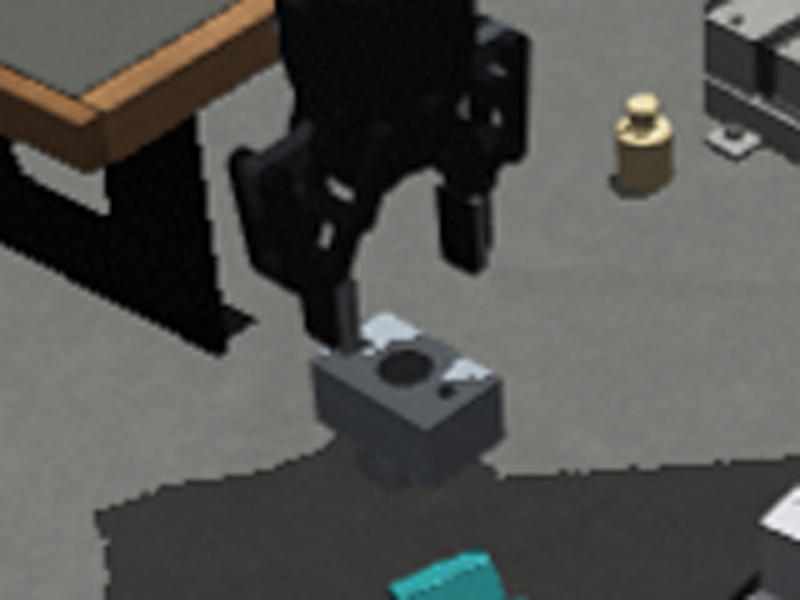

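Request:
{"op": "step_arm", "data": {"steps": [[[0.75,-1,-0.8,15,0,0,-0.005],[0.75,-1,-0.8,30,0,0,-0.005],[0.75,-1,-0.8,45,0,0,-0.005],[0.75,-1,-0.8,57,0,0,-0.005],[0.75,-1,-0.8,62,0,0,-0.005],[0.75,-1,-0.8,62,0,0,-0.005],[0.75,-1,-0.8,62,0,0,-0.005]]]}}

```text
time_s: 45.95
eef_pos: [646.0, 69.3, 17.6]
tcp_rot: [-0.0, 0.04, 0.999, 0.0]
ft_force: [-0.2, -0.7, 0.3]
finger_gap: 64.3
```

Run:
```python
from h import *
s=snap("side");crop(s,170,190,330,310,5,"w2.png")
st();go(646.4,69.6,16,3.062)
```

```text
t 46.0 p [646.464  69.437  18.293] psi 3.0611 F [-0.158  0.664  0.134] gap 64.1 q [ 0.522  1.018 -1.035  1.661  0.986  1.069  0.66 ]
goto (646.4, 69.6, 16, 3.062) shift [0.078 0.156 2.293] turn [ 0.001  0.    -0.001]
```

View pics/w2.png

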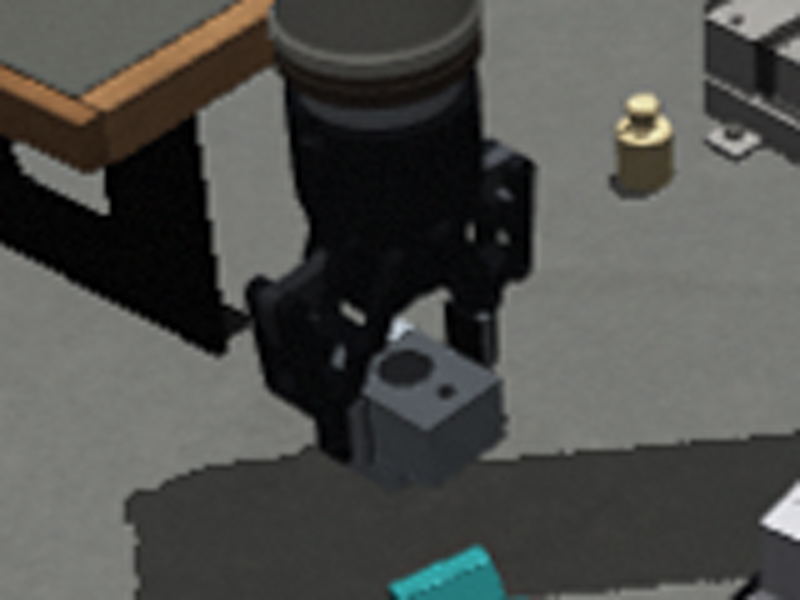

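Request:
{"op": "step_arm", "data": {"steps": [[[0.6,0,0,1.5,0,0,0],[0.4,0,0,1.5,0,0,0],[0.3,0,0,1.5,0,0,0],[0.3,0,0,1.5,0,0,0],[0.3,0,0,1.5,0,0,0],[0.3,0,0,1.5,0,0,0],[0.3,0,0,1.5,0,0,0]]]}}

```text
time_s: 46.58
eef_pos: [646.9, 69.2, 17.3]
tcp_rot: [0.001, 0.04, 0.999, 0.0]
ft_force: [-0.6, -0.8, 4.9]
finger_gap: 43.7
```

Request:
{"op": "step_arm", "data": {"steps": [[[0.3,0,0,-10,0,0,0],[0.3,0,0,-40,0,0,0],[0.3,0,0,-80,0,0,0],[0.3,0,0,-110,0,0,0],[0.3,0,0,-135,0,0,0],[0.3,0,0,-135,0,0,0],[0.3,0,0,-135,0,0,0]]]}}

```text
time_s: 47.17
eef_pos: [646.4, 68.8, 152.3]
tcp_rot: [0.001, 0.04, 0.999, -0.0]
ft_force: [-0.0, -1.1, -4.5]
finger_gap: 43.4
```

Run:
```python
from h import *
s=snap("side");crop(s,170,130,330,250,5,"w3.png")
st();go(449.5,99.5,150,1.597)
```

```text
t 47.22 p [645.424  68.128 150.448] psi 3.0606 F [-0.461 -0.175 -4.393] gap 43.3 q [ 0.582  0.873 -1.163  1.606  0.84   1.241  0.744]
goto (449.5, 99.5, 150, 1.597) shift [197.819  15.428   0.703] turn [-0.002 -0.     1.464]
```

View pics/w3.png

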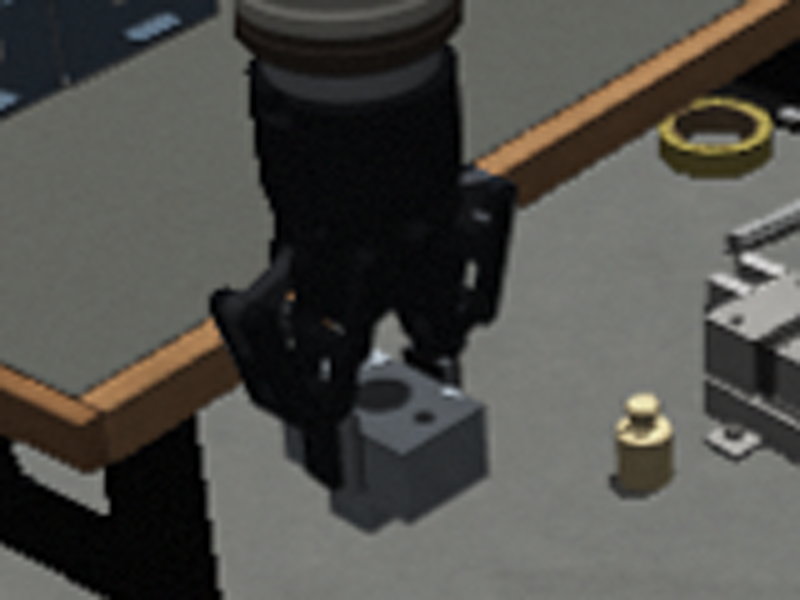

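Request:
{"op": "step_arm", "data": {"steps": [[[0.3,15,1,0,0,0,0.12],[0.3,30,2,0,0,0,0.24],[0.3,46,4,0,0,0,0.36],[0.3,62,5,0,0,0,0.48],[0.3,78,6,0,0,0,0.6],[0.3,95,7,0,0,0,0.72],[0.3,112,8,0,0,0,0.84],[0.3,130,9,0,0,0,0.96],[0.3,148,11,0,0,0,1.08],[0.3,166,13,0,0,0,1.2],[0.3,184,14,0,0,0,1.32],[0.3,198,15.4,0,0,0,1.44]]]}}

```text
time_s: 48.22
eef_pos: [446.7, 99.5, 149.4]
tcp_rot: [-0.002, 0.691, 0.722, -0.002]
ft_force: [0.3, -0.6, -3.2]
finger_gap: 43.1
```

Run:
```python
from h import *
st();go(449.5,99.5,110,1.597)
```

```text
t 48.22 p [446.657  99.474 149.408] psi 1.6147 F [ 0.326 -0.612 -3.235] gap 43.1 q [ 0.596  0.428 -1.039  2.075  0.472  0.901 -0.665]
goto (449.5, 99.5, 110, 1.597) shift [-0.077  3.041 39.393] turn [-0.005  0.001  0.018]
```

Request:
{"op": "step_arm", "data": {"steps": [[[0.3,0,2,10,0,0,0.018],[0.3,0,2,20,0,0,0.018],[0.3,0,2,30,0,0,0.018],[0.3,0,2,40,0,0,0.018],[0.3,0,2,50,0,0,0.018],[0.3,0,2,54,0,0,0.018],[0.3,0,2,54,0,0,0.018],[0.3,0,2,54,0,0,0.018],[0.3,0,2,54,0,0,0.018]]]}}

```text
time_s: 48.97
eef_pos: [452.5, 100.7, 97.8]
tcp_rot: [0.0, 0.696, 0.718, 0.0]
ft_force: [-0.2, -0.8, -4.3]
finger_gap: 43.2
```

Run:
```python
from h import *
s=snap("side");crop(s,240,210,380,350,5,"w4.png");crop(s,280,250,340,300,12,"w5.png")
p,r,ps,o=pose();m=r.as_matrix()
def P(x,y,z): return (proj(s,p+m@np.array([x,y,z])-[1.2,.4,0])-[280,250])*12+5.5
for n,x,y,z in(("top near +y",35,22,-32.7),("top near -y",35,-22,-32.7),("bodybot near +y",35,22,1.3),("bodybot near -y",35,-22,1.3),("hole",0,0,-32.7),("stem bot near+",12,22,17.3),("stem bot near-",12,-22,17.3)):
    print(n,P(x,y,z))
print("xtool px",P(1,0,-32.7)-P(0,0,-32.7))
st();go(449.5,99.5,60,1.597)
```

```text
top near +y [198.677 416.697]
top near -y [449.939 533.72 ]
bodybot near +y [202.995 588.918]
bodybot near -y [448.896 707.218]
hole [459.08  342.008]
stem bot near+ [293.431 580.094]
stem bot near- [534.798 695.084]
xtool px [-3.795  3.694]
t 49.02 p [452.61  100.625  97.906] psi 1.6029 F [-0.344  0.789 -4.709] gap 42.9 q [ 0.504  0.514 -0.943  2.103  0.584  0.808 -0.767]
goto (449.5, 99.5, 60, 1.597) shift [-1.033 -3.177 37.903] turn [ 0.001 -0.     0.006]
```

View pics/w4.png

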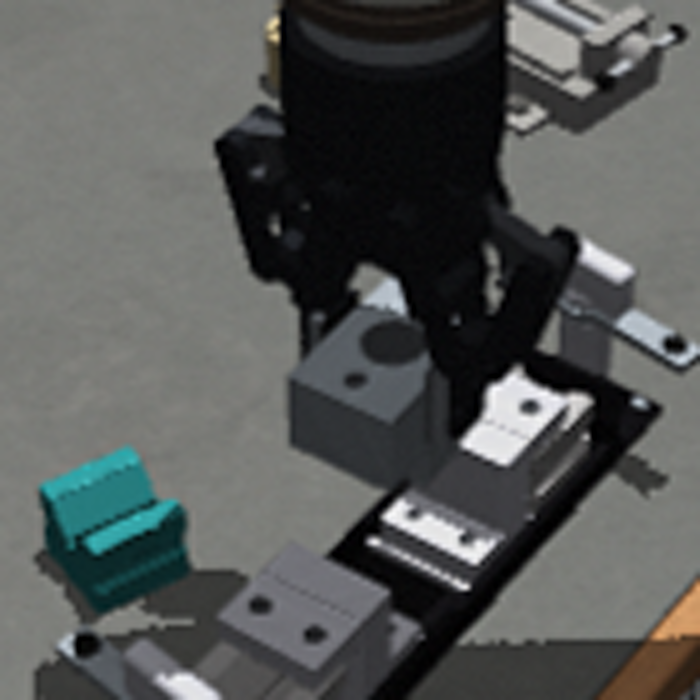

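View pics/w5.png

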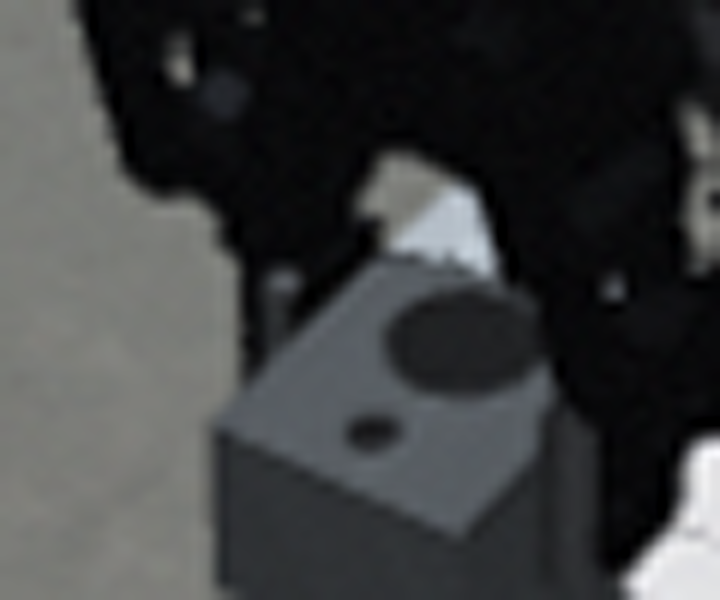

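Request:
{"op": "step_arm", "data": {"steps": [[[0.3,-0.5,-3,10,0,0,0.006],[0.3,-0.5,-3,20,0,0,0.006],[0.3,-0.5,-3,30,0,0,0.006],[0.3,-0.5,-3,40,0,0,0.006],[0.3,-0.5,-3,46,0,0,0.006],[0.3,-0.5,-3,46,0,0,0.006],[0.3,-0.5,-3,46,0,0,0.006],[0.3,-0.5,-3,46,0,0,0.006]]]}}

```text
time_s: 49.68
eef_pos: [449.4, 100.2, 51.6]
tcp_rot: [-0.0, 0.698, 0.716, 0.0]
ft_force: [-0.4, 1.3, -4.7]
finger_gap: 43.2
```

Run:
```python
from h import *
s=snap("side");crop(s,250,230,370,350,6,"w6.png")
st();go(449.5,100.0,21.3,1.597)
```

```text
t 49.73 p [449.507 100.143  51.789] psi 1.5971 F [ 0.554 -0.346 -4.633] gap 43.2 q [ 0.431  0.583 -0.857  2.131  0.68   0.723 -0.854]
goto (449.5, 100.0, 21.3, 1.597) shift [-0.152 -0.03  30.489] turn [ 0.001 -0.     0.   ]
```

View pics/w6.png

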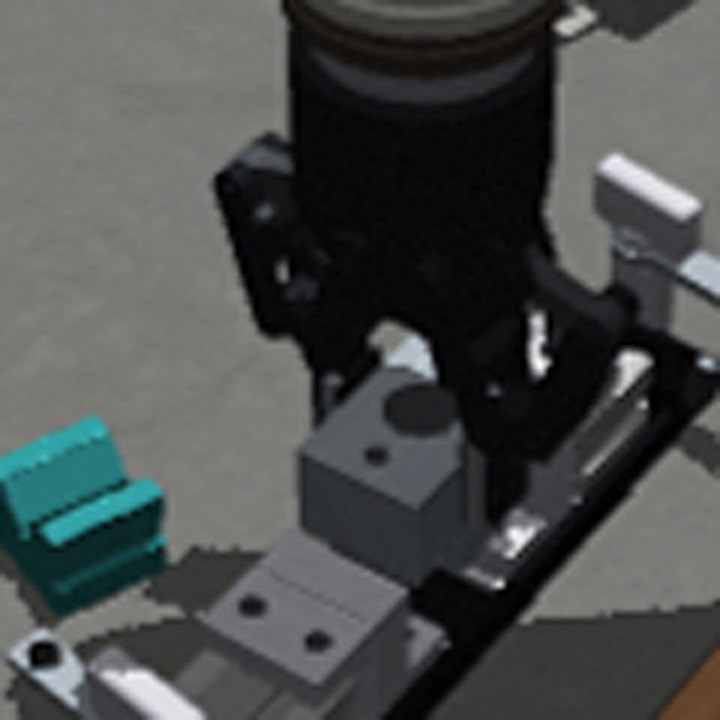

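Request:
{"op": "step_arm", "data": {"steps": [[[0.3,-0.1,0,5,0,0,0],[0.3,-0.1,0,10,0,0,0],[0.3,-0.1,0,15,0,0,0],[0.3,-0.1,0,20,0,0,0],[0.3,-0.1,0,21,0,0,0],[0.3,-0.1,0,21,0,0,0]]]}}

```text
time_s: 50.23
eef_pos: [448.7, 99.7, 29.9]
tcp_rot: [-0.0, 0.698, 0.716, -0.0]
ft_force: [0.1, -0.8, -4.1]
finger_gap: 42.9
```

Run:
```python
from h import *
st();go(449.5,100.0,21.3,1.597)
```

```text
t 50.23 p [448.667  99.688  29.939] psi 1.597 F [ 0.056 -0.838 -4.089] gap 42.9 q [ 0.397  0.619 -0.814  2.139  0.728  0.686 -0.892]
goto (449.5, 100.0, 21.3, 1.597) shift [0.291 0.851 8.638] turn [-0.001  0.    -0.   ]
```

Request:
{"op": "step_arm", "data": {"steps": [[[0.3,0.2,0.6,2,0,0,0],[0.3,0.2,0.6,4,0,0,0],[0.3,0.2,0.6,6,0,0,0],[0.3,0.2,0.6,7,0,0,0],[0.3,0.2,0.6,7,0,0,0]]]}}

```text
time_s: 50.65
eef_pos: [449.6, 99.9, 23.3]
tcp_rot: [-0.0, 0.698, 0.716, -0.0]
ft_force: [-0.8, 1.0, -4.3]
finger_gap: 43.0
```

Request:
{"op": "step_arm", "data": {"steps": [[[0.3,0,0,1,0,0,0],[0.3,0,0,2,0,0,0],[0.3,0,0,2,0,0,0]]]}}

```text
time_s: 50.9
eef_pos: [449.7, 99.9, 21.4]
tcp_rot: [0.0, 0.698, 0.716, -0.0]
ft_force: [-0.5, 0.6, -3.8]
finger_gap: 43.3
```

Run:
```python
from h import *
s=snap("side");crop(s,250,230,370,350,6,"w7.png")
st();go(449.5,100.0,21.3,1.597)
```

```text
t 50.95 p [449.734  99.903  21.476] psi 1.5968 F [ 0.139  0.337 -4.526] gap 43.5 q [ 0.382  0.633 -0.796  2.139  0.747  0.671 -0.908]
goto (449.5, 100.0, 21.3, 1.597) shift [ 0.103 -0.231  0.176] turn [-0.  0. -0.]
```

View pics/w7.png

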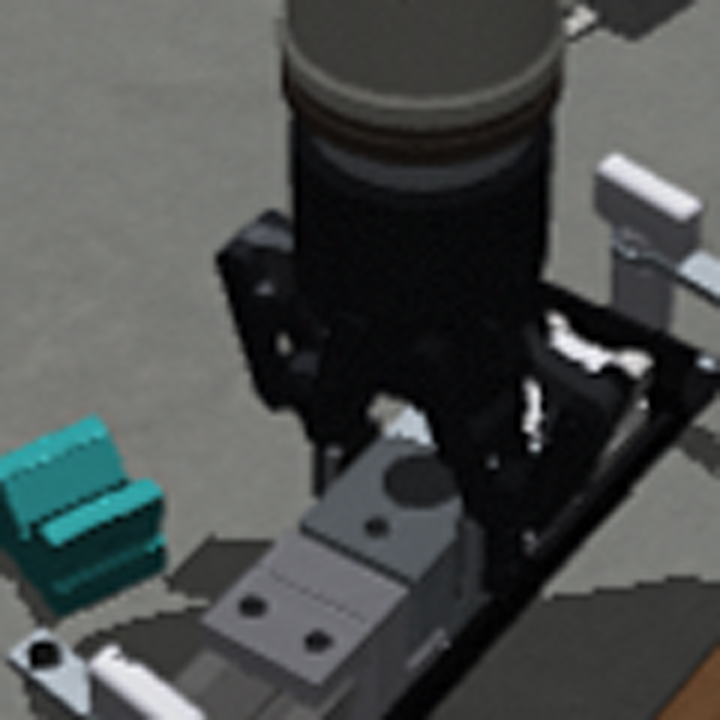

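Not yet touching down; ease further to contact.

Request:
{"op": "step_arm", "data": {"steps": [[[0.3,0,0,1,0,0,0],[0.3,0,0,1.5,0,0,0],[0.3,0,0,1.5,0,0,0]]]}}

```text
time_s: 51.2
eef_pos: [449.8, 100.0, 21.2]
tcp_rot: [0.001, 0.698, 0.716, -0.0]
ft_force: [-5.5, -1.7, 14.8]
finger_gap: 43.4
```

Contact at 21.2 (expected 21.3). Release and lift.

Request:
{"op": "step_arm", "data": {"steps": [[[0.3,0,0,-1,0,0,0],[0.5,0,0,-1.5,0,0,0],[0.62,0,0,-1.5,0,0,0],[0.62,0,0,-2,0,0,0],[0.62,0,0,-10,0,0,0],[0.62,0,0,-40,0,0,0],[0.62,0,0,-80,0,0,0],[0.62,0,0,-120,0,0,0],[0.62,0,0,-150,0,0,0],[0.62,0,0,-150,0,0,0]]]}}

```text
time_s: 52.03
eef_pos: [453.5, 101.7, 175.9]
tcp_rot: [0.003, 0.698, 0.717, 0.004]
ft_force: [1.3, 0.3, -0.0]
finger_gap: 52.9
```

Run:
```python
from h import *
s=snap("side");crop(s,240,230,400,380,5,"w8.png")
st();go(446,233.5,150,2.99)
```

```text
t 52.08 p [452.291 100.585 173.474] psi 1.5965 F [-0.307 -0.121 -0.821] gap 53.2 q [ 0.627  0.391 -1.07   2.051  0.432  0.935 -0.648]
goto (446, 233.5, 150, 2.99) shift [133.041  -3.039  23.403] turn [ 0.006  0.005 -1.394]
```

View pics/w8.png

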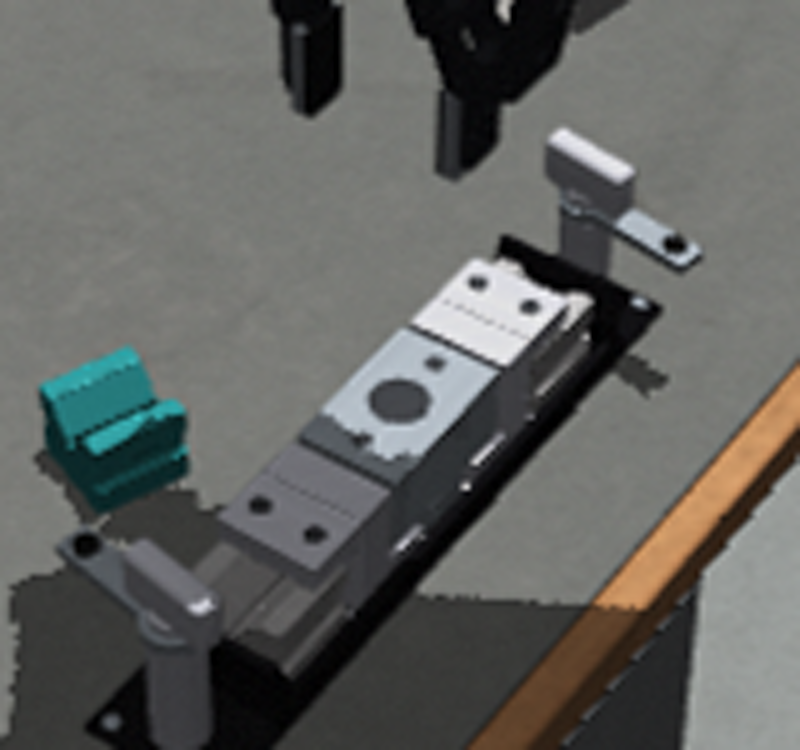

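Request:
{"op": "step_arm", "data": {"steps": [[[0.4,12,0,0,0,0,-0.12],[0.4,24,0,0,0,0,-0.24],[0.4,36,-1,0,0,0,-0.36],[0.4,48,-1,0,0,0,-0.48],[0.4,60,-1,3,0,0,-0.6],[0.4,72,-2,6,0,0,-0.72],[0.4,84,-2,9,0,0,-0.84],[0.4,96,-2,12,0,0,-0.96],[0.4,108,-3,15,0,0,-1.08],[0.4,120,-3,20,0,0,-1.2],[0.4,130,-3,23,0,0,-1.32],[0.4,133,-3,35,0,0,-1.394]]]}}

```text
time_s: 53.08
eef_pos: [443.1, 235.1, 135.3]
tcp_rot: [0.0, 0.071, 0.997, 0.001]
ft_force: [0.4, -0.0, -0.6]
finger_gap: 34.2
```

Run:
```python
from h import *
s=snap("side");crop(s,200,260,360,380,5,"y1.png")
st();go(446,233.5,90,2.99)
# bar yaw from side view
```

```text
t 53.13 p [441.767 233.68  132.564] psi 3.0011 F [-0.187 -0.257 -0.806] gap 33.9 q [ 0.408  0.705 -1.255  1.991  0.784  1.054  0.213]
goto (446, 233.5, 90, 2.99) shift [-4.344  0.415 42.551] turn [-0.    -0.003  0.011]
```

View pics/y1.png

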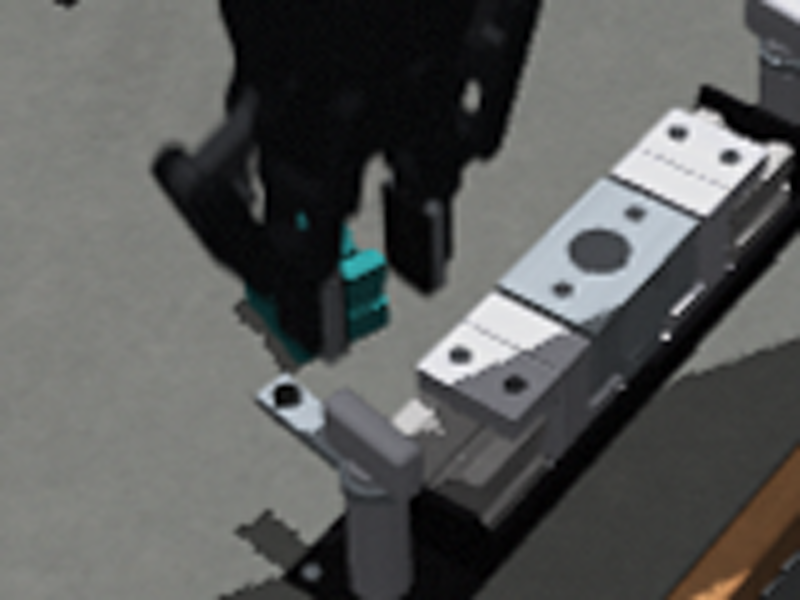

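Request:
{"op": "step_arm", "data": {"steps": [[[0.4,-4.3,0.4,12,0,0,0.01],[0.4,-4.3,0.4,24,0,0,0.01],[0.4,-4.3,0.4,36,0,0,0.01],[0.4,-4.3,0.4,48,0,0,0.01],[0.4,-4.3,0.4,60,0,0,0.01],[0.4,-4.3,0.4,65,0,0,0.01],[0.4,-4.3,0.4,65,0,0,0.01],[0.4,-4.3,0.4,65,0,0,0.01]]]}}

```text
time_s: 53.8
eef_pos: [447.4, 232.7, 69.9]
tcp_rot: [-0.0, 0.08, 0.997, -0.0]
ft_force: [-0.7, 0.0, 0.7]
finger_gap: 34.3
```

Run:
```python
from h import *
s=snap("side");crop(s,200,280,360,400,5,"y2.png")
st();go(446,233.5,65.5,2.99)
```

```text
t 53.85 p [447.688 232.893  70.292] psi 2.981 F [1.012 0.045 0.418] gap 34.1 q [ 0.333  0.78  -1.139  2.017  0.892  0.962  0.129]
goto (446, 233.5, 65.5, 2.99) shift [1.765 0.327 4.791] turn [ 0.     0.    -0.009]
```

View pics/y2.png

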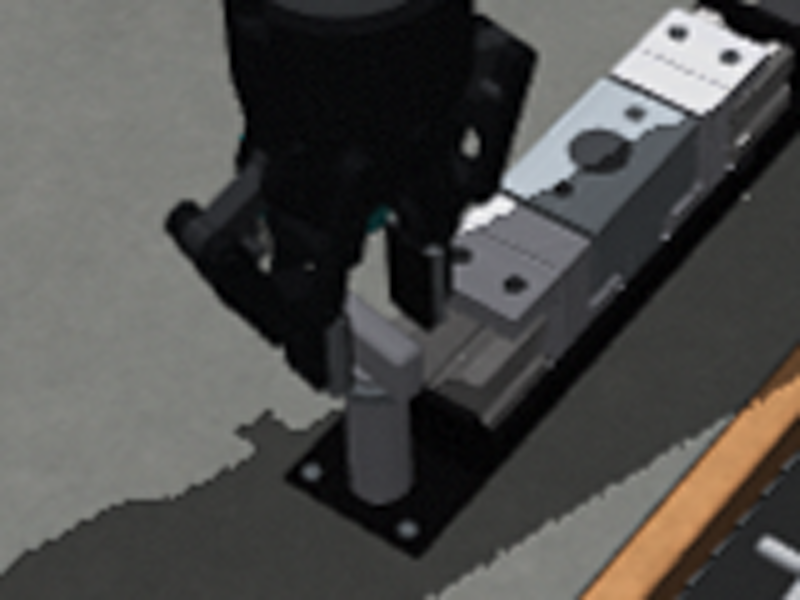

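Request:
{"op": "step_arm", "data": {"steps": [[[0.4,1.7,0.3,3,0,0,-0.01],[0.4,1.7,0.3,3,0,0,-0.01],[0.2,1.7,0.3,3,0,0,-0.01],[0.05,1.7,0.3,3,0,0,-0.01],[0.05,1.7,0.3,3,0,0,-0.01],[0.05,1.7,0.3,3,0,0,-0.01],[0.05,1.7,0.3,3,0,0,-0.01]]]}}

```text
time_s: 54.43
eef_pos: [446.2, 233.3, 67.4]
tcp_rot: [0.0, 0.075, 0.997, 0.0]
ft_force: [-1.2, -0.4, 5.3]
finger_gap: 10.5
```

Request:
{"op": "step_arm", "data": {"steps": [[[0.05,0,0,0,0,0,0.115],[0.05,0,0,0,0,0,0.23],[0.05,0,0,0,0,0,0.345],[0.05,0,0,0,0,0,0.46],[0.05,0,0,0,0,0,0.575],[0.05,0,0,0,0,0,0.69],[0.05,0,0,0,0,0,0.805],[0.05,0,0,0,0,0,0.92],[0.05,0,0,0,0,0,1.035],[0.05,0,0,0,0,0,1.15],[0.05,0,0,0,0,0,1.265],[0.05,0,0,0,0,0,1.36]]]}}

```text
time_s: 55.43
eef_pos: [446.6, 233.7, 67.4]
tcp_rot: [0.0, 0.688, 0.726, 0.001]
ft_force: [0.9, 0.2, 2.8]
finger_gap: 10.3
```

Run:
```python
from h import *
s=snap("side");crop(s,200,260,360,380,5,"y3.png")
st();print(robot.get_obs()["wrist_torque"])
```

```text
t 55.48 p [446.625 233.694  67.462] psi 1.621 F [0.102 0.845 0.929] gap 10.4 q [ 0.151  0.615 -0.86   2.025  0.656  0.799 -1.049]
[ 0.286 -0.045 -0.094]
```

View pics/y3.png

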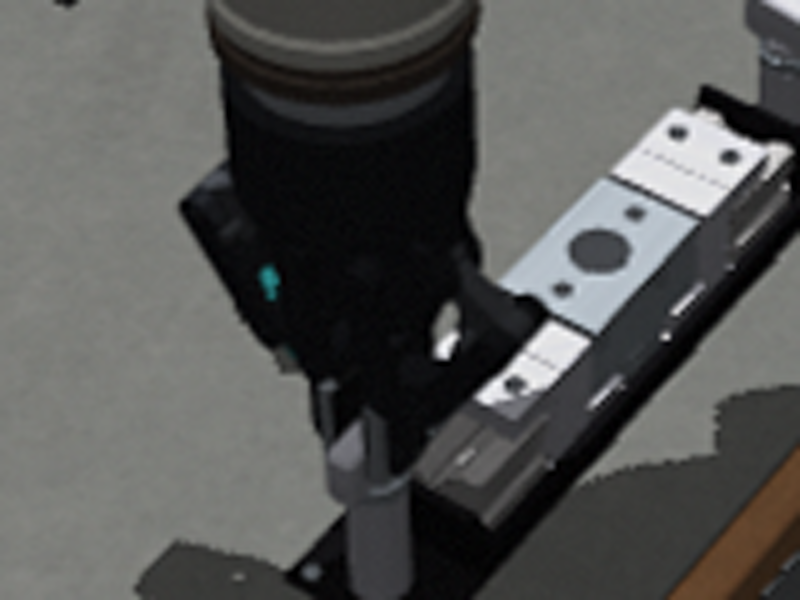

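Request:
{"op": "step_arm", "data": {"steps": [[[0.05,0,0,0,0,0,0.03],[0.05,0,0,0,0,0,0.05],[0.05,0,0,0,0,0,0.05],[0.3,0,0,0,0,0,0.05],[0.4,0,0,0,0,0,0.05],[0.4,0,0,-5,0,0,0.05],[0.4,0,0,-30,0,0,0.05],[0.4,0,0,-60,0,0,0.05],[0.4,0,0,-90,0,0,0.05],[0.4,0,0,-90,0,0,0.05]]]}}

```text
time_s: 56.32
eef_pos: [448.3, 235.3, 161.9]
tcp_rot: [0.001, 0.703, 0.711, 0.003]
ft_force: [1.0, 1.5, -0.7]
finger_gap: 34.3
```

Run:
```python
from h import *
s=snap("side");crop(s,200,260,360,380,5,"y4.png")
st();go(452.9,-34.7,140,2.99)
```

```text
t 56.37 p [447.661 234.109 159.735] psi 1.5808 F [ 0.845  0.19  -0.563] gap 34.3 q [ 0.259  0.477 -0.983  1.968  0.492  0.95  -0.959]
goto (452.9, -34.7, 140, 2.99) shift [-268.878    2.463   19.324] turn [ 0.005  0.002 -1.409]
```

View pics/y4.png

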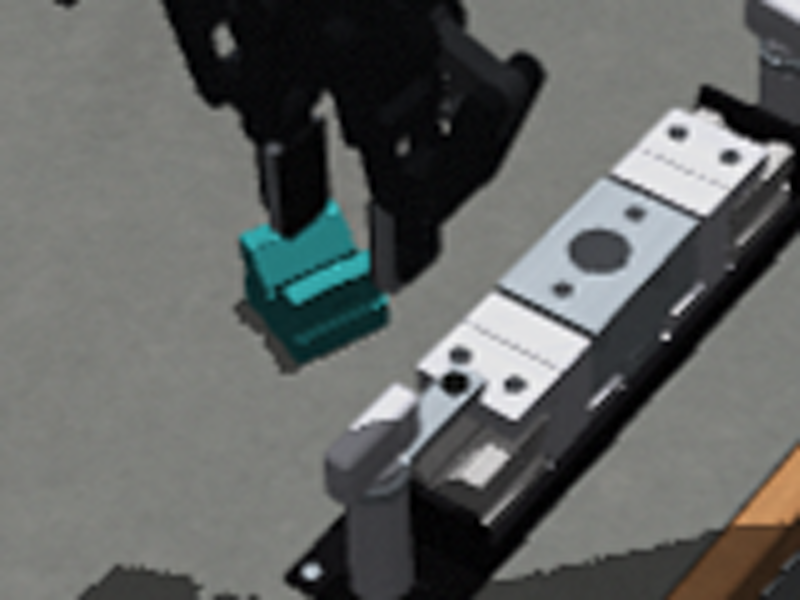

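Request:
{"op": "step_arm", "data": {"steps": [[[0.4,-22,0,0,0,0,-0.117],[0.4,-44,0,0,0,0,-0.234],[0.4,-67,0,0,0,0,-0.351],[0.4,-90,1,0,0,0,-0.468],[0.4,-113,1,0,0,0,-0.585],[0.4,-136,1,0,0,0,-0.702],[0.4,-159,1,0,0,0,-0.819],[0.4,-182,2,0,0,0,-0.936],[0.4,-205,2,0,0,0,-1.053],[0.4,-228,2,0,0,0,-1.17],[0.4,-251,2,5,0,0,-1.287],[0.4,-269,2.5,15,0,0,-1.4]]]}}

```text
time_s: 57.37
eef_pos: [450.9, -38.0, 141.6]
tcp_rot: [-0.0, 0.078, 0.997, -0.0]
ft_force: [0.5, -0.0, 0.0]
finger_gap: 34.3
```

Run:
```python
from h import *
s=snap("side");crop(s,290,190,430,310,5,"z1.png")
st();go(452.9,-34.7,90,2.99)
```

```text
t 57.42 p [449.549 -41.876 138.875] psi 2.9872 F [-0.186 -3.169 -3.16 ] gap 34.4 q [ 1.085  0.655 -1.343  2.094  0.763  1.034  0.757]
goto (452.9, -34.7, 90, 2.99) shift [-2.416  7.724 48.846] turn [-0.002 -0.004 -0.003]
```

View pics/z1.png

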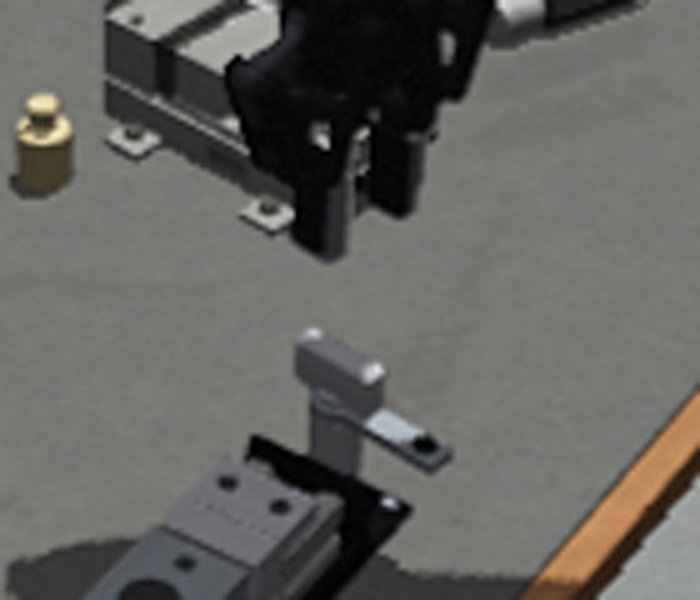

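Request:
{"op": "step_arm", "data": {"steps": [[[0.4,0,0,0,0,0,0],[0.4,0,0,0,0,0,0],[0.4,0,0,0,0,0,0]]]}}

```text
time_s: 57.67
eef_pos: [450.9, -34.7, 142.1]
tcp_rot: [-0.0, 0.08, 0.997, 0.0]
ft_force: [-0.1, -0.2, 0.2]
finger_gap: 34.3
```

Run:
```python
from h import *
st();go(452.9,-34.7,68,2.99)
```

```text
t 57.67 p [450.929 -34.674 142.055] psi 2.9807 F [-0.083 -0.242  0.154] gap 34.3 q [ 1.077  0.648 -1.349  2.093  0.755  1.031  0.742]
goto (452.9, -34.7, 68, 2.99) shift [-1.965  0.243 74.054] turn [ 0.001 -0.    -0.009]
```

Request:
{"op": "step_arm", "data": {"steps": [[[0.4,-2,0.2,12,0,0,-0.01],[0.4,-2,0.2,24,0,0,-0.01],[0.4,-2,0.2,36,0,0,-0.01],[0.4,-2,0.2,48,0,0,-0.01],[0.4,-2,0.2,60,0,0,-0.01],[0.4,-2,0.2,70,0,0,-0.01],[0.4,-2,0.2,73,0,0,-0.01],[0.4,-2,0.2,73,0,0,-0.01],[0.4,-2,0.2,73,0,0,-0.01],[0.4,-2,0.2,73,0,0,-0.01]]]}}

```text
time_s: 58.5
eef_pos: [453.7, -35.7, 69.6]
tcp_rot: [0.001, 0.075, 0.997, -0.0]
ft_force: [-0.6, -0.3, -0.2]
finger_gap: 34.3
```

Run:
```python
from h import *
s=snap("side");crop(s,290,190,430,310,5,"z2.png")
st();go(452.9,-34.7,67.3,2.99)
```

```text
t 58.55 p [453.698 -35.812  69.622] psi 2.9908 F [-0.645 -0.37   0.479] gap 34.2 q [ 0.961  0.738 -1.192  2.132  0.903  0.921  0.65 ]
goto (452.9, -34.7, 67.3, 2.99) shift [0.959 0.979 2.321] turn [0.    0.001 0.001]
```

View pics/z2.png

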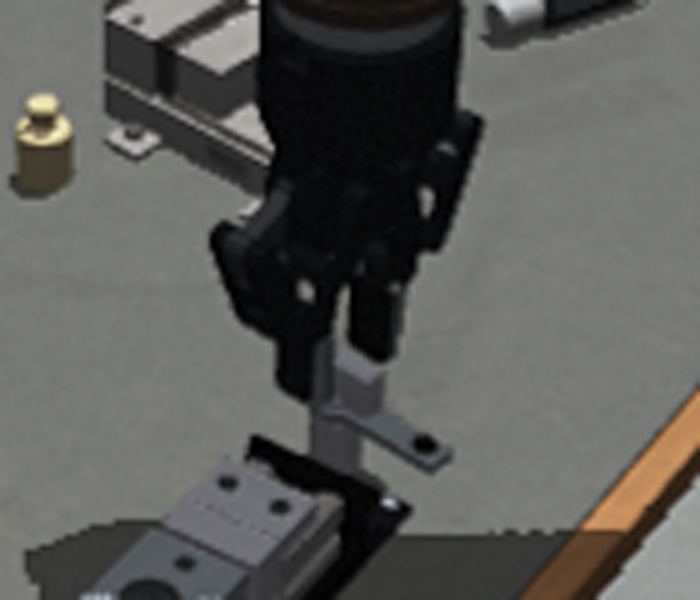

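Request:
{"op": "step_arm", "data": {"steps": [[[0.4,1,1,2,0,0,0],[0.4,1,1,2,0,0,0],[0.2,1,1,2,0,0,0],[0.05,1,1,2,0,0,0],[0.05,1,1,2,0,0,0],[0.05,1,1,2,0,0,0],[0.05,1,1,2,0,0,0]]]}}

```text
time_s: 59.13
eef_pos: [452.4, -34.7, 67.3]
tcp_rot: [0.0, 0.075, 0.997, -0.0]
ft_force: [-2.5, 0.3, 5.2]
finger_gap: 10.5
```

Request:
{"op": "step_arm", "data": {"steps": [[[0.05,0,0,0,0,0,0.115],[0.05,0,0,0,0,0,0.23],[0.05,0,0,0,0,0,0.345],[0.05,0,0,0,0,0,0.46],[0.05,0,0,0,0,0,0.575],[0.05,0,0,0,0,0,0.69],[0.05,0,0,0,0,0,0.805],[0.05,0,0,0,0,0,0.92],[0.05,0,0,0,0,0,1.035],[0.05,0,0,0,0,0,1.15],[0.05,0,0,0,0,0,1.265],[0.05,0,0,0,0,0,1.37]]]}}

```text
time_s: 60.13
eef_pos: [452.8, -34.4, 67.3]
tcp_rot: [0.0, 0.691, 0.723, 0.001]
ft_force: [0.1, 1.3, 2.8]
finger_gap: 10.1
```

Request:
{"op": "step_arm", "data": {"steps": [[[0.05,0,0,0,0,0,0.03],[0.05,0,0,0,0,0,0.05],[0.05,0,0,0,0,0,0.05]]]}}

```text
time_s: 60.38
eef_pos: [452.8, -34.4, 67.3]
tcp_rot: [0.0, 0.707, 0.708, 0.0]
ft_force: [0.1, 1.6, 3.6]
finger_gap: 10.3
```

Run:
```python
from h import *
s=snap("side");crop(s,290,190,430,310,5,"z3.png")
st();print(robot.get_obs()["wrist_torque"])
```

```text
t 60.43 p [452.794 -34.39   67.267] psi 1.5732 F [0.131 0.963 3.889] gap 10.2 q [ 0.762  0.552 -0.896  2.14   0.649  0.745 -0.561]
[0.247 0.064 0.433]
```

View pics/z3.png

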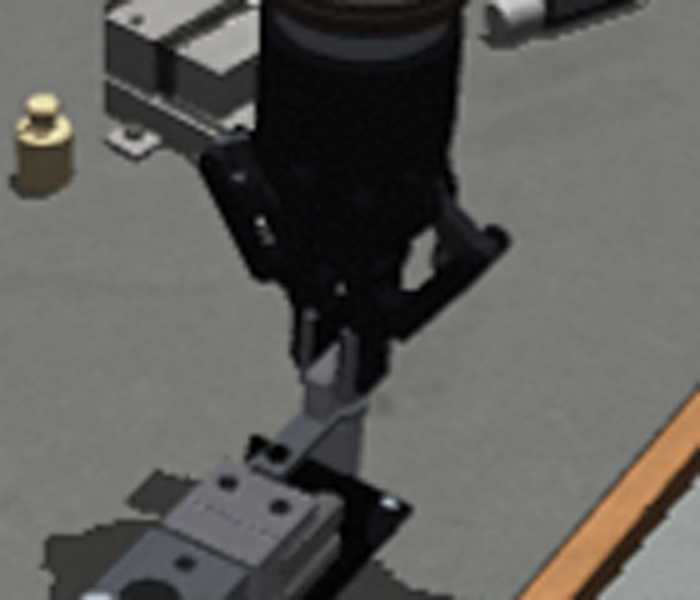

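Request:
{"op": "step_arm", "data": {"steps": [[[0.3,0,0,0,0,0,0],[0.4,0,0,0,0,0,0],[0.4,0,0,-5,0,0,0],[0.4,0,0,-30,0,0,0],[0.4,0,0,-60,0,0,0],[0.4,0,0,-100,0,0,0],[0.4,-30,0,-120,0,0,0],[0.4,-60,0,-130,0,0,0],[0.4,-95,0,-140,0,0,0],[0.4,-130,0,-140,0,0,0],[0.4,-165,0,-140,0,0,0],[0.4,-200,0,-140,0,0,0]]]}}

```text
time_s: 61.43
eef_pos: [451.7, -237.1, 207.5]
tcp_rot: [0.0, 0.707, 0.707, -0.0]
ft_force: [0.6, 0.1, -0.4]
finger_gap: 34.0
```

Request:
{"op": "step_arm", "data": {"steps": [[[0.4,-30,0,0,0,0,0],[0.4,-60,0,0,0,0,0],[0.4,-60,0,0,0,0,0],[0.4,-60,0,0,0,0,0],[0.4,-60,0,0,0,0,0]]]}}

```text
time_s: 61.85
eef_pos: [452.1, -294.1, 206.9]
tcp_rot: [-0.001, 0.707, 0.707, 0.0]
ft_force: [1.1, 1.1, 0.0]
finger_gap: 33.8
```

Run:
```python
from h import *
s=snap("side");crop(s,230,230,400,390,4.5,"f1.png");t=snap("top");crop(t,175,280,335,330,5,"f2.png");cv2.imwrite("pics/f3.png",t["image"][:,:,::-1])
st()
```

```text
t 61.95 p [ 452.456 -293.274  207.145] psi 1.5729 F [ 0.345 -0.982 -0.494] gap 34.0 q [ 1.317  0.485 -1.015  1.842  0.466  1.077  0.126]
```

View pics/f1.png

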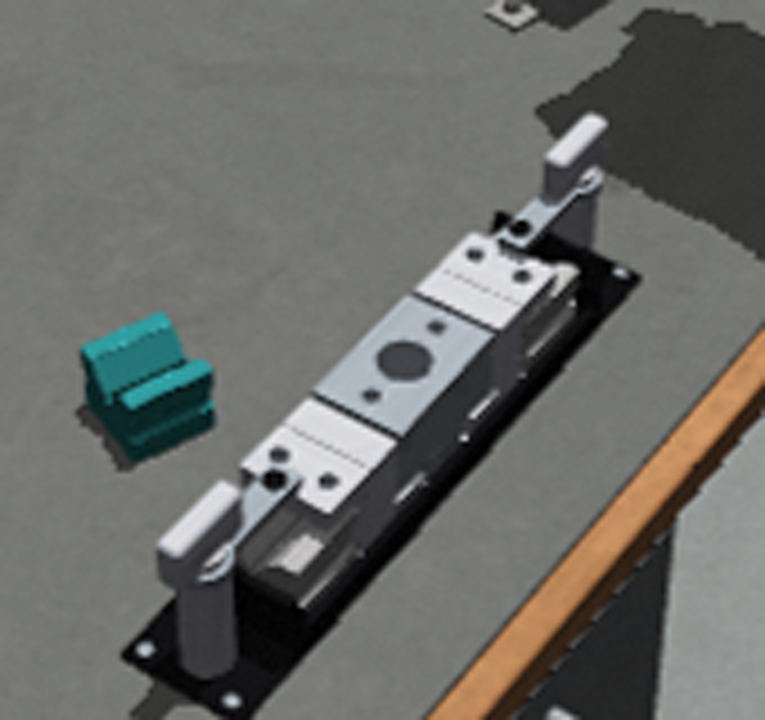

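View pics/f2.png

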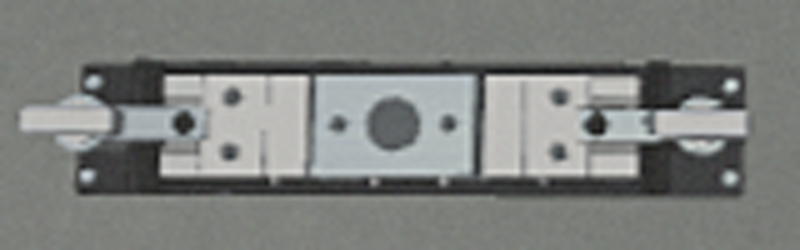

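View pics/f3.png

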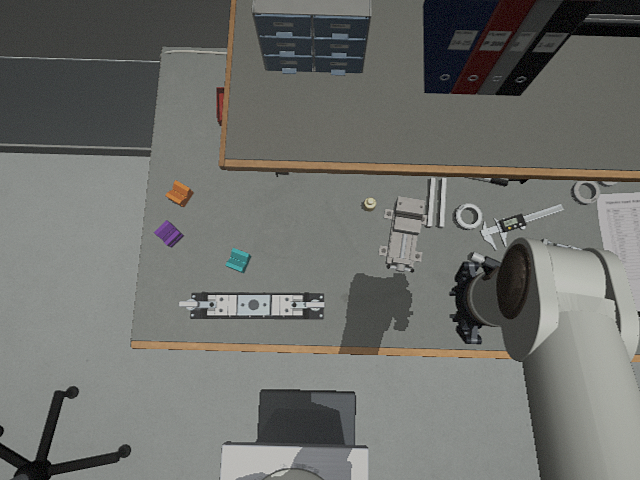

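Run:
```python
from h import *
t=snap("top")
print("T hole",plane(t,*un((393,123),5,175,280),54)+[1.2,.4,0])
print(job.finish_job())
```

```text
T hole [450.14  100.117  54.   ]
the job is handed in; nothing more can be done
None
```

The box is packed, both clamps are closed, and I handed the job in at about 62 s of the 210 s allowed; no verdict was reported.

- **Clamps opened:** I turned both to about their open stops before packing.
- **Packing order:** The two V-blocks went into the end pockets. The two brackets followed, with their flanges outward, and the T-block went in last, in the middle.
- **Seating:** Each part met the bottom within about 0.2 mm of the height expected for a fully seated part. The highest contact force I read while setting parts down was about 19 N.
- **Clamps closed:** I turned both clockwise. Clamp B ended against its stop with noticeable torque. Clamp A was judged from the tool angle, about 0.016 rad past the closed angle I had worked out, and from the pictures. I then let go of both and moved the arm away.

**Last checks:** The final top and side pictures show all five parts level in the box and both arms lying inward over the bracket flanges. The T-block's hole measured at (450.1, 100.1) mm, against a box centre of (449.5, 99.5) mm. The weight, plug gauge, ring gauge and coloured look-alike blocks were not touched. I saw neither V-block get knocked aside.

**Disagreements:** The side camera read about 1–2 mm off from the robot's own position when I checked the held parts. I worked to the robot's position, corrected from the clamp grips. No check failed.

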